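Load the battery charging dock and lock the packs in

ROBOT

A 6-joint arm with a two-finger parallel gripper is mounted at the origin on a cart in front of the work surface, level with it; the furniture and walls round the work are solid. World frame = base frame: x ahead of the robot, y to its left, z up, the work surface at z = 0. Lengths are in m, angles in rad, forces in N, time in s.
With the tool pointing down it reaches from about 0.35 to 0.775 m from the base axis. Payload 5.5 kg.
Tool frame: the origin (TCP) lies between the finger pads; the fingertips stand 22 mm ahead of it and the grasp point (between the pads) lies 3 mm ahead of it (env.finger_overhang is the distance from the TCP to the fingertips, in m); y points along the fingers, x is the direction in which the jaws open and shut, and the axes are right-handed (so a half turn about y gives the same grasp; the last joint's range is limited). The gripper opens to 85 mm and grips with 20 to 120 N. Pads are 22 mm wide; open, the fingers measure 114 mm over their backs; the gripper's body (76 mm by 85 mm) begins 54 mm behind the grasp point. The pads swing forward as they close: fully open they stand 13 mm farther back than shut.
Start: joints at [-1.375, 0.313, 0.046, 1.304, 0, 1.431], TCP at [0.189, -0.543, 0.253] pointing down, gripper open.
Joint ranges: [-2.76, 2.76], [-0.86, 1.69], [-1.03, 1.26], [-2.2, 2.34], [-1.47, 1.5], [-3.14, 3.14]. Speed limits (rad/s): [2.57, 2.57, 3.14, 3.14, 3.14, 3.14].

INTERFACE

Orientations are given as a unit quaternion [w, x, y, z].
In Python, from workcell import monitor, cams, job, env gives the robot as it stands.
- The arm moves only by the tool drive_tool, never from a script. Its argument "plan" is text: rows parted by semicolons, each of 7 numbers parted by spaces: the opening, from -1 (shut) to 1 (fully open), then the shift along the tool's x, y, z in mm, then the turn, a rotation vector about the tool's x, y, z in degrees. In form: gripper x y z rx ry rz; .... A call has 1 to 8 rows; each row shifts and turns the pose as measured when the row begins, along the tool's axes as they then stand; what a row does not reach is not made up. A row lasts 1/8 s, in which the tool goes at most 62.5 mm and 10.7 degrees, less where a joint would pass 70% of its speed; a pose out of reach is approached as far as the arm can. A call is refused whole if a number of a shift passes 62.5 or a number of a turn 10.7, either way. A call with a gripper value outside its range is refused whole. The fingers move at their own pace and stop on an object; "grip_force" is the grip in N (left out, the last holds). Time passes only in rows, so rows that do not move let the fingers close. It gives the time, the measured TCP pose, the force and the opening at its end, in the units of the state.
- monitor.get_state(): the state, without advancing time (a new reading comes with each control period).
- cams.read_camera(name): name is "side" or "top"; returns (picture, depth): 420x560x3 uint8, red, green, blue; 420x560 float32, m along the optical axis (not along the pixel's ray), 0 where there is no reading.
- cams.calibration(name): a dict with "fx", "fy", "cx", "cy" (pixels), "R" (3x3) and "t" (3): a world point X has camera coordinates R X + t. Camera axes: x right, y down, z forward; pixel columns grow to the right and rows downward; lengths in m; the calibration is good to about 2 mm. A picture is of the moment at which its call begins. calibration takes no time and is no camera call.
- job.hand_in(): hands the job in, once; it reports no verdict.
The state is a dict: "clock": time; "joint_pos": joint angles; "qvel": joint speeds; "tau": joint torques, N m; "tcp_pos": TCP position; "orientation": TCP orientation; "wrist_force": force on the tool from outside, world axes, zero at the start; "ft_torque": the same for the moment, N m; "finger_gap": finger opening in m.
Only numpy, scipy, OpenCV 4.12 (cv2) and the standard library are available. Lean on these libraries where they do the work, as an engineer would, in place of code of your own. Each camera call takes 0.05 s, during which the arm holds its last target.

TASK

Put every battery pack that stands on the bench into a bay of the charging dock: hook its tongue under the dock's lip and swing the rear down until the pack lies flat on the bay floor. Then lock each loaded bay with one of the lock pins: lift it up and off its hook and push it fully home in the hole behind that pack. Any pack and any pin may go to any bay.

Things in the scene. Friction and masses are not known exactly. Their poses are not given: they have to be found in the camera images.
- dock: (All sizes in mm.) Grey charging dock fixed on the bench, 174 (x) x 210 (y), three bays 66 apart in y. Origin on the bench under the middle seat; x from the lip end (near the robot) to the lock rail. Bay: floor 24 above the bench, 54 wide between dividers 10 high. A pack has 4 play lengthwise between pocket end wall and rail, so it cannot go in flat: tongue first, under the lip.
- lip (a point): Middle of the lip's free edge (dock axes), a metal strip across all bays at their -x end: 67 towards -x from the seats. Pocket under it is 12.5 deep (end wall 79.5 from the seats); lip underside 14, top 19 above bay floor. Tongue goes in with the pack's rear raised about 20 degrees (over 25 jams), is pushed to the end wall, then the rear swings down.
- pin_stand: Fixed stand left of the dock: plywood board 160 wide, 140 high at x=+34 to 40, three hooks 54 apart in y. Each is a 6 thick level bar, axis at z=130, from the board forward to x=-20, tip turned up to z=140. Origin on the bench under the middle pin; x towards the board. To free a pin raise it 11 (8 to 15), draw it 35 or more along -x. Rod tips hang 45 above the bench.
- bay0 (a point): Seat of the dock's left (+y) bay: point on the bay floor where a seated pack's origin lies; axes as the dock's, a seated pack's axes are parallel to them.
- socket0 (a point): Mouth of the lock hole of bay0: 11 dia, chamfered, 53 deep, straight down in the top of the lock rail (rail from 56.5 to 80.5 behind the seat, top 32 above bay floor); hole axis 68.5 behind the seat. A pin pushed home has its origin here, its flange over the pack's rear edge by 4 (so the pack must be down first).
- bay1 (a point): Seat of the dock's middle bay: point on the bay floor where a seated pack's origin lies; axes as the dock's, a seated pack's axes are parallel to them.
- socket1 (a point): Mouth of the lock hole of bay1: 11 dia, chamfered, 53 deep, straight down in the top of the lock rail (rail from 56.5 to 80.5 behind the seat, top 32 above bay floor); hole axis 68.5 behind the seat. A pin pushed home has its origin here, its flange over the pack's rear edge by 4 (so the pack must be down first).
- bay2 (a point): Seat of the dock's right (-y) bay: point on the bay floor where a seated pack's origin lies; axes as the dock's, a seated pack's axes are parallel to them.
- socket2 (a point): Mouth of the lock hole of bay2: 11 dia, chamfered, 53 deep, straight down in the top of the lock rail (rail from 56.5 to 80.5 behind the seat, top 32 above bay floor); hole axis 68.5 behind the seat. A pin pushed home has its origin here, its flange over the pack's rear edge by 4 (so the pack must be down first).
- pack0: Battery pack, 0.25-0.5 kg (may be absent; 2 or 3 are here). Black body 110 long (x) x 48 x 30 high; flat tongue 22 long x 40 x 7 thick at its -x end, level with the underside (tip at x=-77); grey grip rib 80 (x) x 16 wide (y) x 30 high centred on top (z=30 to 60): grasp it across y. Stands right of the dock, tongue towards the robot. Origin: centre of body underside, z up.
- pin0: Steel lock pin on the stand's left (+y) hook; three alike, 0.09 kg. Rod 7 dia, 52 long down (last 5 tapered); flange 36 dia, z=0 to 4; eye plate 24 wide (y) x 10 thick (x), z=4 to 44, with window 14 wide, z=14 to 36. Grasp the plate across y at about z=27, fingertips above the flange. Origin: centre of flange underside, z up the rod.
- pack1: Battery pack, 0.25-0.5 kg (may be absent; 2 or 3 are here). Black body 110 long (x) x 48 x 30 high; flat tongue 22 long x 40 x 7 thick at its -x end, level with the underside (tip at x=-77); grey grip rib 80 (x) x 16 wide (y) x 30 high centred on top (z=30 to 60): grasp it across y. Stands right of the dock, tongue towards the robot. Origin: centre of body underside, z up.
- pin1: Steel lock pin on the stand's middle hook; three alike, 0.09 kg. Rod 7 dia, 52 long down (last 5 tapered); flange 36 dia, z=0 to 4; eye plate 24 wide (y) x 10 thick (x), z=4 to 44, with window 14 wide, z=14 to 36. Grasp the plate across y at about z=27, fingertips above the flange. Origin: centre of flange underside, z up the rod.
- pack2: Battery pack, 0.25-0.5 kg (may be absent; 2 or 3 are here). Black body 110 long (x) x 48 x 30 high; flat tongue 22 long x 40 x 7 thick at its -x end, level with the underside (tip at x=-77); grey grip rib 80 (x) x 16 wide (y) x 30 high centred on top (z=30 to 60): grasp it across y. Stands right of the dock, tongue towards the robot. Origin: centre of body underside, z up.
- pin2: Steel lock pin on the stand's right (-y) hook; three alike, 0.09 kg. Rod 7 dia, 52 long down (last 5 tapered); flange 36 dia, z=0 to 4; eye plate 24 wide (y) x 10 thick (x), z=4 to 44, with window 14 wide, z=14 to 36. Grasp the plate across y at about z=27, fingertips above the flange. Origin: centre of flange underside, z up the rod.

How it is judged:
By the outcome, as a careful person would: the job done as asked, in the order asked, and still so for the second after the job is handed in, with the robot touching nothing.
Of pack0, pack1, pack2 only 2 to 3 are there at a start; the rules pass over those that are not, and their reading is None.
At some moment in a run one of pack0, pack1, pack2 may be knocked a few centimetres aside while the robot is not near it.
Once in a run the grip may slacken for a moment while it holds something.
It also fails if it takes over 210 s, if anything falls off the work surface, if the arm or the gripper's body presses on something with over 40 N, if the wrist force passes 120 N, or if a joint passes its speed limit or range.

## Working session

There is one attempt and no reset: what is moved stays moved. The work goes in short steps, Python scripts to look and compute and a tool call to move; the robot and the scene stay as the last step left them, time stands still between calls to the robot, and variables do not carry over. Pictures are saved under pics/ and viewed, and the job is handed in when it is done.

Besides the shell and the picture viewer there is one more tool, called after "Call:" by a JSON object that holds its "name" and its "arguments", one argument or row to a line. drive_tool: Moves the arm, as the interface text tells. Its arguments: {"type":"object","properties":{"plan":{"type":"string"},"grip_force":{"type":"number"}},"required":["plan"]}

```bash
mkdir -p pics; ls
python3 - <<'E'
from workcell import monitor, cams, job, env
import cv2
s=monitor.get_state()
print(s)
for n in ("side","top"):
    p,d=cams.read_camera(n); cv2.imwrite(f"pics/{n}0.png",p[:,:,::-1]); import numpy as np; np.save(f"pics/{n}0d.npy",d)
    print(n,cams.calibration(n))
E
```

```text
pics
{'clock': 0.0, 'joint_pos': array([-1.37462604e+00,  3.14004972e-01,  4.49639107e-02,  1.30362477e+00,
        5.88799275e-06,  1.43118332e+00]), 'qvel': array([-0.00013239, -0.00204177,  0.00013298, -0.00046961, -0.00194177,
        0.00279812]), 'tau': array([ 1.25758594e-03, -4.80627036e+01,  2.98532170e+01,  1.93453190e-02,
       -2.41863745e-05,  1.29872143e-05]), 'tcp_pos': array([ 0.18935687, -0.54240915,  0.25240009]), 'orientation': array([ 0.57697688, -0.5760659 ,  0.40989643, -0.40893848]), 'wrist_force': array([-0.26393906,  0.72540008,  0.46313006]), 'ft_torque': array([ 0.06834906,  0.02967451, -0.00623781]), 'finger_gap': 0.0852774896616533}
side {'fx': 538.4352127599532, 'fy': 538.4352127599532, 'cx': 273.43258968950215, 'cy': 213.09517658575976, 'R': array([[-0.89661193, -0.44254218,  0.01560342],
       [-0.20893868,  0.39172665, -0.896044  ],
       [ 0.39042499, -0.8066639 , -0.44369097]]), 't': array([0.47251125, 0.18460033, 1.18241693])}
top {'fx': 505.10184318974433, 'fy': 505.10184318974433, 'cx': 275.74788977751456, 'cy': 205.6091815313977, 'R': array([[ 0.01898469, -0.99981132,  0.00411141],
       [-0.98676248, -0.019399  , -0.16100772],
       [ 0.16105709, -0.00100031, -0.98694458]]), 't': array([-0.02929466,  0.54447991,  1.2240852 ])}
```

View pics/side0.png

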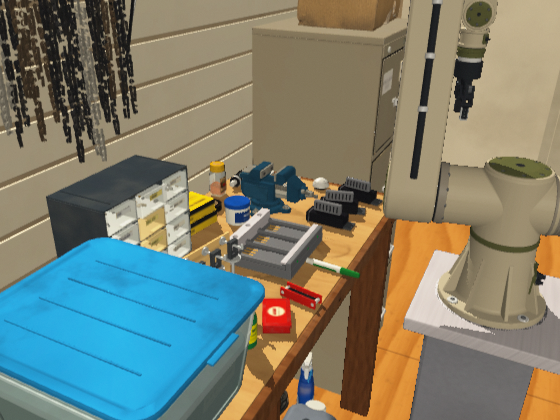

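View pics/top0.png

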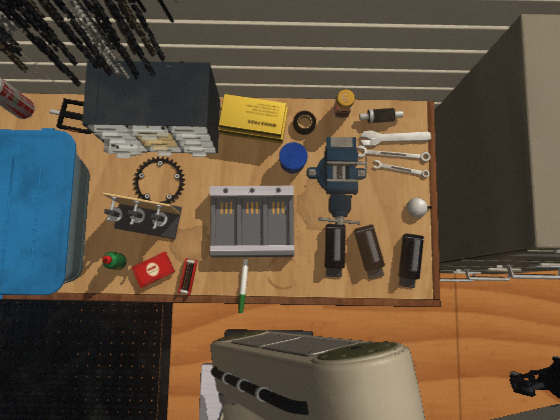

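Run:
```python
from workcell import monitor, env
from scipy.spatial.transform import Rotation as Ro
import numpy as np
q=monitor.get_state()['orientation']
print(Ro.from_quat(np.r_[q[1:],q[0]]).as_matrix().round(3), [a for a in dir(env) if a[0]!='_'], env.finger_overhang)
```

```text
[[ 0.329 -0.     0.944]
 [-0.944  0.002  0.329]
 [-0.002 -1.     0.   ]] ['MotionError', 'finger_overhang'] 0.022
```

Run:
```python
import cv2
t=cv2.imread('pics/top0.png'); s=cv2.imread('pics/side0.png')
cv2.imwrite('pics/t0z.png',cv2.resize(t[170:300,200:440],None,fx=3.3,fy=3.3,interpolation=cv2.INTER_CUBIC))
cv2.imwrite('pics/t0y.png',cv2.resize(t[175:305,90:250],None,fx=4,fy=4,interpolation=cv2.INTER_CUBIC))
cv2.imwrite('pics/s0z.png',cv2.resize(s[160:290,200:400],None,fx=4,fy=4,interpolation=cv2.INTER_CUBIC))
```

```text
(no output)
```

View pics/t0z.png

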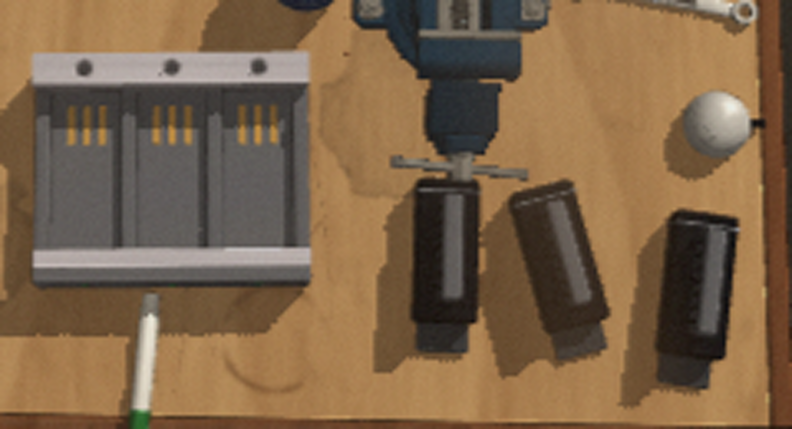

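View pics/t0y.png

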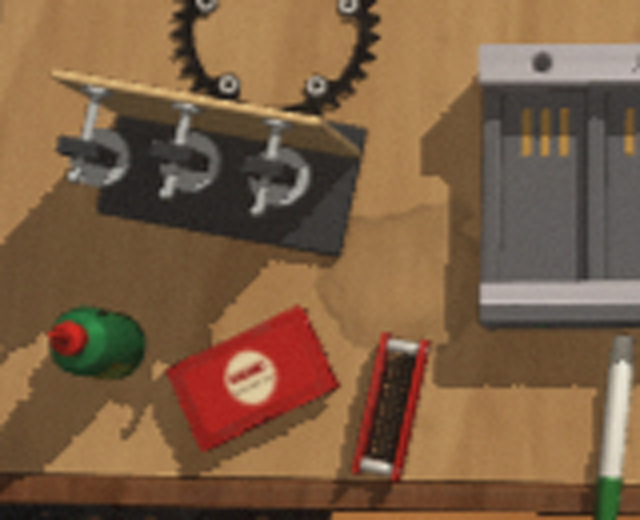

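View pics/s0z.png

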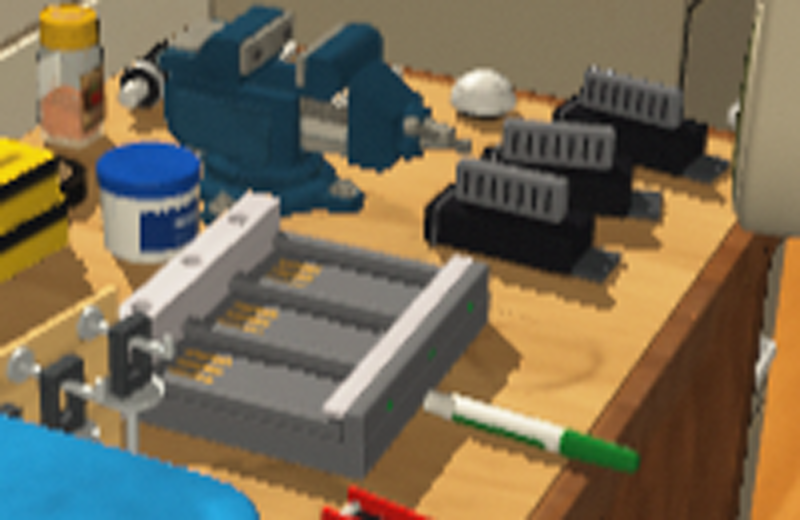

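```bash
cat > h.py <<'E'
import numpy as np, cv2, sys
from workcell import monitor, cams, job, env
from scipy.spatial.transform import Rotation as Ro
C={n:cams.calibration(n) for n in ("top","side")}
def ray(n,u,v,z):
    c=C[n]; d=c['R'].T@np.array([(u-c['cx'])/c['fx'],(v-c['cy'])/c['fy'],1]); o=-c['R'].T@c['t']
    return o+d*(z-o[2])/d[2]
def proj(n,X):
    c=C[n]; p=c['R']@np.asarray(X,float)+c['t']; return np.array([c['fx']*p[0]/p[2]+c['cx'],c['fy']*p[1]/p[2]+c['cy']])
def cloud(n,d):
    c=C[n]; v,u=np.mgrid[:420,:560]; P=np.stack([(u-c['cx'])/c['fx']*d,(v-c['cy'])/c['fy']*d,d],-1)-c['t']
    P=P@c['R']; P[d==0]=np.nan; return P
def shot(tag):
    o={}
    for n in ("top","side"):
        p,d=cams.read_camera(n); cv2.imwrite(f"pics/{n}{tag}.png",p[:,:,::-1]); np.save(f"pics/{n}{tag}d.npy",d); o[n]=(p,d)
    return o
def tool():
    s=monitor.get_state(); q=s['orientation']; return s,Ro.from_quat(np.r_[q[1:],q[0]]).as_matrix()
def target(x,y,z,yaw=0,pitch=0):
    """tool R for approach down, jaws across object's y. object yaw; pitch>0 = rear(+x) raised"""
    # object axes
    Ob=(Ro.from_euler('z',yaw,degrees=True)*Ro.from_euler('y',-pitch,degrees=True)).as_matrix()
    # tool x = -obj y, tool y = -obj z, tool z = obj x
    R=np.stack([-Ob[:,1],-Ob[:,2],Ob[:,0]],1)
    return np.array([x,y,z]),R
def delta(p,R):
    s,Rt=tool(); d=Rt.T@(np.asarray(p)-s['tcp_pos'])*1000
    w=Ro.from_matrix(Rt.T@R).as_rotvec(degrees=True)
    print('t %.2f tcp %s gap %.1f F %s'%(s['clock'],(s['tcp_pos']*1000).round(1),s['finger_gap']*1000,s['wrist_force'].round(1)))
    print('delta mm',d.round(1),'deg',w.round(2)); return d,w
E
python3 - <<'E'
from h import *
p=cv2.imread('pics/top0.png'); d=np.load('pics/top0d.npy'); P=cloud('top',d)
# bench height check
print('bench',np.nanmedian(P[260:280,300:320,2]))
print('rail',np.nanmedian(P[188:193,235:245,2]),'lip',np.nanmedian(P[246:249,230:280,2]))
# holes
g=cv2.cvtColor(p,cv2.COLOR_BGR2GRAY)
for (u,v) in ((225,190),(252,190),(278,190)):
    w=g[v-4:v+5,u-4:u+5].astype(float); wt=np.clip(w.max()*0.75-w,0,None); vv,uu=np.mgrid[v-4:v+5,u-4:u+5]
    c=((uu*wt).sum()/wt.sum(),(vv*wt).sum()/wt.sum()); print('hole',np.round(c,2),ray('top',*c,0.056).round(4))
# ribs
Z=P[:,:,2]
m=((Z>0.050)&(Z<0.070)); m[:, :315]=0; m[:215]=0; m[300:]=0; m[:,440:]=0
n,l,st,ce=cv2.connectedComponentsWithStats(m.astype(np.uint8))
for i in range(1,n):
    if st[i,4]>30:
        q=np.array(cv2.findContours((l==i).astype(np.uint8),0,2)[0][0])
        r=cv2.minAreaRect(q); X=P[l==i]; c=X[:,:2].mean(0); e=np.linalg.eigh(np.cov(X[:,:2].T))[1][:,1]; e*=np.sign(e[0])
        print('rib',st[i],c.round(4),np.nanmedian(X[:,2]).round(4),'yaw',np.degrees(np.arctan2(e[1],e[0])).round(2),r)
E
```

```text
bench -2.1799983056790945e-05
rail 0.05564544067034306 lip 0.04353312083116404
hole [225.08 190.27] [0.5793 0.1085 0.056 ]
hole [251.63 189.94] [0.5815 0.0423 0.056 ]
hole [277.89 189.77] [ 0.5832 -0.0234  0.056 ]
rib [343 220  13   4  39] [ 0.5062 -0.2001] 0.059 yaw 89.3 ((349.0, 221.5), (3.0, 12.0), 90.0)
rib [333 229   7  32 214] [ 0.4485 -0.1686] 0.0593 yaw -0.73 ((336.0, 244.5), (31.0, 6.0), 90.0)
rib [364 230  15  33 218] [ 0.4468 -0.2552] 0.0593 yaw 15.64 ((371.4028625488281, 245.96974182128906), (32.56199264526367, 6.77199125289917), 73.61045837402344)
rib [410 239  10  33 234] [ 0.4265 -0.3607] 0.0583 yaw -7.66 ((414.50494384765625, 254.95050048828125), (7.363275527954102, 32.43821334838867), 5.710593223571777)
```

Run:
```python
from h import *
d=np.load('pics/top0d.npy'); P=cloud('top',d); Z=P[:,:,2]
ds=np.load('pics/side0d.npy'); Ps=cloud('side',ds)
# side cam bias check: rail plane etc, holes projected
s=cv2.imread('pics/side0.png')
for X in ([.5793,.1085,.056],[.5815,.0423,.056],[.5832,-.0234,.056]): print('hole in side',proj('side',X).round(1))
print('vise z',np.nanmax(Z[135:215,305:375]))
m=(Z>0.045)&(Z<0.12); 
for v in range(212,226,2): print(v,[(int(1000*a)) for a in Z[v,322:362:2]])
# eye region
for a,b in ((.136,.145),(.12,.136),(.098,.106)):
    m=(Z>a)&(Z<b); m[:,:95]=0; m[:,185:]=0; m[:185]=0; m[240:]=0
    n,l,st,ce=cv2.connectedComponentsWithStats(m.astype(np.uint8),connectivity=8)
    for i in range(1,n):
        if st[i,4]>3:
            X=P[l==i]; print(a,st[i],ce[i].round(1),X.mean(0).round(4),X.min(0).round(3),X.max(0).round(3))
x,y=np.array([0.45,0.25])
t=cv2.imread('pics/top0.png'); cv2.imwrite('pics/t0p.png',cv2.resize(t[185:245,95:190],None,fx=8,fy=8,interpolation=cv2.INTER_NEAREST))
cv2.imwrite('pics/s0p.png',cv2.resize(s[200:290,180:290],None,fx=7,fy=6.6,interpolation=cv2.INTER_NEAREST))
```

```text
hole in side [234.4 236.3]
hole in side [246.8 224.9]
hole in side [258.4 214.4]
vise z 0.13472995088002984
212 [0, 3, 0, -1, 58, 80, 85, 90, 94, 89, 91, 87, 83, 67, 1, 0, 0, -3, 0, 0]
214 [1, 5, 1, -5, 0, 71, 81, 84, 87, 86, 85, 84, 80, 2, -3, -2, 3, 1, 4, 2]Traceback (most recent call last):
  File "<stdin>", line 9, in <module>
ValueError: cannot convert float NaN to integer
```

Run:
```python
from h import *
d=np.load('pics/top0d.npy'); P=cloud('top',d); Z=P[:,:,2]
s=cv2.imread('pics/side0.png')
for v in range(212,228,2): print(v,(1000*np.nan_to_num(Z[v,322:362:2])).astype(int), P[v,340,:2].round(3))
for a,b in ((.136,.146),(.12,.136),(.096,.108)):
    m=(Z>a)&(Z<b); m[:,:95]=0; m[:,185:]=0; m[:185]=0; m[240:]=0
    n,l,st,ce=cv2.connectedComponentsWithStats(m.astype(np.uint8),connectivity=8)
    for i in range(1,n):
        if st[i,4]>3:
            X=P[l==i]; print(a,st[i],ce[i].round(1),X.mean(0).round(4),X.min(0).round(3),X.max(0).round(3))
t=cv2.imread('pics/top0.png'); cv2.imwrite('pics/t0p.png',cv2.resize(t[185:245,95:190],None,fx=8,fy=8,interpolation=cv2.INTER_NEAREST))
cv2.imwrite('pics/s0p.png',cv2.resize(s[200:290,180:290],None,fx=7,fy=6.6,interpolation=cv2.INTER_NEAREST))
```

```text
212 [ 0  3  0 -1 58 80 85 90 94 89 91 87 83 67  1  0  0 -3  0  0] [ 0.525 -0.174]
214 [ 1  5  1 -5  0 71 81 84 87 86 85 84 80  2 -3 -2  3  1  4  2] [ 0.52  -0.175]
216 [ 0  0  0 -1  2 67 72 78  0 82 79 65 73  2  1 -1 -2  0  0  3] [ 0.516 -0.175]
218 [95 91 93 95  0  1 -4 76 77 74 76  1  0  1  1 -4  2  3  0 -5] [ 0.512 -0.176]
220 [98 95 94 89 84 83 80 78 79 76 77 65 64 62 56 -3  3 -3  0 -1] [ 0.507 -0.176]
222 [ 1 -4 -1  1  2  0 -1 74 78 79 75 65 59 63 58 57 56 46 45  2] [ 0.502 -0.176]
224 [ 1 -6 -3 29 29 30 29 78 80 85 79  1 -1  3  1 -2  0 -4 41  8] [ 0.496 -0.175]
226 [ 4  4 26 27 29 29 28 32 31 32 31 28 -4 -2 -4  0  0 -1  6  0] [ 0.498 -0.182]
0.136 [103 192  67  15 194] [135.1 199.1] [0.5382 0.308  0.1399] [0.523 0.228 0.136] [0.554 0.383 0.145]
0.136 [135 203   2   4   5] [135.2 204.2] [0.5267 0.3079 0.1369] [0.523 0.306 0.136] [0.529 0.308 0.138]
0.136 [104 209  11   6  47] [108.8 211.3] [0.5083 0.3665 0.141 ] [0.502 0.355 0.137] [0.514 0.378 0.146]
0.136 [157 208   3   4   4] [157.8 209.5] [0.5153 0.2548 0.1369] [0.512 0.252 0.137] [0.519 0.256 0.137]
0.136 [127 210  12   6  
[... 1990 characters left out ...]
 214.5] [0.5067 0.3616 0.1012] [0.491 0.35  0.096] [0.525 0.376 0.107]
0.096 [163 207   7   2   7] [166.  207.6] [0.5254 0.2433 0.1032] [0.524 0.235 0.096] [0.527 0.251 0.108]
0.096 [134 208  11  15  88] [139.4 215.9] [0.5045 0.3062 0.1012] [0.489 0.295 0.096] [0.524 0.319 0.108]
0.096 [156 212  11  15  83] [161.7 219.6] [0.4967 0.2525 0.101 ] [0.481 0.242 0.096] [0.515 0.265 0.108]
0.096 [107 214   2   3   4] [107.2 215. ] [0.505  0.3828 0.1012] [0.503 0.38  0.099] [0.507 0.384 0.103]
0.096 [130 216   2   3   5] [130.4 216.8] [0.5018 0.3274 0.1011] [0.499 0.326 0.1  ] [0.504 0.328 0.103]
0.096 [152 219   3   5   7] [152.9 220.7] [0.4937 0.2738 0.0992] [0.488 0.271 0.096] [0.498 0.276 0.102]
```

View pics/t0p.png

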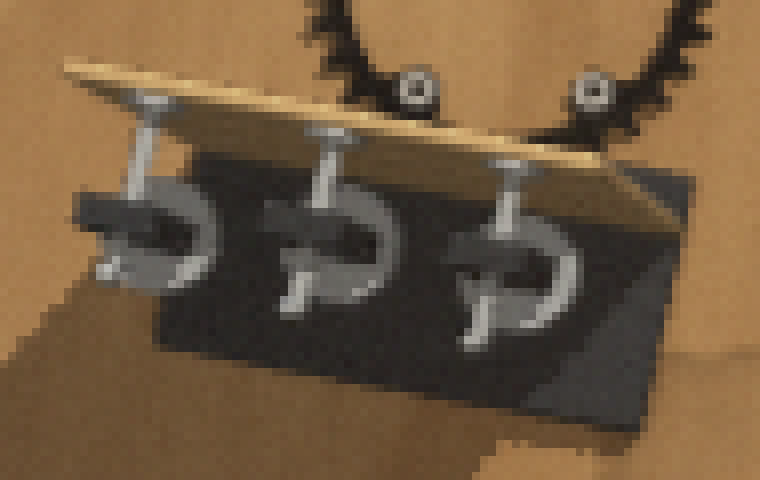

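View pics/s0p.png

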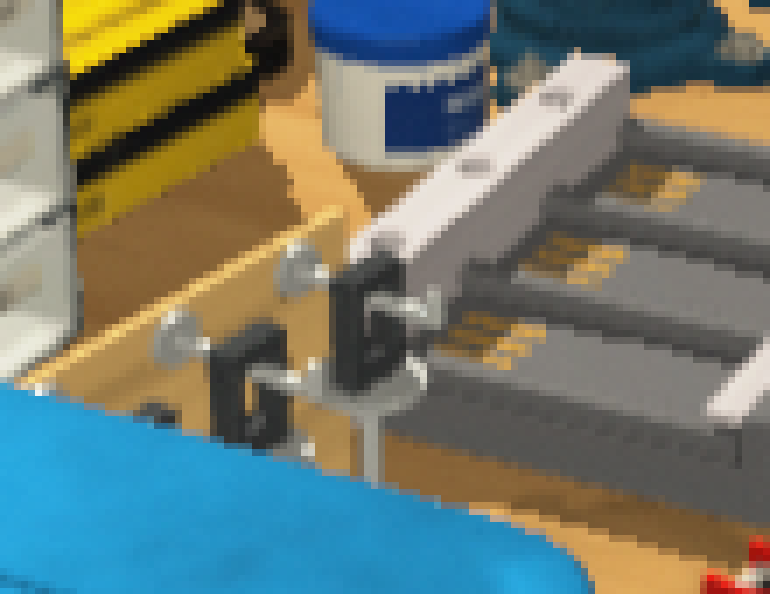

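Run:
```python
from h import *
d=np.load('pics/top0d.npy'); P=cloud('top',d); Z=P[:,:,2]
print('bin',Z[200:240:10,40:92:4].round(2),P[210,80])
ds=np.load('pics/side0d.npy')
# holes side refine
g=cv2.cvtColor(cv2.imread('pics/side0.png'),cv2.COLOR_BGR2GRAY)
for X in ([.5793,.1085,.056],[.5815,.0423,.056],[.5832,-.0234,.056]):
    u,v=(proj('side',X)+[1,.3]).round().astype(int); w=g[v-2:v+3,u-3:u+4].astype(float); wt=np.clip(0.85*np.median(g[v-4:v+5,u-4:u+5])-w,0,None); vv,uu=np.mgrid[v-2:v+3,u-3:u+4]
    c=((uu*wt).sum()/wt.sum(),(vv*wt).sum()/wt.sum()); print(np.round(c,1),ray('side',*c,.056).round(4))
p,R=target(.4485,-.1686,.25,-.7)
delta(p,R)
```

```text
bin [[ 0.19  0.19  0.19  0.19  0.19  0.19  0.19  0.19  0.15  0.11  0.08  0.04
   0.01]
 [ 0.19  0.19  0.19  0.19  0.19  0.19  0.2   0.2   0.14  0.1   0.07  0.04
  -0.  ]
 [ 0.19  0.2   0.19  0.19  0.19  0.19  0.2   0.19  0.13  0.1   0.07  0.03
  -0.  ]
 [ 0.19  0.19  0.19  0.19  0.19  0.19  0.2   0.19  0.13  0.09  0.06  0.02
  -0.  ]] [0.52030421 0.46063631 0.07060376]
[234.2 238.5] [0.5743 0.1181 0.056 ]
[247.7 225.2] [0.5788 0.0427 0.056 ]
[259.3 214.7] [ 0.5803 -0.0228  0.056 ]
t 0.10 tcp [ 189.4 -542.5  252.5] gap 85.6 F [ 0.4  0.3 -0.7]
delta mm [-267.6    3.   367.9] deg [ 0.   19.94 -0.1 ]
```

Call:
{"name": "drive_tool", "arguments": {
  "plan": "1 0 0 0 0 10 0; 1 0 0 0 0 10 0; 1 -50 0 20 0 0 0; 1 -50 0 20 0 0 0",
  "grip_force": 60
}}

```text
clock: 0.6
tcp_pos: [0.2312, -0.4434, 0.2495]
orientation: [0.494, -0.491, 0.509, -0.506]
wrist_force: [0.4, -1.3, 0.2]
finger_gap: 0.0853
```

Run:
```python
from h import *
delta(*target(.4485,-.1686,.15,-.7))
```

```text
t 0.60 tcp [ 231.2 -443.4  249.5] gap 85.3 F [ 0.4 -1.3  0.2]
delta mm [-280.7  100.8  209.1] deg [ 0.08 -1.02 -0.33]
```

Call:
{"name": "drive_tool", "arguments": {
  "plan": "0.05 -56 0 42 0 0 0; 0.05 -56 0 42 0 0 0; 0.05 -56 0 42 0 0 0; 0.05 -56 0 42 0 0 0; 0.05 -56 0 42 0 -1 0; 0.05 0 50 0 0 0 0; 0.05 0 40 0 0 0 0; 0.05 0 0 0 0 0 0"
}}

```text
clock: 1.6
tcp_pos: [0.4281, -0.1914, 0.1578]
orientation: [0.5, -0.497, 0.503, -0.5]
wrist_force: [0.5, -0.1, -0.2]
finger_gap: 0.0448
```

Run:
```python
from h import *
delta(*target(.4485,-.1686,.055,-.7)); shot('1')
t=cv2.imread('pics/top1.png'); s=cv2.imread('pics/side1.png')
cv2.imwrite('pics/c1.png',np.hstack([cv2.resize(t[180:300,280:440],(480,360)),cv2.resize(s[100:220,290:396],(318,360))]))
```

```text
t 1.60 tcp [ 428.1 -191.4  157.8] gap 44.8 F [ 0.5 -0.1 -0.2]
delta mm [-22.2 103.   20.3] deg [ 0.03  0.36 -0.4 ]
```

View pics/c1.png

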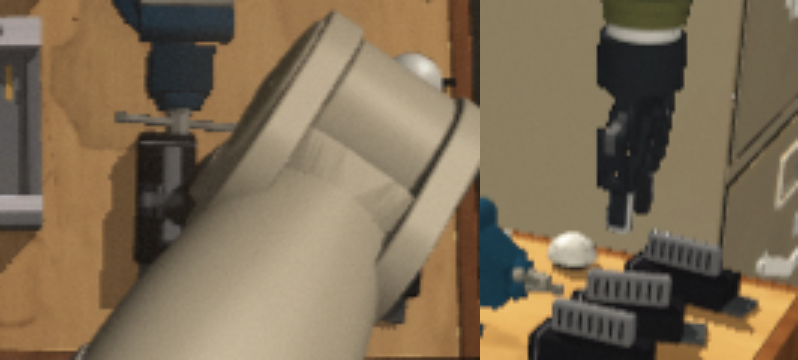

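Call:
{"name": "drive_tool", "arguments": {
  "plan": "0.05 -22 0 16 0 0 0; 0.05 0 50 0 0 0 0; 0.05 0 40 0 0 0 0; 0.05 0 0 0 0 0 0"
}}

```text
clock: 2.2
tcp_pos: [0.4534, -0.1766, 0.0785]
orientation: [-0.501, 0.494, -0.497, 0.509]
wrist_force: [0.0, 0.2, 0.9]
finger_gap: 0.0452
```

Run:
```python
from h import *
delta(*target(.445,-.1686,.055,-.7)); shot('2')
s=cv2.imread('pics/side2.png')
cv2.imwrite('pics/c2.png',cv2.resize(s[150:250,290:400],None,fx=6,fy=6))
```

```text
t 2.20 tcp [ 453.4 -176.6   78.5] gap 45.2 F [0.  0.2 0.9]
delta mm [-8.  23.3 -9. ] deg [-1.06  0.05  0.26]
```

View pics/c2.png

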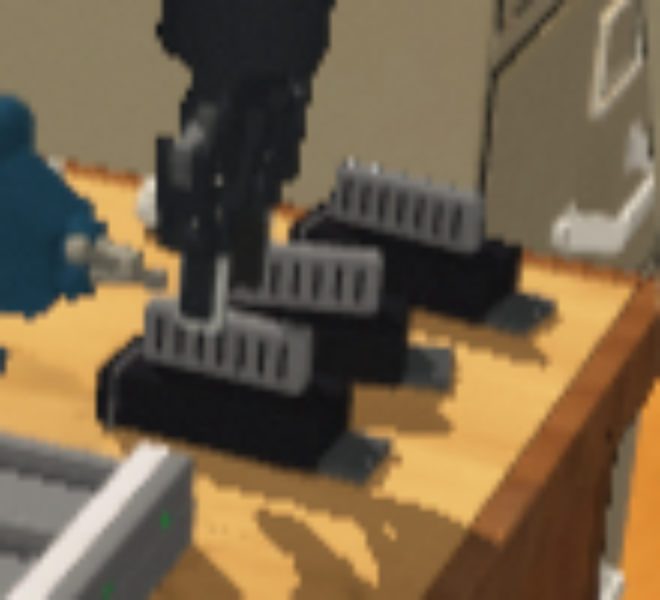

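Call:
{"name": "drive_tool", "arguments": {
  "plan": "0.05 -8 0 -9 -1 0 0; 0.05 0 0 0 0 0 0; 0.05 0 20 0 0 0 0; 0.05 0 0 0 0 0 0"
}}

```text
clock: 2.8
tcp_pos: [0.4494, -0.1715, 0.0666]
orientation: [-0.497, 0.497, -0.497, 0.509]
wrist_force: [-0.1, 0.6, 0.1]
finger_gap: 0.0446
```

Run:
```python
from h import *
delta(*target(.445,-.1686,.055,-.7));
```

```text
t 2.80 tcp [ 449.4 -171.5   66.6] gap 44.6 F [-0.1  0.6  0.1]
delta mm [-3.  11.5 -4.5] deg [-0.73  0.02  0.7 ]
```

Call:
{"name": "drive_tool", "arguments": {
  "plan": "0.05 -4 12 -5 -1 0 1; 0.05 -2 6 -2 0 0 0; 0.05 0 2 0 0 0 0; -1 0 0 0 0 0 0; -1 0 0 0 0 0 0; -1 0 0 0 0 0 0; -1 0 0 0 0 0 0"
}}

```text
clock: 3.68
tcp_pos: [0.4457, -0.1685, 0.0526]
orientation: [-0.497, 0.497, -0.502, 0.504]
wrist_force: [-0.0, -0.5, 3.2]
finger_gap: 0.0147
```

Run:
```python
from h import *
delta(*target(.445,-.1686,.055,-.7));
```

```text
t 3.67 tcp [ 445.7 -168.5   52.6] gap 14.7 F [-0.  -0.5  3.2]
delta mm [ 0.1 -2.4 -0.7] deg [-0.13 -0.03  0.12]
```

Call:
{"name": "drive_tool", "arguments": {
  "plan": "-1 0 0 0 0 0 0; -1 0 -10 0 0 0 0; -1 0 -4 -20 0 0 0; -1 0 0 -30 0 0 0; -1 0 0 -30 0 0 0; -1 0 -20 0 0 0 0; -1 0 -40 0 0 0 0; -1 0 -40 0 0 0 0",
  "grip_force": 90
}}

```text
clock: 4.68
tcp_pos: [0.3574, -0.1627, 0.1652]
orientation: [0.496, -0.498, 0.508, -0.498]
wrist_force: [0.2, -0.8, -3.0]
finger_gap: 0.0145
```

Run:
```python
from h import *
delta(*target(.445,-.1686,.055,-.7)); shot('3')
s=cv2.imread('pics/side3.png')
cv2.imwrite('pics/c3.png',cv2.resize(s[120:250,270:400],None,fx=4.5,fy=4.5))
```

```text
t 4.67 tcp [ 357.4 -162.7  165.2] gap 14.5 F [ 0.2 -0.8 -3. ]
delta mm [  5.8 109.   89. ] deg [ 0.7  -0.01 -0.5 ]
```

View pics/c3.png

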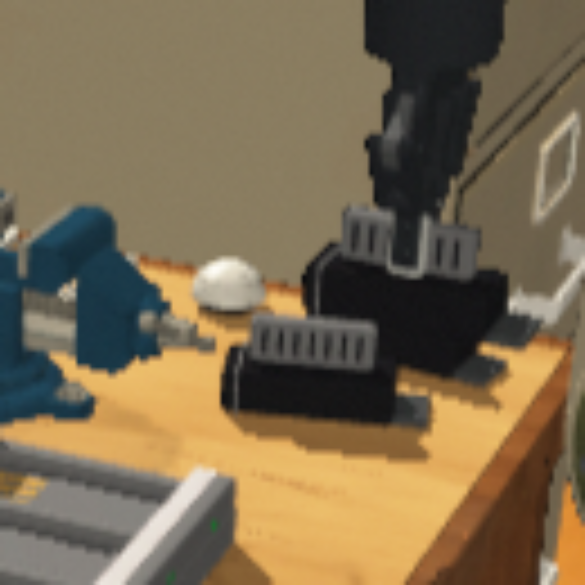

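```bash
cat >> h.py <<'E'
YAW=1.7; S1=np.array([.5802,.0425])
def dockpt(x,y,z):
    a=np.radians(YAW); ex=np.array([np.cos(a),np.sin(a)]); ey=np.array([-ex[1],ex[0]])
    return np.r_[S1+(x-.0685)*ex+y*ey,z]
def packpose(bay,tipx,tipz,pitch,off=(-.0028,0,.0526)):
    """TCP pose with tongue-tip bottom at dock x=tipx (m, from seat), height tipz over bay floor"""
    tip=dockpt(tipx,.066*(1-bay),.024+tipz)
    _,R=target(0,0,0,YAW,pitch)
    Ob=np.stack([R[:,2],-R[:,0],-R[:,1]],1)
    return tip+Ob@(np.array([.077,0,0])+np.array(off)),R
E
python3 - <<'E'
from h import *
print(dockpt(0,0,0),packpose(0,-.055,.06,20)[0]); delta(*packpose(0,-.055,.1,20))
E
```

```text
[0.51173015 0.04046786 0.        ] [0.50650855 0.10634195 0.15880573]
t 4.78 tcp [ 360.3 -164.7  168. ] gap 14.3 F [ 1.  -0.8 -2.5]
delta mm [-272.9  -30.5  142.8] deg [20.29 -2.4   0.2 ]
```

Call:
{"name": "drive_tool", "arguments": {
  "plan": "-1 0 -30 20 0 0 0; -1 -40 -20 20 0 0 0; -1 -55 0 25 0 -1 0; -1 -55 0 25 0 0 0; -1 -55 0 25 0 0 0; -1 -55 0 20 0 0 0; -1 -30 0 10 5 0 0; -1 0 0 0 5 0 0"
}}

```text
clock: 5.78
tcp_pos: [0.5084, 0.1078, 0.2097]
orientation: [0.556, -0.462, 0.455, -0.52]
wrist_force: [-0.4, -1.1, -2.3]
finger_gap: 0.0144
```

Run:
```python
from h import *
delta(*packpose(0,-.055,.08,20))
```

```text
t 5.78 tcp [508.4 107.8 209.7] gap 14.4 F [-0.4 -1.1 -2.3]
delta mm [ 2.2 30.2 -6.9] deg [10.86  0.48 -1.69]
```

Call:
{"name": "drive_tool", "arguments": {
  "plan": "-1 0 0 0 6 0 -1; -1 1 0 0 5 0 -1; -1 1 15 -3 3 0 0; -1 0 5 -2 1 0 0; -1 0 0 0 0 0 0"
}}

```text
clock: 6.4
tcp_pos: [0.5022, 0.1013, 0.1785]
orientation: [0.604, -0.398, 0.376, -0.579]
wrist_force: [-0.5, -0.5, -2.9]
finger_gap: 0.0145
```

Run:
```python
from h import *
delta(*packpose(0,-.055,.08,20)); shot('4')
s=cv2.imread('pics/side4.png');t=cv2.imread('pics/top4.png')
cv2.imwrite('pics/c4.png',np.hstack([cv2.resize(s[140:280,190:330],(400,400)),cv2.resize(t[160:300,170:310],(400,400))]))
```

```text
t 6.40 tcp [502.2 101.3 178.5] gap 14.5 F [-0.5 -0.5 -2.9]
delta mm [-4.8  1.5  4.3] deg [-3.61  1.04 -0.05]
```

View pics/c4.png

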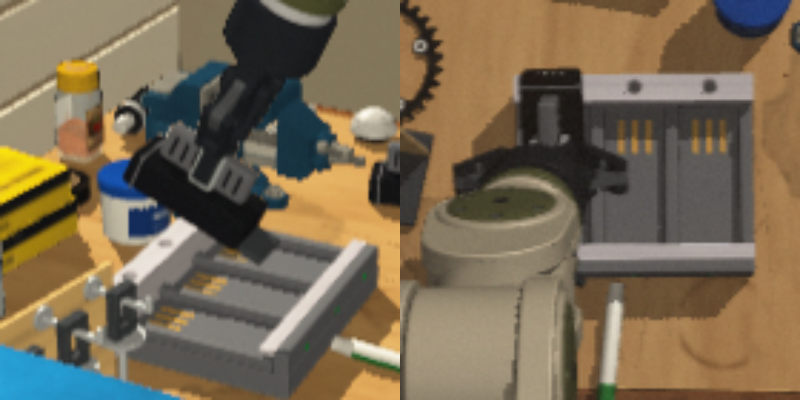

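```bash
cat >> h.py <<'E'
def over(tag,off=(-.0028,0,.0526),crop=None,dock=True,out=None,pack=True):
    """overlay: red = pack corners from TCP, green = dock points"""
    s,R=tool(); Ob=np.stack([R[:,2],-R[:,0],-R[:,1]],1); o=s['tcp_pos']-Ob@np.array(off)
    ims=[]
    for n,c in (crop or {'side':(140,280,190,330),'top':(160,300,170,310)}).items():
        im=cv2.imread(f'pics/{n}{tag}.png'); k=4; im=cv2.resize(im,None,fx=k,fy=k,interpolation=cv2.INTER_CUBIC)
        def dot(X,col): u=proj(n,X); cv2.circle(im,tuple(int(round(a)) for a in (u+.5)*k),3,col,-1)
        if pack:
            for x,y,z in [(-.077,.02,0),(-.077,-.02,0),(.055,.024,0),(.055,-.024,.03),(.055,.024,.03),(.04,.008,.06),(.04,-.008,.06),(-.04,.008,.06),(-.04,-.008,.06)]: dot(o+Ob@np.array([x,y,z]),(0,0,255))
        if dock:
            for y in (.066,0,-.066): dot(dockpt(.0685,y,.056),(0,255,0))
            for x,y,z in [(-.067,.105,.043),(-.067,-.105,.043),(.0565,-.105,.056),(.0565,.105,.056),(.0805,.105,.056),(.0805,-.105,.056)]: dot(dockpt(x,y,z),(0,255,0))
        a,b,e,f=c; ims.append(cv2.resize(im[a*k:b*k,e*k:f*k],(400,int(400*(b-a)/(f-e)))))
    cv2.imwrite(f'pics/{out or "ov"+tag}.png',np.hstack(ims))
E
python3 - <<'E'
from h import *
over('4')
E
```

```text
(no output)
```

View pics/ov4.png

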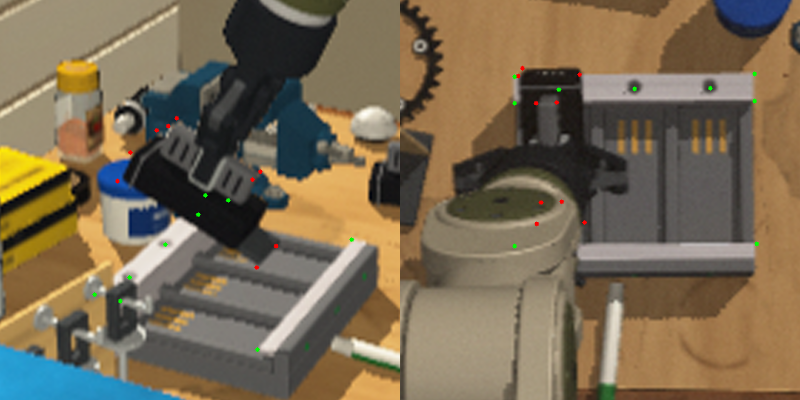

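Run:
```python
from h import *
delta(*packpose(0,-.055,.08,20)); shot('5'); delta(*packpose(0,-.055,.08,20));over('5',crop={'side':(150,250,220,300),'top':(165,245,200,280)})
```

```text
t 6.50 tcp [503.3 101.3 179.6] gap 14.6 F [-0.   0.3 -2.8]
delta mm [-4.9  2.1  2.8] deg [-3.69  1.03 -0.05]
t 6.60 tcp [504.7 101.3 180.9] gap 14.7 F [ 0.3  0.5 -3.1]
delta mm [-4.9  2.7  1. ] deg [-3.85  1.02 -0.04]Traceback (most recent call last):
  File "<stdin>", line 2, in <module>
  File "h.py", line 55, in over
    cv2.imwrite(f'pics/{out or "ov"+tag}.png',np.hstack(ims))
                                              ~~~~~~~~~^^^^^
    return _nx.concatenate(arrs, 1, dtype=dtype, casting=casting)
           ~~~~~~~~~~~~~~~^^^^^^^^^^^^^^^^^^^^^^^^^^^^^^^^^^^^^^^
ValueError: all the input array dimensions except for the concatenation axis must match exactly, but along dimension 0, the array at index 0 has size 500 and the array at index 1 has size 400
```

Run:
```python
from h import *
over('5',crop={'side':(150,250,210,310),'top':(160,260,190,290)}); delta(*packpose(0,-.055,.08,20))
```

```text
t 6.60 tcp [504.7 101.3 180.9] gap 14.7 F [ 0.3  0.5 -3.1]
delta mm [-4.9  2.7  1. ] deg [-3.85  1.02 -0.04]
```

View pics/ov5.png

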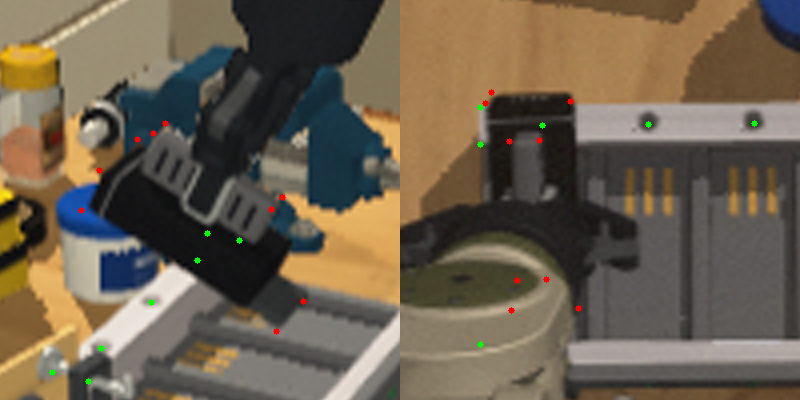

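Run:
```python
from h import *
P=cloud('side',np.load('pics/side0d.npy')); Z=P[...,2]
print('bench',np.nanmedian(Z[248:262,330:345]), 'rail',P[227:232,238:242].reshape(-1,3).mean(0).round(4))
# rib of pack A in side0 : top edge rows ~201
for u in (318,324,330,336): 
    c=Z[195:225,u]; print(u,(c*1000).round(0)[:24])
P5=cloud('side',np.load('pics/side5d.npy'))
s,R=tool(); Ob=np.stack([R[:,2],-R[:,0],-R[:,1]],1)
L=(P5-s['tcp_pos'])@Ob  # pack-frame coords relative to TCP
m=(np.abs(L[...,0])<.1)&(np.abs(L[...,1])<.04)&(L[...,2]>-.08)&(L[...,2]<.012)
X=L[m]; 
for ax in range(3): print(ax,np.percentile(X[:,ax],[0,1,3,50,97,99,100]).round(4))
T5=cloud('top',np.load('pics/top5d.npy')); L=(T5-s['tcp_pos'])@Ob
m=(np.abs(L[...,0])<.1)&(np.abs(L[...,1])<.04)&(L[...,2]>-.08)&(L[...,2]<-.015)&(L[...,0]>.02)
X=L[m]
for ax in range(3): print('top',ax,np.percentile(X[:,ax],[0,1,3,50,97,99,100]).round(4))
```

```text
bench 0.0005615910356417757 rail [0.6001 0.0472 0.042 ]
318 [-2. -2. -0. -2. -3. 62. 62. 59. 56. 52. 48. 47. 45. 40. 34. 36. 28. 29.
 28. 28. 28. 26. 18. 18.]
324 [-0. 32. 31. 29. 30. 30. 59. 59. 57. 54. 55. 48. 47. 43. 38. 37. 35. 30.
 28. 31. 29. 28. 26. 23.]
330 [46. 43. 41. 36. 37. 31. 32. 29. 61. 60. 55. 56. 50. 45. 48. 42. 39. 37.
 34. 33. 28. 30. 30. 25.]
336 [52. 47. 47. 39. nan 34. 28. 29. 26. 59. 61. 58. 54. 52. 48. 48. 42. 41.
 38. 36. 31. 30. 32. 27.]
0 [-0.0758 -0.074  -0.0687 -0.0095  0.0505  0.0534  0.0559]
1 [-0.0233 -0.0183 -0.0122  0.016   0.0258  0.0268  0.0292]
2 [-0.0528 -0.0504 -0.0489 -0.0236  0.0075  0.009   0.0114]
top 0 [0.0201 0.0207 0.0218 0.0447 0.0575 0.0579 0.0579]
top 1 [-0.0239 -0.0234 -0.0233 -0.003   0.0226  0.0237  0.0243]
top 2 [-0.0518 -0.0492 -0.0469 -0.0248 -0.0201 -0.0196 -0.0193]
```

Run:
```python
from h import *
delta(*packpose(0,-.056,.03,18))
```

```text
t 6.60 tcp [504.7 101.3 180.9] gap 14.7 F [ 0.3  0.5 -3.1]
delta mm [ -5.2  50.8 -18.5] deg [-5.85  1.02 -0.03]
```

Call:
{"name": "drive_tool", "arguments": {
  "plan": "-1 -5 12 -4 -3 1 0; -1 -2 15 -5 -3 0 0; -1 0 15 -5 -2 0 0; -1 0 8 -2 0 0 0"
}}

```text
clock: 7.1
tcp_pos: [0.511, 0.1009, 0.1304]
orientation: [0.577, -0.433, 0.418, -0.552]
wrist_force: [0.3, -0.7, -2.9]
finger_gap: 0.0143
```

Run:
```python
from h import *
delta(*packpose(0,-.056,.03,18));
```

```text
t 7.10 tcp [511.  100.9 130.4] gap 14.3 F [ 0.3 -0.7 -2.9]
delta mm [-5.6  2.5 -3.6] deg [ 2.    0.54 -0.37]
```

Call:
{"name": "drive_tool", "arguments": {
  "plan": "-1 -6 0 -3 2 1 0; -1 -6 0 -3 1 0 0; -1 -4 0 -2 1 0 0"
}}

```text
clock: 7.48
tcp_pos: [0.5042, 0.1032, 0.1281]
orientation: [0.595, -0.409, 0.399, -0.564]
wrist_force: [-0.5, -0.5, -2.4]
finger_gap: 0.0144
```

Run:
```python
from h import *
delta(*packpose(0,-.056,.03,18));
```

```text
t 7.47 tcp [504.2 103.2 128.1] gap 14.4 F [-0.5 -0.5 -2.4]
delta mm [-3.   2.5  3.4] deg [-2.22  0.51 -0.99]
```

Call:
{"name": "drive_tool", "arguments": {
  "plan": "-1 -10 0 3 -1 1 0; -1 -5 0 0 -1 0 0; -1 0 0 0 0 0 0; -1 0 0 0 0 0 0"
}}

```text
clock: 7.98
tcp_pos: [0.5078, 0.1061, 0.1307]
orientation: [0.591, -0.417, 0.412, -0.554]
wrist_force: [0.7, 0.1, -2.7]
finger_gap: 0.0148
```

Run:
```python
from h import *
delta(*packpose(0,-.056,.03,18));
```

```text
t 7.97 tcp [507.8 106.1 130.7] gap 14.8 F [ 0.7  0.1 -2.7]
delta mm [-0.2  3.6 -0.9] deg [-0.19  0.46 -1.6 ]
```

Run:
```python
from h import *
delta(*packpose(0,-.057,.004,18));
```

```text
t 7.97 tcp [507.8 106.1 130.7] gap 14.8 F [ 0.7  0.1 -2.7]
delta mm [  0.4  28.  -10. ] deg [-0.19  0.46 -1.6 ]
```

Call:
{"name": "drive_tool", "arguments": {
  "plan": "-1 0 10 -4 0 0 -2; -1 0 10 -4 0 0 -1; -1 0 10 -3 0 0 0; -1 0 3 -1 0 0 0"
}}

```text
clock: 8.48
tcp_pos: [0.5142, 0.0974, 0.0994]
orientation: [0.582, -0.426, 0.394, -0.57]
wrist_force: [-4.4, -0.2, 12.6]
finger_gap: 0.0146
```

Run:
```python
from h import *
delta(*packpose(0,-.057,.004,18)); shot('6'); over('6',crop={'side':(160,260,210,310),'top':(160,260,190,290)})
```

```text
t 8.47 tcp [514.2  97.4  99.4] gap 14.6 F [-4.4 -0.2 12.6]
delta mm [-9.2 -3.9 -5.7] deg [-1.11  1.12  1.24]
```

View pics/ov6.png

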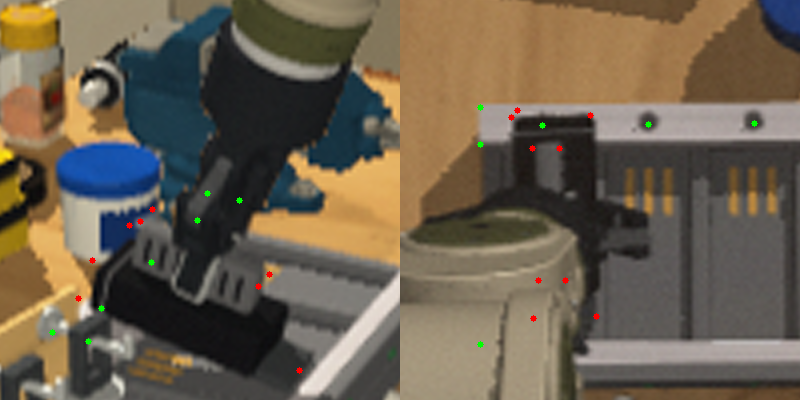

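Call:
{"name": "drive_tool", "arguments": {
  "plan": "-1 0 -10 0 0 0 0; -1 -6 -8 -2 0 0 0; -1 -10 0 0 0 1 0; -1 -8 0 0 0 0 0; -1 0 0 0 0 0 0; -1 0 0 0 0 0 0"
}}

```text
clock: 9.32
tcp_pos: [0.5036, 0.1037, 0.1133]
orientation: [0.587, -0.426, 0.396, -0.563]
wrist_force: [-0.0, -0.2, -2.9]
finger_gap: 0.0143
```

Run:
```python
from h import *
delta(*packpose(0,-.057,.004,18));
```

```text
t 9.32 tcp [503.6 103.7 113.3] gap 14.3 F [-0.  -0.2 -2.9]
delta mm [-2.6 12.9 -0.6] deg [-0.88  1.44  0.4 ]
```

Call:
{"name": "drive_tool", "arguments": {
  "plan": "-1 -6 0 0 -1 2 0; -1 -4 5 -2 0 1 0; -1 -1 7 -2 0 0 0; -1 0 0 0 0 0 0; -1 0 0 0 0 0 0"
}}

```text
clock: 9.95
tcp_pos: [0.5055, 0.0944, 0.1005]
orientation: [0.582, -0.418, 0.413, -0.562]
wrist_force: [0.4, 0.6, -0.7]
finger_gap: 0.014
```

Run:
```python
from h import *
delta(*packpose(0,-.057,.004,18));
```

```text
t 9.95 tcp [505.5  94.4 100.5] gap 14.0 F [ 0.4  0.6 -0.7]
delta mm [-11.9   0.3   2. ] deg [ 0.01 -0.36 -0.53]
```

Call:
{"name": "drive_tool", "arguments": {
  "plan": "-1 0 -8 0 0 0 0; -1 0 -4 0 0 0 0; -1 -12 0 0 0 0 0"
}}

```text
clock: 10.32
tcp_pos: [0.5009, 0.0996, 0.1128]
orientation: [0.585, -0.42, 0.412, -0.559]
wrist_force: [0.3, -0.5, -2.3]
finger_gap: 0.0145
```

Run:
```python
from h import *
delta(*packpose(0,-.057,.004,18)); print(tool()[0]['joint_pos'].round(3),tool()[0]['qvel'].round(3))
```

```text
t 10.32 tcp [500.9  99.6 112.8] gap 14.5 F [ 0.3 -0.5 -2.3]
delta mm [-6.4 13.3  2.4] deg [ 0.06  0.14 -0.83]
[ 0.031  0.073 -0.679  0.505  0.014  3.141] [0.079 0.009 0.011 0.013 0.024 0.003]
```

Call:
{"name": "drive_tool", "arguments": {
  "plan": "-1 0 0 0 0 0 0"
}}

```text
clock: 10.45
tcp_pos: [0.5002, 0.0999, 0.1126]
orientation: [0.585, -0.42, 0.412, -0.558]
wrist_force: [-0.4, 0.4, -3.4]
finger_gap: 0.0148
```

Run:
```python
from h import *
delta(*packpose(0,-.057,.004,18)); print(tool()[0]['joint_pos'].round(3),tool()[0]['qvel'].round(3))
```

```text
t 10.45 tcp [500.2  99.9 112.6] gap 14.8 F [-0.4  0.4 -3.4]
delta mm [-6.  13.3  3.2] deg [ 0.11  0.18 -0.85]
[ 0.032  0.073 -0.68   0.506  0.014  3.141] [-0.002 -0.004 -0.005  0.009 -0.005 -0.   ]
```

Call:
{"name": "drive_tool", "arguments": {
  "plan": "-1 0 0 0 0 0 0"
}}

```text
clock: 10.58
tcp_pos: [0.4997, 0.1, 0.1123]
orientation: [0.585, -0.42, 0.412, -0.558]
wrist_force: [0.5, 0.1, -3.6]
finger_gap: 0.0146
```

Run:
```python
from h import *
delta(*packpose(0,-.057,.004,18)); print(tool()[0]['joint_pos'].round(3),tool()[0]['qvel'].round(3))
```

```text
t 10.57 tcp [499.7 100.  112.3] gap 14.6 F [ 0.5  0.1 -3.6]
delta mm [-5.9 13.2  3.7] deg [ 0.16  0.19 -0.85]
[ 0.032  0.073 -0.68   0.506  0.014  3.141] [ 0.002  0.001 -0.003  0.003  0.    -0.001]
```

Call:
{"name": "drive_tool", "arguments": {
  "plan": "-1 0 -20 0 0 0 0; -1 0 -20 5 0 0 0; -1 20 -20 5 0 0 0; -1 45 0 0 0 0 0; -1 45 0 0 0 0 0; -1 20 0 0 0 0 0; -1 0 0 0 0 0 0; -1 0 0 0 0 0 0"
}}

```text
clock: 11.58
tcp_pos: [0.4938, -0.034, 0.1707]
orientation: [0.584, -0.422, 0.413, -0.557]
wrist_force: [-0.5, 0.6, -3.4]
finger_gap: 0.0145
```

Run:
```python
from h import *
delta(*packpose(2,-.057,.03,18)); print(tool()[0]['joint_pos'].round(3))
```

```text
t 11.57 tcp [493.8 -34.  170.7] gap 14.5 F [-0.5  0.6 -3.4]
delta mm [-7.2 47.1  3.5] deg [ 0.41  0.32 -0.85]
[-0.294 -0.014 -0.602  0.695  0.11   2.826]
```

Good, wrist is off its limit. Continue at bay 2.

Call:
{"name": "drive_tool", "arguments": {
  "plan": "-1 -4 15 1 0 0 -1; -1 -3 15 1 0 0 0; -1 0 12 0 0 0 0; -1 0 3 0 0 0 0; -1 0 0 0 0 0 0"
}}

```text
clock: 12.2
tcp_pos: [0.5088, -0.0223, 0.127]
orientation: [0.581, -0.427, 0.408, -0.56]
wrist_force: [0.4, 0.3, -2.4]
finger_gap: 0.0147
```

Run:
```python
from h import *
delta(*packpose(2,-.057,.004,18)); shot('7'); over('7',crop={'side':(140,260,200,320),'top':(160,260,210,310)})
```

```text
t 12.20 tcp [508.8 -22.3 127. ] gap 14.7 F [ 0.4  0.3 -2.4]
delta mm [ 3.3 25.4 -5.9] deg [0.45 0.62 0.04]
```

View pics/ov7.png

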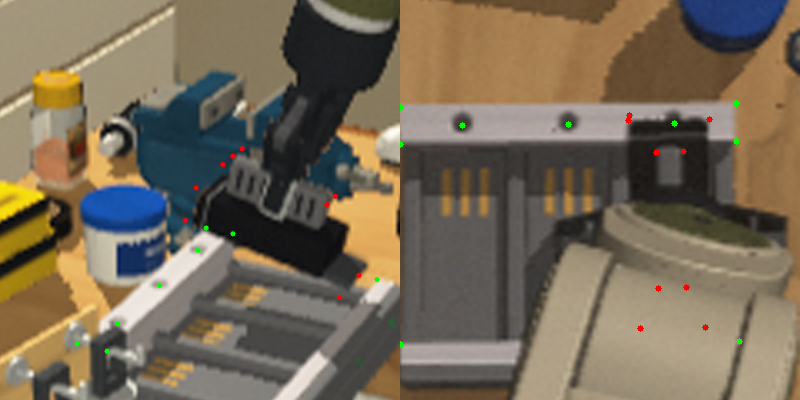

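Call:
{"name": "drive_tool", "arguments": {
  "plan": "-1 3 7 -2 0 0 0; -1 2 8 -2 0 0 0; -1 0 6 -1 0 0 0; -1 0 2 0 0 0 0; -1 0 0 0 0 0 0"
}}

```text
clock: 12.92
tcp_pos: [0.5118, -0.0286, 0.1029]
orientation: [0.581, -0.427, 0.408, -0.561]
wrist_force: [0.1, -0.1, -1.6]
finger_gap: 0.0145
```

Run:
```python
from h import *
delta(*packpose(2,-.057,.004,18))
```

```text
t 12.93 tcp [511.8 -28.6 102.9] gap 14.5 F [ 0.1 -0.1 -1.6]
delta mm [-3.   1.6 -1.2] deg [0.36 0.54 0.1 ]
```

Call:
{"name": "drive_tool", "arguments": {
  "plan": "-1 -4 1 0 0 0 0; -1 -2 1 0 0 0 0; -1 0 0 0 0 0 0"
}}

```text
clock: 13.3
tcp_pos: [0.5125, -0.022, 0.1012]
orientation: [0.581, -0.426, 0.408, -0.561]
wrist_force: [0.4, -0.0, -3.3]
finger_gap: 0.0144
```

Run:
```python
from h import *
delta(*packpose(2,-.067,.003,18)); shot('8'); over('8',crop={'side':(160,240,240,320),'top':(160,260,210,310)})
```

```text
t 13.30 tcp [512.5 -22.  101.2] gap 14.4 F [ 0.4 -0.  -3.3]
delta mm [  3.4  -2.3 -11.5] deg [0.31 0.56 0.09]
```

View pics/ov8.png

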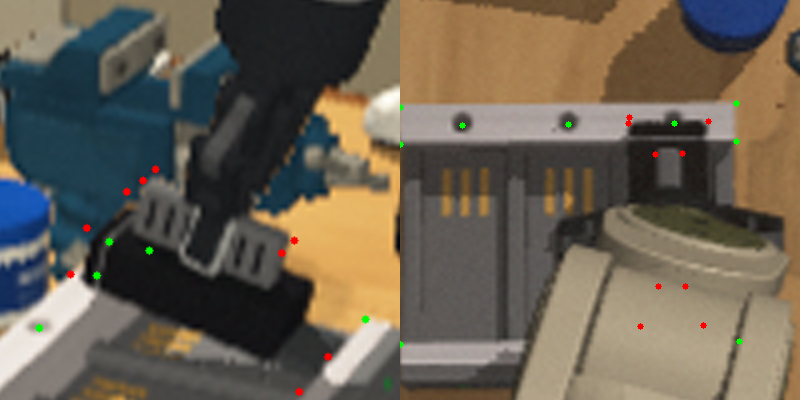

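Run:
```python
from h import *
s,R=tool(); Ob=np.stack([R[:,2],-R[:,0],-R[:,1]],1)
for n in('side','top'):
    im=cv2.imread(f'pics/{n}8.png'); P=cloud(n,np.load(f'pics/{n}8d.npy')); L=(P-s['tcp_pos'])@Ob*1000
    for name,zl,zh,xl,xh in (('body',-48,-26,-90,90),('bodytop',-25,-17,15,90),('rib',-15,-3,12,70),('ribtop',0,14,-90,90)):
        m=(L[...,0]>xl)&(L[...,0]<xh)&(np.abs(L[...,1])<35)&(L[...,2]>zl)&(L[...,2]<zh)&(im.max(2)<110)
        X=L[m]
        if len(X)>5: print(n,name,len(X),'x',np.percentile(X[:,0],[2,50,98]).round(1),'y',np.percentile(X[:,1],[2,50,98]).round(1),'z',np.percentile(X[:,2],[2,50,98]).round(1))
```

```text
side body 458 x [-77.3 -14.4  51.2] y [-17.4  21.8  28.2] z [-47.3 -37.7 -26.2]
side bodytop 45 x [15.5 24.6 43.9] y [ 2.7  9.  25.5] z [-24.9 -22.8 -17.1]
side rib 38 x [13.5 26.7 40.6] y [ 4.7  7.6 10.8] z [-13.8  -8.8  -3.6]
side ribtop 124 x [-36.  -11.5  35.4] y [-5.9  7.9 24.5] z [ 0.5  6.1 12.1]
top body 180 x [15.2 44.6 56.8] y [-22.7  -1.   23.5] z [-34.8 -28.5 -26.2]
top bodytop 58 x [16.5 26.4 50.3] y [-22.2  -5.7  23.7] z [-25.  -23.9 -21.4]
top ribtop 55 x [22.3 32.3 44.2] y [-5.4  1.7  8.7] z [0.3 3.8 8.5]
```

Run:
```python
from h import *
s,R=tool(); Ob=np.stack([R[:,2],-R[:,0],-R[:,1]],1)
im=cv2.imread('pics/top8.png'); P=cloud('top',np.load('pics/top8d.npy')); L=(P-s['tcp_pos'])@Ob*1000
m=(L[...,0]>15)&(L[...,0]<80)&(np.abs(L[...,1])<22)&(np.abs(L[...,1])>11)&(L[...,2]>-40)&(L[...,2]<-12)&(im.max(2)<110)
X=L[m]; A=np.c_[X[:,0],X[:,1],np.ones(len(X))]; c=np.linalg.lstsq(A,X[:,2],rcond=None)[0]; print(len(X),c, np.degrees(np.arctan(c[:2])))
for x in range(15,65,6):
    k=(np.abs(X[:,0]-x)<3); print(x,k.sum(),np.median(X[k,2]) if k.any() else 0)
im=cv2.imread('pics/side8.png'); P=cloud('side',np.load('pics/side8d.npy')); L=(P-s['tcp_pos'])@Ob*1000
m=(np.abs(L[...,0])<80)&(L[...,1]>18)&(L[...,1]<32)&(L[...,2]>-60)&(L[...,2]<-12)&(im.max(2)<110)
X=L[m]
for x in range(-75,60,12):
    k=(np.abs(X[:,0]-x)<4); print(x,k.sum(),np.percentile(X[k,2],[3,97]) if k.any() else 0)
```

```text
155 [-1.28235258e-01 -7.11588447e-03 -2.25106683e+01] [-7.30745793 -0.40770327]
15 8 -25.792355000222713
21 25 -25.216300364438094
27 20 -26.59248329945579
33 25 -26.43559893302996
39 20 -27.3554713852052
45 23 -27.79599361265156
51 19 -29.201213215693443
57 15 -30.755682005136972
63 0 0
-75 11 [-48.63549945 -37.61853895]
-63 9 [-50.39243494 -39.58048571]
-51 37 [-55.03273921 -18.45589358]
-39 34 [-59.22379059 -17.83590045]
-27 29 [-47.08828668 -17.89592936]
-15 34 [-46.09260052 -19.80396815]
-3 37 [-49.96698508 -19.42047682]
9 34 [-51.0316722  -22.92857829]
21 34 [-52.96616786 -23.52429505]
33 27 [-52.30672014 -24.99448763]
45 31 [-53.06981495 -25.94748015]
57 1 [-41.96260429 -41.96260429]
```

```bash
cat >> h.py <<'E'
def packpose(bay,tipx,tipz,pitch,gx=-.0028,gz=.0496,slip=0,flip=False,yoff=0):
    tip=dockpt(tipx,.066*(1-bay)+yoff,.024+tipz)
    Op=(Ro.from_euler('z',YAW,degrees=True)*Ro.from_euler('y',-pitch,degrees=True)).as_matrix()
    g=tip+Op@np.array([.077+gx,0,gz])
    _,R=target(0,0,0,YAW,pitch+slip)
    if flip: R=R@np.diag([-1.,1,-1])
    return g-.003*R[:,1],R
E
python3 - <<'E'
from h import *
delta(*packpose(2,-.057,.008,18,slip=6))
E
```

```text
t 13.40 tcp [512.6 -22.2 101.3] gap 14.2 F [ 0.  -0.6 -2.7]
delta mm [ 3.4 -3.9 -0.8] deg [6.31 0.56 0.07]
```

Call:
{"name": "drive_tool", "arguments": {
  "plan": "-1 2 -5 0 4 0 0; -1 2 -2 0 4 0 0; -1 1 0 0 1 0 0; -1 0 0 0 0 0 0",
  "grip_force": 120
}}

```text
clock: 13.9
tcp_pos: [0.511, -0.0275, 0.1086]
orientation: [0.613, -0.378, 0.361, -0.592]
wrist_force: [0.8, -0.9, -2.3]
finger_gap: 0.0141
```

```bash
cat >> h.py <<'E'
def slipfit(tag,flip=False):
    "pack pitch relative to tool from the body top seen from above (rear part), deg; and rear end x, z at x=0, in tool-aligned pack axes (mm)"
    s,R=tool()
    if flip: R=R@np.diag([-1.,1,-1])
    Ob=np.stack([R[:,2],-R[:,0],-R[:,1]],1)
    im=cv2.imread(f'pics/top{tag}.png'); P=cloud('top',np.load(f'pics/top{tag}d.npy')); L=(P-s['tcp_pos'])@Ob*1000
    m=(L[...,0]>15)&(L[...,0]<80)&(np.abs(L[...,1])<22)&(np.abs(L[...,1])>11)&(L[...,2]>-40)&(L[...,2]<-12)&(im.max(2)<110)
    X=L[m]; A=np.c_[X[:,0],np.ones(len(X))]; w=np.ones(len(X))
    for _ in range(5):
        c=np.linalg.lstsq(A*w[:,None],X[:,1+1]*w,rcond=None)[0]; w=1/(1+(np.abs(X[:,2]-A@c)/2)**2)
    print('slipfit n',len(X),'pitch rel %.1f'%np.degrees(np.arctan(c[0])),'z0 %.1f rear x %.1f'%(c[1],np.percentile(X[:,0],97)))
E
python3 - <<'E'
from h import *
delta(*packpose(2,-.057,.008,18,slip=6)); shot('9'); slipfit('9')
delta(*packpose(2,-.067,.004,18,slip=6))
E
```

```text
t 13.90 tcp [511.  -27.5 108.6] gap 14.1 F [ 0.8 -0.9 -2.3]
delta mm [-2.   3.3 -1.9] deg [-2.93  0.57  0.05]
slipfit n 166 pitch rel -7.6 z0 -22.3 rear x 55.5
t 14.00 tcp [511.5 -27.5 108.8] gap 14.3 F [ 0.4 -0.2 -3.3]
delta mm [ -2.1   2.2 -13.1] deg [-2.93  0.59  0.04]
```

Run:
```python
from h import *
delta(*packpose(2,-.057,.003,19.5,slip=7))
delta(*packpose(2,-.067,.003,19.5,slip=7))
delta(*packpose(2,-.077,.002,19.5,slip=7))
```

```text
t 14.00 tcp [511.5 -27.5 108.8] gap 14.3 F [ 0.4 -0.2 -3.3]
delta mm [-2.   5.5 -5.8] deg [-0.43  0.59  0.03]
t 14.00 tcp [511.5 -27.5 108.8] gap 14.3 F [ 0.4 -0.2 -3.3]
delta mm [ -2.1   1.  -14.7] deg [-0.43  0.59  0.03]
t 14.00 tcp [511.5 -27.5 108.8] gap 14.3 F [ 0.4 -0.2 -3.3]
delta mm [ -2.2  -2.6 -24.1] deg [-0.43  0.59  0.03]
```

Call:
{"name": "drive_tool", "arguments": {
  "plan": "-1 -3 5 -5 0 0 0; -1 -1 2 -5 0 0 0; -1 0 -2 -7 0 0 0; -1 0 -2 -4 0 0 0; -1 0 0 0 0 0 0"
}}

```text
clock: 14.62
tcp_pos: [0.4991, -0.0249, 0.1]
orientation: [0.615, -0.376, 0.357, -0.594]
wrist_force: [0.3, 0.8, 0.2]
finger_gap: 0.014
```

Run:
```python
from h import *
delta(*packpose(2,-.077,.002,19.5,slip=7)); shot('10'); slipfit('10'); over('10',crop={'side':(160,240,240,320),'top':(160,260,210,310)},pack=False)
```

```text
t 14.62 tcp [499.1 -24.9 100. ] gap 14.0 F [0.3 0.8 0.2]
delta mm [ 0.9 -5.  -9.1] deg [-1.02  0.72  0.11]
slipfit n 157 pitch rel -6.8 z0 -22.7 rear x 56.8
```

View pics/ov10.png

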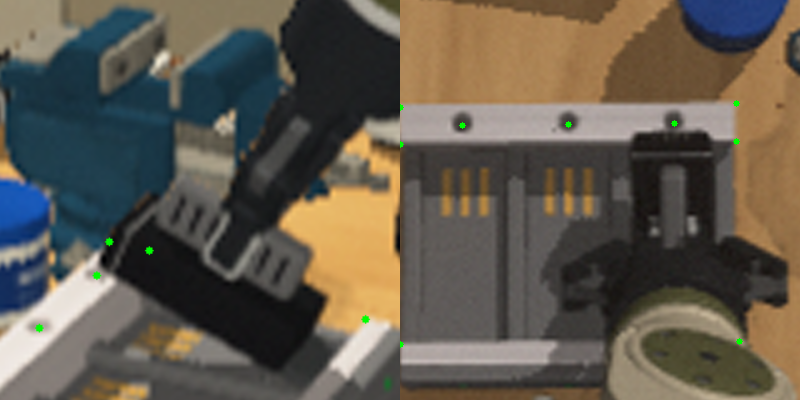

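Call:
{"name": "drive_tool", "arguments": {
  "plan": "-1 0 -4 -6 0 0 0; -1 0 -4 -6 0 0 0; -1 0 -3 -5 0 0 0; -1 0 -1 -3 0 0 0"
}}

```text
clock: 15.22
tcp_pos: [0.4794, -0.026, 0.1043]
orientation: [0.618, -0.373, 0.354, -0.595]
wrist_force: [9.1, 1.0, -9.2]
finger_gap: 0.0143
```

Run:
```python
from h import *
delta(*packpose(2,-.077,.000,19.5,slip=7)); shot('11'); slipfit('11'); over('11',crop={'side':(160,240,240,320),'top':(160,260,210,310)},pack=False)
```

```text
t 15.22 tcp [479.4 -26.  104.3] gap 14.3 F [ 9.1  1.  -9.2]
delta mm [0.6 9.8 5.3] deg [-1.63  0.8   0.02]
slipfit n 184 pitch rel -4.0 z0 -22.7 rear x 58.4
```

View pics/ov11.png

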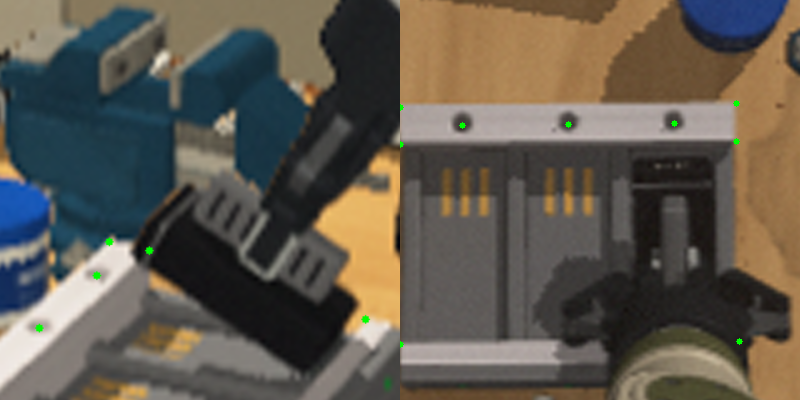

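Run:
```python
from h import *
for p in (20,16,12,8,4,0): delta(*packpose(2,-.078,.000,p,slip=5))
```

```text
t 15.32 tcp [479.5 -26.  104.3] gap 13.7 F [ 8.9  1.  -6.7]
delta mm [0.6 8.6 4.1] deg [-3.15  0.8   0.03]
t 15.32 tcp [479.5 -26.  104.3] gap 13.7 F [ 8.9  1.  -6.7]
delta mm [ 0.7 14.3  6.8] deg [-7.15  0.8   0.06]
t 15.32 tcp [479.5 -26.  104.3] gap 13.7 F [ 8.9  1.  -6.7]
delta mm [ 0.7 20.2  9.1] deg [-11.15   0.8    0.09]
t 15.32 tcp [479.5 -26.  104.3] gap 13.7 F [ 8.9  1.  -6.7]
delta mm [ 0.7 26.3 11. ] deg [-15.15   0.79   0.11]
t 15.32 tcp [479.5 -26.  104.3] gap 13.7 F [ 8.9  1.  -6.7]
delta mm [ 0.7 32.4 12.5] deg [-19.15   0.79   0.14]
t 15.32 tcp [479.5 -26.  104.3] gap 13.7 F [ 8.9  1.  -6.7]
delta mm [ 0.7 38.7 13.5] deg [-23.15   0.79   0.17]
```

Call:
{"name": "drive_tool", "arguments": {
  "plan": "-1 0 6 2 -2 0 0; -1 0 6 2 -3 0 0; -1 0 6 2 -4 0 0"
}}

```text
clock: 15.7
tcp_pos: [0.4933, -0.0257, 0.0938]
orientation: [0.587, -0.42, 0.399, -0.566]
wrist_force: [-1.9, 2.3, 11.4]
finger_gap: 0.0137
```

Run:
```python
from h import *
for p in (16,12,8): delta(*packpose(2,-.078,.000,p,slip=5))
shot('12'); slipfit('12')
```

```text
t 15.70 tcp [493.3 -25.7  93.8] gap 13.7 F [-1.9  2.3 11.4]
delta mm [ 0.4 -1.4 -0.6] deg [1.82 0.77 0.17]
t 15.70 tcp [493.3 -25.7  93.8] gap 13.7 F [-1.9  2.3 11.4]
delta mm [0.5 4.1 2.6] deg [-2.18  0.76  0.2 ]
t 15.70 tcp [493.3 -25.7  93.8] gap 13.7 F [-1.9  2.3 11.4]
delta mm [0.5 9.8 5.4] deg [-6.18  0.75  0.22]
slipfit n 159 pitch rel -5.6 z0 -22.3 rear x 55.6
```

Call:
{"name": "drive_tool", "arguments": {
  "plan": "-1 0 5 0 -4 0 0; -1 0 5 0 -4 0 0; -1 0 5 1 -4 0 0; -1 0 3 0 -2 0 0"
}}

```text
clock: 16.3
tcp_pos: [0.5051, -0.0265, 0.0798]
orientation: [0.532, -0.488, 0.464, -0.514]
wrist_force: [4.2, 0.8, -1.2]
finger_gap: 0.0143
```

Run:
```python
from h import *
for p in (4,0): delta(*packpose(2,-.078,.000,p,slip=5))
shot('13'); slipfit('13'); over('13',crop={'side':(160,240,240,320),'top':(160,260,210,310)},pack=False)
```

```text
t 16.30 tcp [505.1 -26.5  79.8] gap 14.3 F [ 4.2  0.8 -1.2]
delta mm [-0.8 -1.7  0.8] deg [3.64 0.77 0.43]
t 16.30 tcp [505.1 -26.5  79.8] gap 14.3 F [ 4.2  0.8 -1.2]
delta mm [-0.8  3.7  4.2] deg [-0.36  0.75  0.45]Traceback (most recent call last):
  File "<stdin>", line 3, in <module>
  File "h.py", line 73, in slipfit
    print('slipfit n',len(X),'pitch rel %.1f'%np.degrees(np.arctan(c[0])),'z0 %.1f rear x %.1f'%(c[1],np.percentile(X[:,0],97)))
                                                                                                      ~~~~~~~~~~~~~^^^^^^^^^^^
    return _quantile_unchecked(
        a, q, axis, out, overwrite_input, method, keepdims, weights)
    return _ureduce(a,
                    func=_quantile_ureduce_func,
    ...<5 lines>...
                    overwrite_input=overwrite_input,
                    method=method)
    r = func(a, **kwargs)
    result = _quantile(arr,
                       quantiles=q,
    ...<2 lines>...
                       out=out,
                       weights=wgt)
    slices_having_nans = np.isnan(arr[-1, ...])
                                  ~~~^^^^^^^^^
IndexError: index -1 is out of bounds for axis 0 with size 0
```

Call:
{"name": "drive_tool", "arguments": {
  "plan": "-1 0 4 1 0 0 0; -1 0 4 0 0 0 0; -1 0 3 0 0 0 0"
}}

```text
clock: 16.77
tcp_pos: [0.5074, -0.027, 0.0769]
orientation: [0.532, -0.487, 0.462, -0.516]
wrist_force: [-7.2, 1.7, 21.4]
finger_gap: 0.014
```

Run:
```python
from h import *
for p in (0,): delta(*packpose(2,-.078,.000,p,slip=5))
shot('13'); over('13',crop={'side':(160,240,240,320),'top':(160,260,210,310)},pack=False)
```

```text
t 16.77 tcp [507.4 -27.   76.9] gap 14.0 F [-7.2  1.7 21.4]
delta mm [-1.3  0.5  2.3] deg [-0.72  0.67  0.56]
```

View pics/ov13.png

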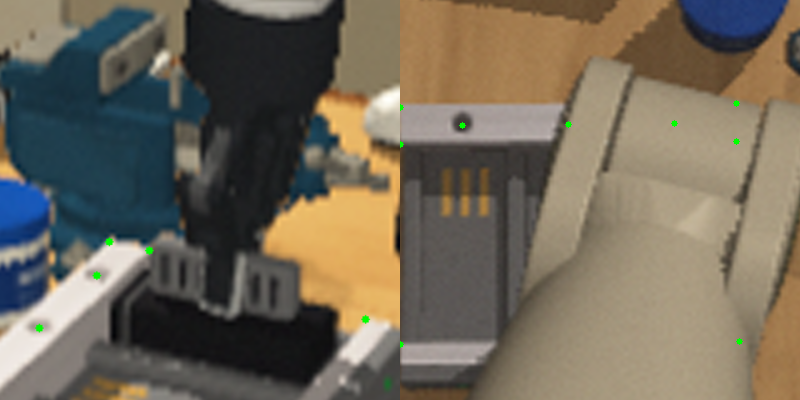

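Call:
{"name": "drive_tool", "arguments": {
  "plan": "-0.1 0 0 0 0 0 0; -0.1 0 0 0 0 0 0; -0.1 0 -30 0 0 0 0; -0.1 0 -40 0 0 0 0; -0.1 0 -50 0 0 0 0; -0.1 60 -20 -40 0 0 0; -0.1 60 0 -40 0 0 0; -0.1 60 0 -20 0 0 0"
}}

```text
clock: 17.88
tcp_pos: [0.4058, -0.1908, 0.2068]
orientation: [0.533, -0.491, 0.461, -0.511]
wrist_force: [0.9, -1.3, -0.6]
finger_gap: 0.0382
```

```bash
cat >> h.py <<'E'
def seated(tag):
    P=cloud('top',np.load(f'pics/top{tag}d.npy')); im=cv2.imread(f'pics/top{tag}.png')
    a=np.radians(YAW); M=np.array([[np.cos(a),-np.sin(a),0],[np.sin(a),np.cos(a),0],[0,0,1]])
    L=((P-dockpt(0,0,0))@M)*1000
    for b in range(3):
        l=L-[0,66*(1-b),24]
        rt=(np.abs(l[...,0])<46)&(np.abs(l[...,1])<18)&(l[...,2]>50)&(l[...,2]<72)
        bt=(np.abs(l[...,0])<62)&(np.abs(l[...,1])<30)&(l[...,2]>20)&(l[...,2]<48)&(im.max(2)<90)
        if rt.sum()<10: print('bay',b,'no rib',rt.sum(),bt.sum()); continue
        X=l[rt]; c=np.linalg.lstsq(np.c_[X[:,0],np.ones(len(X))],X[:,2],rcond=None)[0]
        B=l[bt]; print('bay',b,'rib n',len(X),'ctr',X[:,:2].mean(0).round(1),'z med %.1f'%np.median(X[:,2]),'pitch %.1f'%np.degrees(np.arctan(c[0])),'x',np.percentile(X[:,0],[2,98]).round(1),'body z',np.median(B[:,2]).round(1) if len(B) else None)
def packs(tag):
    P=cloud('top',np.load(f'pics/top{tag}d.npy')); Z=P[...,2]
    m=(Z>0.050)&(Z<0.068)&(P[...,1]<-.10)&(P[...,0]<.50)&(P[...,0]>.3)
    n,l,st,ce=cv2.connectedComponentsWithStats(m.astype(np.uint8))
    for i in range(1,n):
        if st[i,4]>100:
            X=P[l==i]; c=X[:,:2].mean(0); e=np.linalg.eigh(np.cov(X[:,:2].T))[1][:,1]; e*=np.sign(e[0])
            print('rib',st[i,4],c.round(4),'yaw %.1f'%np.degrees(np.arctan2(e[1],e[0])))
E
python3 - <<'E'
from h import *
s,_=tool(); print(s['tcp_pos'].round(3),s['joint_pos'].round(2),s['finger_gap'],s['wrist_force'].round(1)); shot('14'); seated('14'); packs('14')
E
```

```text
[ 0.406 -0.191  0.207] [-0.65  0.03 -0.42  1.05  0.05  2.44] 0.03815301824825255 [ 0.9 -1.3 -0.6]
bay 0 no rib 0 4
bay 1 no rib 0 0
bay 2 rib n 209 ctr [-3.3 -0.7] z med 59.3 pitch 0.6 x [-39.8  36. ] body z 29.8
```

View pics/top14.png

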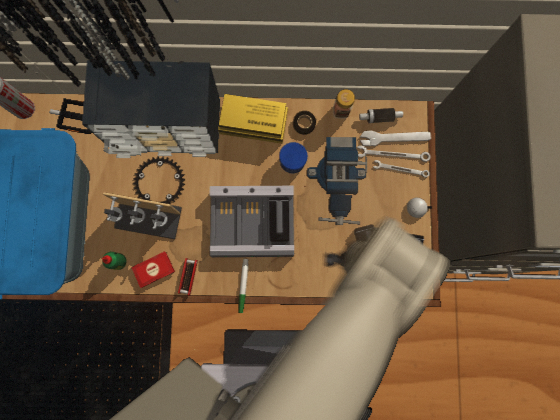

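View pics/side14.png

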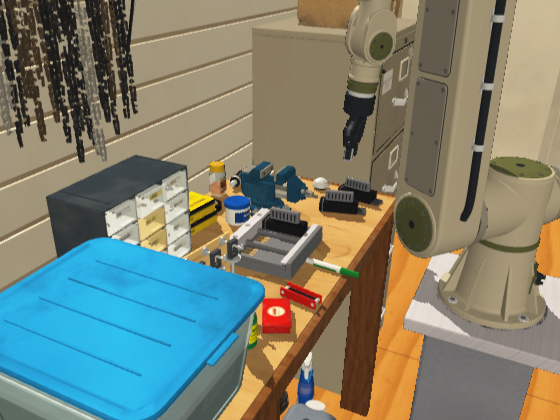

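Call:
{"name": "drive_tool", "arguments": {
  "plan": "-0.1 0 -20 0 -5 -10.5 0; -0.1 0 0 0 0 -10.5 0; -0.1 0 0 0 0 -10.5 0; -0.1 0 0 0 0 -10.5 0; -0.1 0 0 0 0 -10.5 0; -0.1 0 0 0 0 -10.5 0; -0.1 0 0 0 0 -10.5 0; -0.1 0 0 0 0 -10.5 0"
}}

```text
clock: 18.98
tcp_pos: [0.3987, -0.1904, 0.2203]
orientation: [-0.703, 0.71, -0.018, 0.015]
wrist_force: [-0.2, 0.1, 0.2]
finger_gap: 0.0383
```

Call:
{"name": "drive_tool", "arguments": {
  "plan": "-0.1 0 0 0 0 -10.5 0; -0.1 0 0 0 0 -10.5 0; -0.1 0 0 0 0 -10.5 0; -0.1 0 0 0 0 -10.5 0; -0.1 0 0 0 0 -10.5 0; -0.1 0 0 0 0 -10.5 0; -0.1 0 0 0 0 -10.5 0; -0.1 0 0 0 0 -10.5 0"
}}

```text
clock: 19.98
tcp_pos: [0.3949, -0.1825, 0.2136]
orientation: [0.532, -0.524, -0.465, 0.475]
wrist_force: [0.5, 0.3, 0.1]
finger_gap: 0.0384
```

```bash
cat >> h.py <<'E'
F=np.diag([-1.,1,-1])
def ftarget(x,y,z,yaw=0,pitch=0):
    p,R=target(x,y,z,yaw,pitch); return p,R@F
E
python3 - <<'E'
from h import *
delta(*ftarget(.4468,-.2552,.12,15.6)); print(tool()[0]['joint_pos'].round(2)); shot('15'); packs('15')
E
```

```text
t 19.98 tcp [ 394.9 -182.5  213.6] gap 38.4 F [0.5 0.3 0.1]
delta mm [-66.   92.7 -61.5] deg [ -0.98 -22.29   0.05]
[-0.61  0.07 -0.35  1.16 -0.01 -0.49]
```

View pics/top15.png

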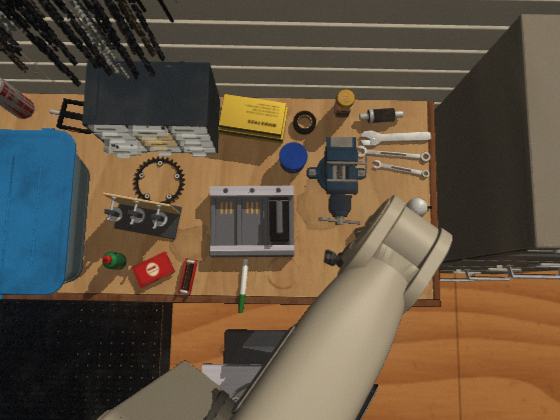

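Call:
{"name": "drive_tool", "arguments": {
  "plan": "0 0 0 0 0 -10 0; 0 -20 0 -20 0 -10 0; 0 -30 30 -30 0 -2 0; 0 -15 35 -15 0 0 0; 0 0 20 0 0 0 0; 0 0 0 0 0 0 0"
}}

```text
clock: 20.82
tcp_pos: [0.4705, -0.2329, 0.1229]
orientation: [0.439, -0.427, -0.555, 0.563]
wrist_force: [0.1, 0.7, 0.2]
finger_gap: 0.0429
```

Run:
```python
from h import *
delta(*ftarget(.4468,-.2552,.0555,15.6)); shot('16')
s=cv2.imread('pics/side16.png'); cv2.imwrite('pics/c16.png',cv2.resize(s[150:230,300:400],None,fx=6,fy=6))
```

```text
t 20.82 tcp [ 470.5 -232.9  122.9] gap 42.9 F [0.1 0.7 0.2]
delta mm [-16.1  67.8  27.2] deg [-1.07 -1.15  0.37]
```

View pics/c16.png

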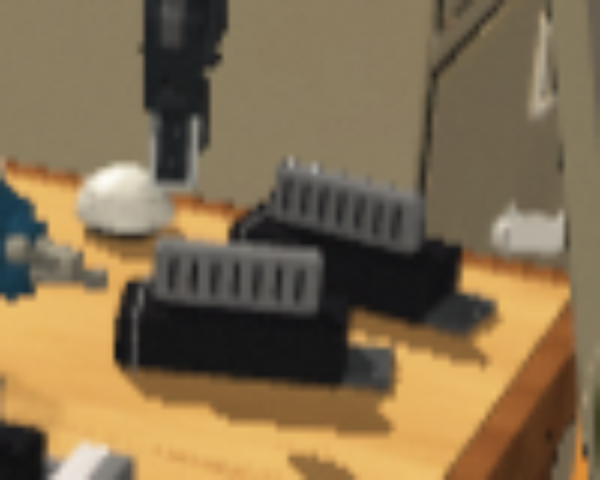

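Call:
{"name": "drive_tool", "arguments": {
  "plan": "0 -9 0 14 -1 -1 0; 0 -7 10 11 0 0 0; 0 -3 15 5 0 0 0; 0 0 5 0 0 0 0; 0 0 0 0 0 0 0"
}}

```text
clock: 21.55
tcp_pos: [0.4481, -0.2609, 0.0965]
orientation: [-0.428, 0.43, 0.564, -0.561]
wrist_force: [-0.4, -0.6, -0.3]
finger_gap: 0.0426
```

Run:
```python
from h import *
delta(*ftarget(.4468,-.2552,.0555,15.6))
```

```text
t 21.55 tcp [ 448.1 -260.9   96.5] gap 42.6 F [-0.4 -0.6 -0.3]
delta mm [ 5.9 41.  -0. ] deg [ 0.27 -0.26 -0.03]
```

Call:
{"name": "drive_tool", "arguments": {
  "plan": "0 5 10 0 0 0 0; 0 3 10 0 0 0 0; 0 0 12 0 0 0 0; 0 0 7 0 0 0 0; 0 0 2 0 0 0 0"
}}

```text
clock: 22.18
tcp_pos: [0.4464, -0.2516, 0.0523]
orientation: [-0.427, 0.429, 0.564, -0.561]
wrist_force: [0.6, -0.2, 0.2]
finger_gap: 0.0426
```

Run:
```python
from h import *
delta(*ftarget(.4468,-.2552,.055,15.6))
shot('17')
s=cv2.imread('pics/side17.png'); cv2.imwrite('pics/c17.png',cv2.resize(s[150:230,300:400],None,fx=6,fy=6))
```

```text
t 22.18 tcp [ 446.4 -251.6   52.3] gap 42.6 F [ 0.6 -0.2  0.2]
delta mm [-3.6 -2.7  0.6] deg [ 0.26 -0.18  0.01]
```

View pics/c17.png

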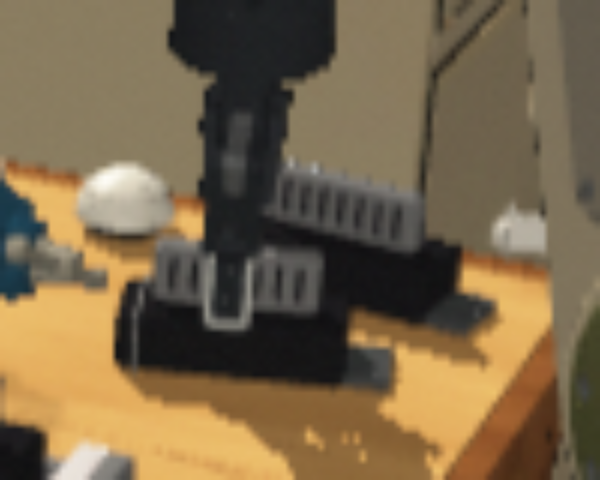

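Call:
{"name": "drive_tool", "arguments": {
  "plan": "0 -4 -4 0 0 0 0; -1 0 -2 0 0 0 0; -1 0 0 0 0 0 0; -1 0 0 0 0 0 0; -1 0 0 0 0 0 0; -1 0 0 0 0 0 0"
}}

```text
clock: 23.02
tcp_pos: [0.4482, -0.2565, 0.0605]
orientation: [-0.427, 0.43, 0.564, -0.561]
wrist_force: [0.2, 0.3, 0.1]
finger_gap: 0.0135
```

Run:
```python
from h import *
delta(*ftarget(.4468,-.2552,.055,15.6))
```

```text
t 23.02 tcp [ 448.2 -256.5   60.5] gap 13.5 F [0.2 0.3 0.1]
delta mm [1.6 5.5 1.1] deg [ 0.34 -0.2  -0.09]
```

Call:
{"name": "drive_tool", "arguments": {
  "plan": "-0.4 0 0 0 0 0 0; -0.4 1 5 0 0 0 0; -0.4 0 4 0 0 0 0; -1 0 0 0 0 0 0; -1 0 0 0 0 0 0; -1 0 0 0 0 0 0; -1 0 0 0 0 0 0"
}}

```text
clock: 23.9
tcp_pos: [0.4489, -0.2561, 0.0527]
orientation: [-0.426, 0.431, 0.564, -0.561]
wrist_force: [-0.9, 0.5, 3.2]
finger_gap: 0.0143
```

Run:
```python
from h import *
delta(*ftarget(.4468,-.2552,.055,15.6))
```

```text
t 23.90 tcp [ 448.9 -256.1   52.7] gap 14.3 F [-0.9  0.5  3.2]
delta mm [ 1.4 -2.4  1.8] deg [ 0.44 -0.19 -0.22]
```

Call:
{"name": "drive_tool", "arguments": {
  "plan": "-1 0 -15 0 0 0 0; -1 0 -30 0 0 0 0; -1 0 -40 0 0 0 0; -1 0 -30 0 0 5 0; -1 0 -5 0 0 5 0; -1 20 0 0 0 5 0; -1 40 0 0 0 0 0; -1 40 0 0 0 0 0"
}}

```text
clock: 24.9
tcp_pos: [0.4437, -0.1543, 0.1768]
orientation: [-0.502, 0.502, 0.499, -0.497]
wrist_force: [0.8, 1.0, -3.5]
finger_gap: 0.0143
```

Run:
```python
from h import *
kw=dict(gx=.0018,gz=.0497,flip=True)
delta(*packpose(1,-.055,.08,19,**kw)); shot('18');
```

```text
t 24.90 tcp [ 443.7 -154.3  176.8] gap 14.3 F [ 0.8  1.  -3.5]
delta mm [195.4  -2.  -68.9] deg [-18.85  -2.12  -0.21]
```

View pics/side18.png

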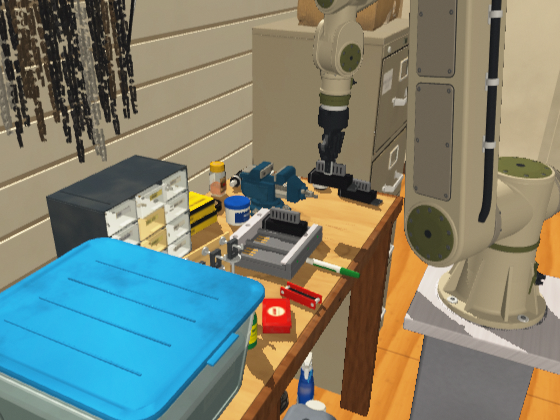

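Call:
{"name": "drive_tool", "arguments": {
  "plan": "-1 45 -10 -5 0 0 0; -1 50 -5 -15 0 0 0; -1 50 0 -20 0 0 0; -1 40 0 -20 -4 -1 0; -1 10 0 -10 -6 0 0; -1 0 0 0 -6 0 0; -1 0 0 0 -5 0 0; -1 0 0 0 0 0 0"
}}

```text
clock: 26.0
tcp_pos: [0.5133, 0.0476, 0.1931]
orientation: [-0.397, 0.579, 0.588, -0.402]
wrist_force: [-1.4, 0.5, -4.5]
finger_gap: 0.0138
```

Run:
```python
from h import *
kw=dict(gx=.0018,gz=.0497,flip=True)
delta(*packpose(1,-.055,.03,19,**kw)); shot('19');slipfit('19',True)
```

```text
t 26.00 tcp [513.3  47.6 193.1] gap 13.8 F [-1.4  0.5 -4.5]
delta mm [-7.1 59.5 22.4] deg [ 2.26 -0.83 -0.19]
slipfit n 168 pitch rel -4.0 z0 -21.8 rear x 50.2
```

Call:
{"name": "drive_tool", "arguments": {
  "plan": "-1 -5 15 5 0 0 0; -1 -3 18 7 0 -1 0; -1 0 15 5 0 0 0; -1 0 8 3 0 0 0; -1 0 0 0 0 0 0"
}}

```text
clock: 26.72
tcp_pos: [0.5233, 0.0367, 0.1359]
orientation: [-0.392, 0.576, 0.591, -0.407]
wrist_force: [-0.5, 0.6, -4.2]
finger_gap: 0.0145
```

Run:
```python
from h import *
kw=dict(gx=.0018,gz=.0497,flip=True,slip=2)
delta(*packpose(1,-.055,.03,19,**kw)); shot('20');slipfit('20',True) ;delta(*packpose(1,-.057,.003,19,**kw))
```

```text
t 26.73 tcp [523.3  36.7 135.9] gap 14.5 F [-0.5  0.6 -4.2]
delta mm [ 4.2  2.6 10.9] deg [ 0.2   0.07 -0.33]
slipfit n 167 pitch rel -2.8 z0 -22.5 rear x 51.6
t 26.82 tcp [523.9  36.7 136.9] gap 14.4 F [-0.4  0.5 -3.6]
delta mm [ 4.3 27.8 23.5] deg [ 0.34  0.08 -0.34]
```

Call:
{"name": "drive_tool", "arguments": {
  "plan": "-1 4 0 7 0 0 0; -1 2 6 7 0 0 0; -1 0 8 5 0 0 0; -1 0 0 0 0 0 0"
}}

```text
clock: 27.32
tcp_pos: [0.5105, 0.0429, 0.1169]
orientation: [-0.391, 0.577, 0.592, -0.406]
wrist_force: [-0.8, -0.7, -3.9]
finger_gap: 0.014
```

Run:
```python
from h import *
kw=dict(gx=.0018,gz=.0497,flip=True,slip=2)
delta(*packpose(1,-.057,.003,19,**kw));
```

```text
t 27.32 tcp [510.5  42.9 116.9] gap 14.0 F [-0.8 -0.7 -3.9]
delta mm [-2.4 14.   3.9] deg [ 0.43  0.12 -0.34]
```

Call:
{"name": "drive_tool", "arguments": {
  "plan": "-1 -2 6 2 0 0 0; -1 0 6 2 0 0 0; -1 0 3 1 0 0 0; -1 0 0 0 0 0 0"
}}

```text
clock: 27.82
tcp_pos: [0.5126, 0.0405, 0.1011]
orientation: [-0.39, 0.577, 0.592, -0.405]
wrist_force: [-4.0, -0.7, 3.1]
finger_gap: 0.0144
```

Run:
```python
from h import *
kw=dict(gx=.0018,gz=.0497,flip=True,slip=2)
delta(*packpose(1,-.057,.003,19,**kw)); shot('21');slipfit('21',True) ; over('21',crop={'side':(160,240,230,310),'top':(160,260,200,300)},pack=False)
delta(*packpose(1,-.067,.003,19,**kw));
```

```text
t 27.82 tcp [512.6  40.5 101.1] gap 14.4 F [-4.  -0.7  3.1]
delta mm [ 0.  -1.4  0.1] deg [ 0.56  0.11 -0.35]
slipfit n 157 pitch rel -4.6 z0 -21.5 rear x 52.8
t 27.93 tcp [512.5  40.5 101.2] gap 13.9 F [-3.5  0.6  1.4]
delta mm [-0.  -5.   9.3] deg [ 0.56  0.12 -0.35]
```

View pics/ov21.png

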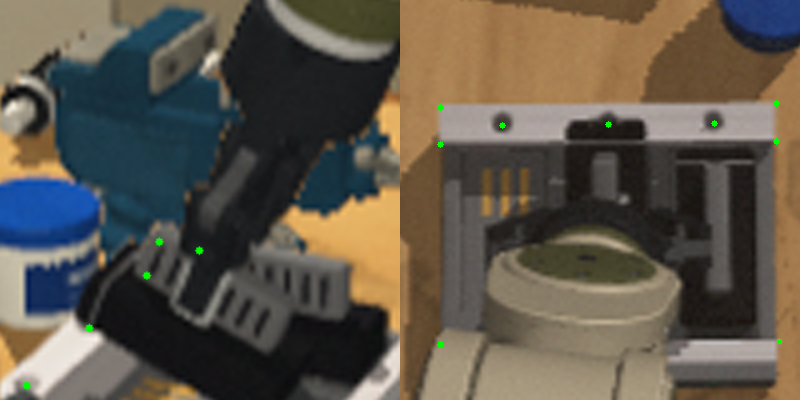

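Call:
{"name": "drive_tool", "arguments": {
  "plan": "-1 0 -3 6 0 0 0; -1 0 -2 7 0 0 0; -1 0 -2 7 0 0 0; -1 0 -2 5 0 0 0"
}}

```text
clock: 28.42
tcp_pos: [0.4885, 0.0394, 0.103]
orientation: [-0.387, 0.579, 0.594, -0.403]
wrist_force: [8.9, 1.2, -7.8]
finger_gap: 0.0141
```

Run:
```python
from h import *
kw=dict(gx=.0018,gz=.0497,flip=True,slip=3)
delta(*packpose(1,-.078,.000,19,**kw)); shot('22');slipfit('22',True)
```

```text
t 28.43 tcp [488.5  39.4 103. ] gap 14.1 F [ 8.9  1.2 -7.8]
delta mm [ 0.4  4.2 -0.9] deg [ 0.08  0.14 -0.38]
slipfit n 165 pitch rel -5.1 z0 -20.4 rear x 53.4
```

Call:
{"name": "drive_tool", "arguments": {
  "plan": "-1 0 6 -1 3 0 0; -1 0 6 -1 4 0 0; -1 0 6 -1 4 0 0; -1 0 5 0 4 0 0"
}}

```text
clock: 29.02
tcp_pos: [0.5049, 0.0396, 0.0871]
orientation: [-0.456, 0.526, 0.539, -0.474]
wrist_force: [6.9, 1.0, -8.4]
finger_gap: 0.014
```

Run:
```python
from h import *
kw=dict(gx=.0018,gz=.0497,flip=True,slip=4)
delta(*packpose(1,-.078,.000,8,**kw));delta(*packpose(1,-.078,.000,0,**kw));
```

```text
t 29.02 tcp [504.9  39.6  87.1] gap 14.0 F [ 6.9  1.  -8.4]
delta mm [ 0.7 -0.2  0.6] deg [-4.24  0.06 -0.39]
t 29.02 tcp [504.9  39.6  87.1] gap 14.0 F [ 6.9  1.  -8.4]
delta mm [ 0.8 11.3 -6. ] deg [ 3.76  0.03 -0.39]
```

Call:
{"name": "drive_tool", "arguments": {
  "plan": "-1 0 5 -2 2 0 0; -1 0 5 -2 2 0 0; -1 0 5 -1 1 0 0; -1 0 4 0 0 0 0; -1 0 3 0 0 0 0"
}}

```text
clock: 29.65
tcp_pos: [0.5132, 0.0393, 0.0766]
orientation: [-0.478, 0.507, 0.518, -0.496]
wrist_force: [-6.9, -1.2, 17.9]
finger_gap: 0.0142
```

Run:
```python
from h import *
kw=dict(gx=.0018,gz=.0497,flip=True,slip=4)
delta(*packpose(1,-.078,.000,0,**kw));
```

```text
t 29.65 tcp [513.2  39.3  76.6] gap 14.2 F [-6.9 -1.2 17.9]
delta mm [ 1.2 -0.1  0.8] deg [-1.11 -0.01 -0.43]
```

Seated by height. Release, retreat and look.

Call:
{"name": "drive_tool", "arguments": {
  "plan": "-0.1 0 0 0 0 0 0; -0.1 0 0 0 0 0 0; -0.1 0 -30 0 0 0 0; -0.1 0 -40 0 0 0 0; -0.1 0 -50 0 0 0 0; -0.1 -40 -30 50 0 0 0; -0.1 -40 0 50 0 0 0; -0.1 -40 0 20 0 0 0"
}}

```text
clock: 30.65
tcp_pos: [0.3941, -0.0794, 0.2217]
orientation: [-0.476, 0.506, 0.52, -0.498]
wrist_force: [0.4, -1.4, 0.4]
finger_gap: 0.0388
```

Run:
```python
from h import *
s,_=tool(); print(s['tcp_pos'].round(3),s['joint_pos'].round(2)); shot('23'); seated('23'); packs('23')
```

```text
[ 0.394 -0.079  0.222] [-0.41 -0.05 -0.46  1.11  0.01 -0.44]
bay 0 no rib 0 5
bay 1 rib n 194 ctr [-1.8 -0.9] z med 59.4 pitch 0.0 x [-39.2  37.2] body z 30.1
bay 2 rib n 210 ctr [-3.4 -0.7] z med 59.4 pitch 0.4 x [-39.7  36.2] body z 29.6
rib 102 [ 0.4534 -0.4539] yaw 6.9
rib 229 [ 0.427  -0.3609] yaw -7.3
```

View pics/top23.png

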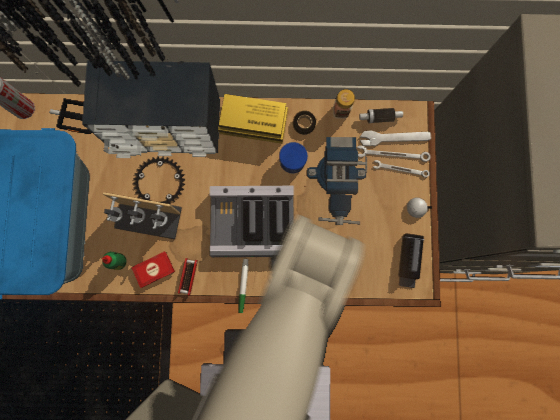

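Call:
{"name": "drive_tool", "arguments": {
  "plan": "0 -45 0 0 0 5 0; 0 -55 0 0 3 4 0; 0 -55 0 0 0 0 0; 0 -55 0 -10 0 0 0; 0 -40 10 -10 0 0 0; 0 -15 30 0 0 0 0; 0 0 40 0 0 0 0; 0 0 10 0 0 0 0"
}}

```text
clock: 31.75
tcp_pos: [0.3945, -0.357, 0.1287]
orientation: [-0.53, 0.533, 0.466, -0.467]
wrist_force: [-0.6, 0.6, 1.5]
finger_gap: 0.0428
```

Run:
```python
from h import *
delta(*ftarget(.427,-.3609,.055,-7.3))
```

```text
t 31.75 tcp [ 394.5 -357.   128.7] gap 42.8 F [-0.6  0.6  1.5]
delta mm [  0.6  73.8 -32.6] deg [ 0.14 -0.16 -0.2 ]
```

Call:
{"name": "drive_tool", "arguments": {
  "plan": "0 0 10 -14 0 0 0; 0 0 18 -14 0 0 0; 0 0 20 -8 0 0 0; 0 0 5 0 0 0 0; 0 0 0 0 0 0 0"
}}

```text
clock: 32.38
tcp_pos: [0.4371, -0.3623, 0.0754]
orientation: [-0.527, 0.534, 0.467, -0.468]
wrist_force: [-0.3, -0.6, -0.2]
finger_gap: 0.0422
```

Run:
```python
from h import *
delta(*ftarget(.427,-.3609,.055,-7.3))
```

```text
t 32.38 tcp [ 437.1 -362.3   75.4] gap 42.2 F [-0.3 -0.6 -0.2]
delta mm [ 0.2 20.3 10.4] deg [ 0.39  0.06 -0.37]
```

Call:
{"name": "drive_tool", "arguments": {
  "plan": "0 0 0 7 0 0 0; 0 0 6 5 0 0 0; 0 0 8 0 0 0 0; 0 0 4 0 0 0 0; 0 0 0 0 0 0 0"
}}

```text
clock: 33.0
tcp_pos: [0.4245, -0.3616, 0.0581]
orientation: [-0.526, 0.535, 0.467, -0.467]
wrist_force: [-0.0, 0.2, 0.6]
finger_gap: 0.0428
```

Run:
```python
from h import *
delta(*ftarget(.427,-.3609,.055,-7.3)); shot('24')
s=cv2.imread('pics/side24.png'); cv2.imwrite('pics/c24.png',cv2.resize(s[140:220,310:410],None,fx=6,fy=6))
```

```text
t 33.00 tcp [ 424.5 -361.6   58.1] gap 42.8 F [-0.   0.2  0.6]
delta mm [ 1.   3.1 -2.3] deg [ 0.51  0.01 -0.49]
```

View pics/c24.png

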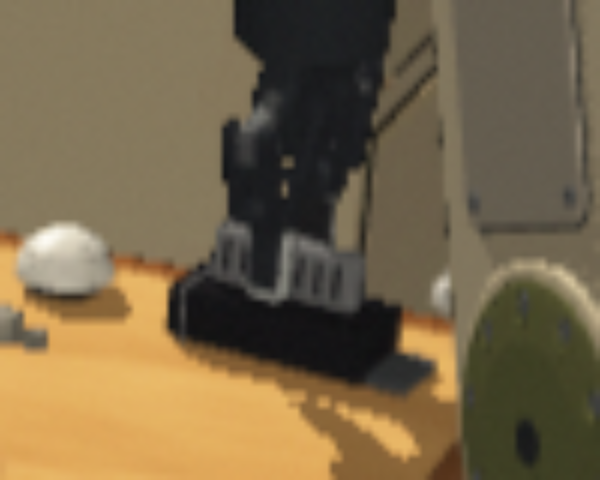

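Call:
{"name": "drive_tool", "arguments": {
  "plan": "-0.4 1 3 -1 0 0 0; -0.4 0 2 0 0 0 0; -1 0 0 0 0 0 0; -1 0 0 0 0 0 0; -1 0 0 0 0 0 0; -1 0 0 0 0 0 0; -1 0 0 0 0 0 0"
}}

```text
clock: 33.98
tcp_pos: [0.4265, -0.3616, 0.0537]
orientation: [-0.526, 0.536, 0.467, -0.467]
wrist_force: [-0.2, -0.6, -0.2]
finger_gap: 0.014
```

Run:
```python
from h import *
delta(*ftarget(.427,-.3609,.055,-7.3))
```

```text
t 33.98 tcp [ 426.5 -361.6   53.7] gap 14.0 F [-0.2 -0.6 -0.2]
delta mm [ 0.7 -1.3 -0.4] deg [ 0.58  0.02 -0.57]
```

Call:
{"name": "drive_tool", "arguments": {
  "plan": "-1 0 -15 0 0 0 0; -1 0 -30 0 0 0 0; -1 0 -45 0 0 0 0; -1 0 -45 0 0 -4 0; -1 20 -20 0 0 -4 0; -1 45 0 0 0 -1 0; -1 55 0 0 0 0 0; -1 55 0 0 0 0 0"
}}

```text
clock: 34.98
tcp_pos: [0.4205, -0.1816, 0.2153]
orientation: [-0.489, 0.497, 0.507, -0.507]
wrist_force: [1.3, 0.4, -3.7]
finger_gap: 0.0142
```

Run:
```python
from h import *
kw=dict(gx=-.0004,gz=.0507,flip=True,slip=2)
delta(*packpose(0,-.057,.08,19,**kw))
```

```text
t 34.98 tcp [ 420.5 -181.6  215.3] gap 14.2 F [ 1.3  0.4 -3.7]
delta mm [285.6  34.3 -95.2] deg [-20.53   0.05  -0.43]
```

Call:
{"name": "drive_tool", "arguments": {
  "plan": "-1 45 0 -10 0 0 0; -1 55 0 -18 0 0 0; -1 55 0 -20 0 0 0; -1 55 0 -20 -2 0 0; -1 50 0 -15 -4 0 0; -1 10 5 -5 -6 0 0; -1 0 5 0 -6 0 0; -1 0 5 0 -4 0 0"
}}

```text
clock: 35.98
tcp_pos: [0.5017, 0.1061, 0.2049]
orientation: [-0.381, 0.58, 0.599, -0.399]
wrist_force: [-0.5, 0.8, -4.2]
finger_gap: 0.0141
```

Run:
```python
from h import *
kw=dict(gx=-.0004,gz=.0507,flip=True,slip=2)
delta(*packpose(0,-.057,.03,19,**kw)); shot('25'); slipfit('25',True); delta(*packpose(0,-.057,.03,19,**kw))
```

```text
t 35.98 tcp [501.7 106.1 204.9] gap 14.1 F [-0.5  0.8 -4.2]
delta mm [ 0.5 71.5 24. ] deg [ 2.05  0.47 -0.13]
slipfit n 191 pitch rel -2.5 z0 -22.0 rear x 57.7
t 36.08 tcp [499.7 105.7 203.5] gap 14.0 F [-0.9 -0.  -5.3]
delta mm [ 0.8 71.1 21.3] deg [ 1.79  0.45 -0.14]
```

Call:
{"name": "drive_tool", "arguments": {
  "plan": "-1 0 16 5 0 0 0; -1 0 18 6 0 0 0; -1 0 18 5 0 0 0; -1 0 14 4 0 0 0; -1 0 4 1 0 0 0; -1 0 0 0 0 0 0"
}}

```text
clock: 36.83
tcp_pos: [0.5085, 0.1048, 0.1323]
orientation: [-0.385, 0.578, 0.596, -0.402]
wrist_force: [0.5, 1.1, -3.3]
finger_gap: 0.0145
```

Run:
```python
from h import *
kw=dict(gx=-.002,gz=.0507,flip=True,slip=2)
delta(*packpose(0,-.057,.003,19,**kw));
```

```text
t 36.83 tcp [508.5 104.8 132.3] gap 14.5 F [ 0.5  1.1 -3.3]
delta mm [ 1.8 27.  13.6] deg [ 1.35  0.35 -0.16]
```

Call:
{"name": "drive_tool", "arguments": {
  "plan": "-1 1 8 4 0 0 0; -1 1 10 5 0 0 0; -1 0 8 4 0 0 0; -1 0 0 0 0 0 0"
}}

```text
clock: 37.33
tcp_pos: [0.5067, 0.1067, 0.1026]
orientation: [-0.385, 0.578, 0.597, -0.401]
wrist_force: [-0.9, 0.6, -3.8]
finger_gap: 0.014
```

Run:
```python
from h import *
kw=dict(gx=-.002,gz=.0507,flip=True,slip=2)
delta(*packpose(0,-.057,.003,19,**kw)); shot('26'); slipfit('26',True); 
over('26',crop={'side':(170,250,220,300),'top':(160,260,190,290)},pack=False)
```

```text
t 37.33 tcp [506.7 106.7 102.6] gap 14.0 F [-0.9  0.6 -3.8]
delta mm [-0.4  0.2  0.8] deg [ 1.4   0.34 -0.16]
slipfit n 151 pitch rel -2.8 z0 -23.4 rear x 54.3
```

View pics/ov26.png

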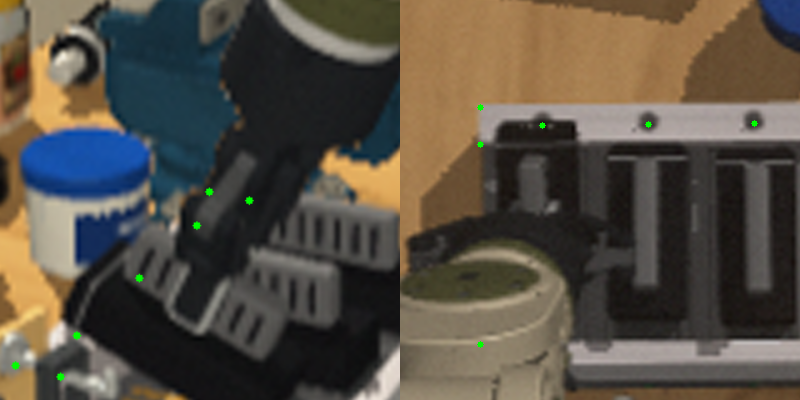

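Call:
{"name": "drive_tool", "arguments": {
  "plan": "-1 0 -2 6 0 0 0; -1 0 -2 7 0 0 0; -1 0 -2 7 0 0 0; -1 0 -2 5 0 0 0"
}}

```text
clock: 37.92
tcp_pos: [0.4828, 0.1059, 0.1037]
orientation: [-0.383, 0.58, 0.598, -0.399]
wrist_force: [11.2, -0.4, -10.6]
finger_gap: 0.0141
```

Run:
```python
from h import *
kw=dict(gx=-.002,gz=.0507,flip=True,slip=2)
delta(*packpose(0,-.078,.000,19,**kw)); shot('27'); slipfit('27',True)
```

```text
t 37.92 tcp [482.8 105.9 103.7] gap 14.1 F [ 11.2  -0.4 -10.6]
delta mm [-0.2  5.1 -0.4] deg [ 1.89  0.32 -0.16]
slipfit n 163 pitch rel -1.6 z0 -23.1 rear x 55.4
```

Wall contact (Fx 11 N). Swing down.

Call:
{"name": "drive_tool", "arguments": {
  "plan": "-1 0 6 -1 3 0 0; -1 0 6 -1 4 0 0; -1 0 6 -1 4 0 0; -1 0 6 -1 4 0 0"
}}

```text
clock: 38.52
tcp_pos: [0.5003, 0.1064, 0.0877]
orientation: [-0.452, 0.528, 0.544, -0.47]
wrist_force: [2.7, -0.1, -3.5]
finger_gap: 0.014
```

Run:
```python
from h import *
kw=dict(gx=-.002,gz=.0507,flip=True,slip=2)
delta(*packpose(0,-.078,.000,8,**kw));delta(*packpose(0,-.078,.000,0,**kw))
```

```text
t 38.52 tcp [500.3 106.4  87.7] gap 14.0 F [ 2.7 -0.1 -3.5]
delta mm [-0.2 -0.2  1.9] deg [-1.46  0.26 -0.23]
t 38.52 tcp [500.3 106.4  87.7] gap 14.0 F [ 2.7 -0.1 -3.5]
delta mm [-0.2 10.8 -4.8] deg [ 6.54  0.24 -0.24]
```

Call:
{"name": "drive_tool", "arguments": {
  "plan": "-1 0 5 -1 3 0 0; -1 0 5 -1 3 0 0; -1 0 5 -1 2 0 0; -1 0 4 0 0 0 0; -1 0 3 0 0 0 0"
}}

```text
clock: 39.15
tcp_pos: [0.5087, 0.1065, 0.0774]
orientation: [-0.487, 0.496, 0.511, -0.506]
wrist_force: [-7.0, -1.7, 16.6]
finger_gap: 0.0141
```

Run:
```python
from h import *
kw=dict(gx=-.002,gz=.0507,flip=True,slip=2)
delta(*packpose(0,-.078,.000,0,**kw))
```

```text
t 39.15 tcp [508.7 106.5  77.4] gap 14.1 F [-7.  -1.7 16.6]
delta mm [-0.  -0.3  2.1] deg [-1.13  0.22 -0.26]
```

Call:
{"name": "drive_tool", "arguments": {
  "plan": "-0.1 0 0 0 0 0 0; -0.1 0 0 0 0 0 0; -0.1 0 -30 0 0 0 0; -0.1 0 -45 0 0 0 0; -0.1 0 -55 0 0 0 0; -0.1 40 -30 40 0 3 0; -0.1 50 0 50 0 4 0; -0.1 50 0 40 0 4 0"
}}

```text
clock: 40.15
tcp_pos: [0.3891, 0.2451, 0.2393]
orientation: [-0.535, 0.547, 0.461, -0.449]
wrist_force: [0.8, 1.2, 0.9]
finger_gap: 0.0379
```

Run:
```python
from h import *
s,_=tool(); print(s['tcp_pos'].round(3),s['joint_pos'].round(2)); shot('28'); seated('28')
```

```text
[0.389 0.245 0.239] [ 0.39  0.08 -0.28  1.19 -0.01  0.57]
bay 0 rib n 226 ctr [-1.1 -0.3] z med 59.3 pitch 0.5 x [-39.1  37.4] body z 29.7
bay 1 rib n 210 ctr [2.2 0.7] z med 59.7 pitch -0.7 x [-36.5  39.4] body z 29.8
bay 2 rib n 209 ctr [-3.9 -0.8] z med 59.6 pitch 1.8 x [-39.5  36.3] body z 29.6
```

View pics/top28.png

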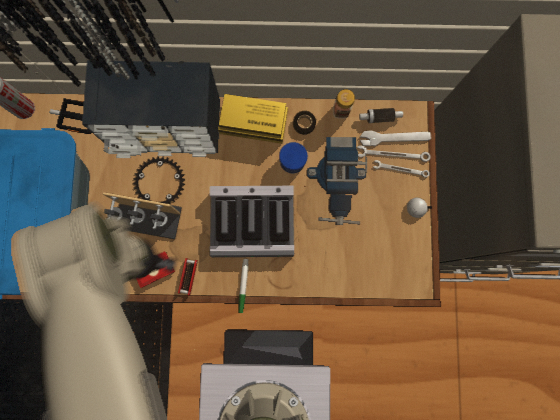

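Run:
```python
from h import *
delta(*ftarget(.498,.259,.2,-9.3));
# refit plate tops from the first and the latest top pictures
for tag in ('14','23'):
    P=cloud('top',np.load(f'pics/top{tag}d.npy')); im=cv2.imread(f'pics/top{tag}.png'); Z=P[...,2]
    m=(Z>.136)&(Z<.147)&(im.max(2)<100); m[:,:95]=0;m[:,185:]=0;m[:203]=0;m[225:]=0
    n,l,st,ce=cv2.connectedComponentsWithStats(m.astype(np.uint8),connectivity=8)
    for i in range(1,n):
        if st[i,4]>15:
            X=P[l==i]; e=np.linalg.eigh(np.cov(X[:,:2].T))[1][:,1]; e*=np.sign(e[1]); print(tag,st[i,4],X.mean(0).round(4),'yaw',np.degrees(np.arctan2(-e[0],e[1])).round(1))
```

```text
t 40.25 tcp [386.6 248.1 239.1] gap 38.4 F [ 0.7 -0.1  0.2]
delta mm [  28.6   41.6 -107.3] deg [ 1.26 -0.03  0.17]
14 45 [0.5082 0.3661 0.1405] yaw -10.5
14 50 [0.5061 0.3117 0.1413] yaw -9.9
14 47 [0.4985 0.2584 0.1404] yaw -4.6
23 47 [0.5079 0.3655 0.1409] yaw -10.5
23 48 [0.5064 0.3123 0.1407] yaw -8.0
23 50 [0.498  0.2584 0.1407] yaw -8.4
```

Call:
{"name": "drive_tool", "arguments": {
  "plan": "-0.1 10 5 -30 0 0 0; -0.1 10 10 -35 1 0 0; -0.1 6 10 -30 0 0 0; -0.1 3 5 -10 0 0 0; -0.1 0 0 0 0 0 0; -0.1 0 0 0 0 0 0"
}}

```text
clock: 41.0
tcp_pos: [0.4975, 0.2607, 0.2095]
orientation: [-0.537, 0.539, 0.461, -0.457]
wrist_force: [-1.3, -1.1, -0.5]
finger_gap: 0.0383
```

Run:
```python
from h import *
delta(*ftarget(.497,.2585,.128,-9.3));
```

```text
t 41.00 tcp [497.5 260.7 209.5] gap 38.3 F [-1.3 -1.1 -0.5]
delta mm [-2.5 81.5  0.6] deg [0.29 0.28 0.15]
```

Call:
{"name": "drive_tool", "arguments": {
  "plan": "-0.1 -2 15 0 0 0 0; -0.1 -1 18 0 0 0 0; -0.1 0 15 0 0 0 0; -0.1 0 0 0 0 0 0"
}}

```text
clock: 41.5
tcp_pos: [0.4946, 0.2575, 0.1596]
orientation: [-0.537, 0.538, 0.461, -0.458]
wrist_force: [-0.5, 1.1, 0.1]
finger_gap: 0.0388
```

Run:
```python
from h import *
delta(*ftarget(.497,.2585,.128,-9.3)); shot('29')
s=cv2.imread('pics/side29.png');cv2.imwrite('pics/c29.png',cv2.resize(s[180:290,170:290],None,fx=6,fy=5.4))
```

```text
t 41.50 tcp [494.6 257.5 159.6] gap 38.8 F [-0.5  1.1  0.1]
delta mm [ 1.3 31.6 -2.1] deg [0.31 0.36 0.16]
```

View pics/c29.png

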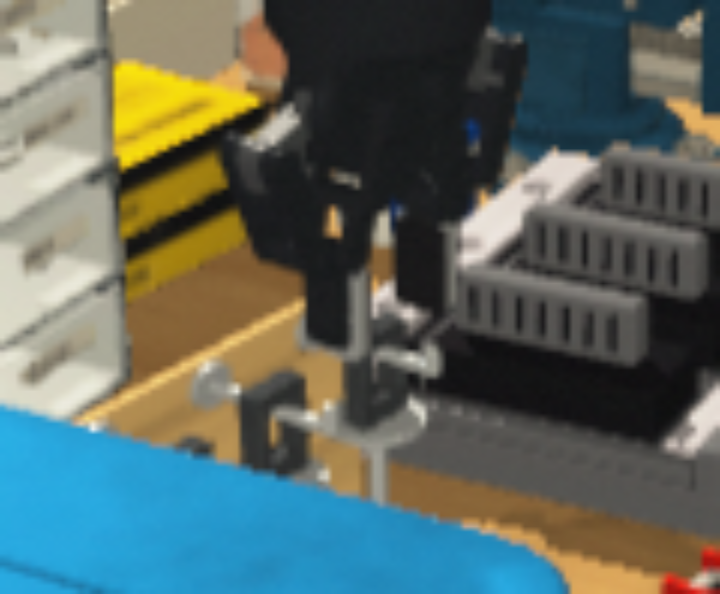

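Call:
{"name": "drive_tool", "arguments": {
  "plan": "-0.1 1 8 -1 0 0 0; -0.1 1 10 -1 0 0 0; -0.1 0 9 0 0 0 0; -0.1 0 4 0 0 0 0; -0.1 0 0 0 0 0 0"
}}

```text
clock: 42.22
tcp_pos: [0.4992, 0.2601, 0.1288]
orientation: [-0.536, 0.539, 0.463, -0.456]
wrist_force: [-0.6, -0.9, -0.3]
finger_gap: 0.039
```

Run:
```python
from h import *
delta(*ftarget(.497,.2585,.128,-9.3))
```

```text
t 42.23 tcp [499.2 260.1 128.8] gap 39.0 F [-0.6 -0.9 -0.3]
delta mm [-1.9  0.8  2. ] deg [0.53 0.37 0.28]
```

Call:
{"name": "drive_tool", "arguments": {
  "plan": "-0.1 -2 1 1 0 0 0; -1 0 0 0 0 0 0; -1 0 0 0 0 0 0; -1 0 0 0 0 0 0; -1 0 0 0 0 0 0",
  "grip_force": 80
}}

```text
clock: 42.85
tcp_pos: [0.4981, 0.2582, 0.1284]
orientation: [-0.536, 0.539, 0.463, -0.456]
wrist_force: [-0.4, -0.6, -0.9]
finger_gap: 0.0224
```

Run:
```python
from h import *
delta(*ftarget(.497,.2585,.128,-9.3)); shot('30')
s=cv2.imread('pics/side30.png');cv2.imwrite('pics/c30.png',cv2.resize(s[180:290,170:290],None,fx=6,fy=5.4))
```

```text
t 42.85 tcp [498.1 258.2 128.4] gap 22.4 F [-0.4 -0.6 -0.9]
delta mm [0.2 0.4 1.1] deg [0.57 0.36 0.3 ]
```

View pics/c30.png

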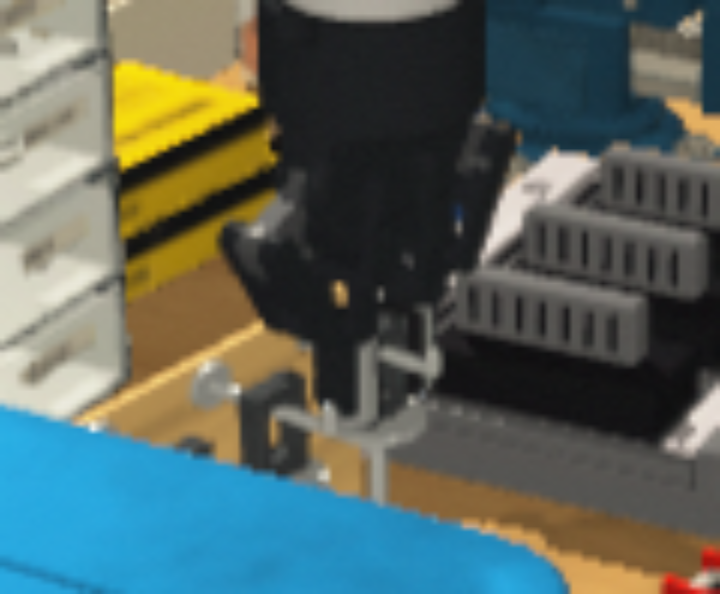

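Call:
{"name": "drive_tool", "arguments": {
  "plan": "-1 0 -4 0 0 0 0; -1 0 -5 0 0 0 0; -1 0 -3 0 0 0 0; -1 0 0 0 0 0 0"
}}

```text
clock: 43.45
tcp_pos: [0.4981, 0.2582, 0.1414]
orientation: [-0.536, 0.539, 0.463, -0.456]
wrist_force: [-0.6, 0.1, -1.8]
finger_gap: 0.0226
```

Run:
```python
from h import *
delta(*ftarget(.497,.2585,.1395,-9.3))
```

```text
t 43.45 tcp [498.1 258.2 141.4] gap 22.6 F [-0.6  0.1 -1.8]
delta mm [0.1 1.9 1.1] deg [0.59 0.36 0.31]
```

Call:
{"name": "drive_tool", "arguments": {
  "plan": "-1 0 2 3 0 0 0; -1 0 0 6 0 0 0; -1 0 0 6 0 0 0"
}}

```text
clock: 43.82
tcp_pos: [0.4824, 0.2605, 0.1388]
orientation: [-0.536, 0.539, 0.463, -0.456]
wrist_force: [0.7, -0.5, -1.3]
finger_gap: 0.0229
```

Run:
```python
from h import *
delta(*ftarget(.4981-.04*.987,.2582+.04*.162,.1398,-9.3))
```

```text
t 43.83 tcp [482.4 260.5 138.8] gap 22.9 F [ 0.7 -0.5 -1.3]
delta mm [ 0.4 -1.2 24.1] deg [0.56 0.35 0.3 ]
```

Call:
{"name": "drive_tool", "arguments": {
  "plan": "-1 0 -1 10 0 0 0; -1 0 -1 12 0 0 0; -1 0 0 12 0 0 0; -1 0 0 5 0 0 0; -1 0 -15 0 0 0 0; -1 0 -20 0 0 0 0"
}}

```text
clock: 44.58
tcp_pos: [0.4383, 0.2667, 0.1762]
orientation: [-0.536, 0.538, 0.462, -0.457]
wrist_force: [0.2, 0.0, 0.1]
finger_gap: 0.0228
```

Run:
```python
from h import *
delta(*ftarget(.4981-.04*.987,.2582+.04*.162,.1398,-9.3)); shot('31')
s=cv2.imread('pics/side31.png');t=cv2.imread('pics/top31.png');cv2.imwrite('pics/c31.png',np.hstack([cv2.resize(s[170:290,180:300],(400,400)),cv2.resize(t[180:280,90:190],(400,400))]))
```

```text
t 44.58 tcp [438.3 266.7 176.2] gap 22.8 F [0.2 0.  0.1]
delta mm [  1.   36.5 -20.1] deg [0.4  0.43 0.21]
```

View pics/c31.png

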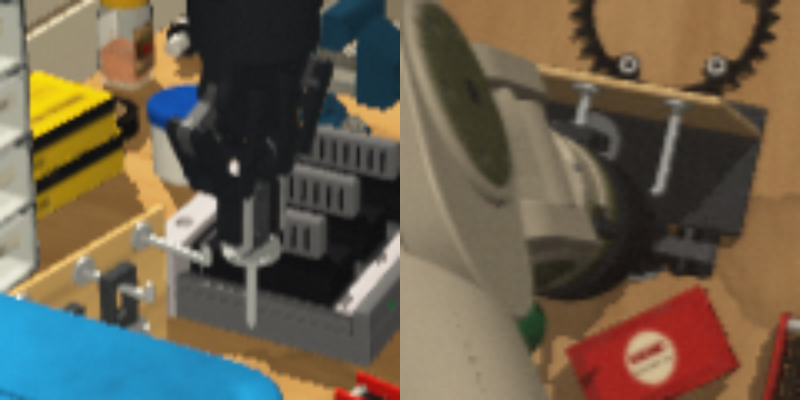

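Run:
```python
from h import *
print(dockpt(.0685,.066,0)); delta(*ftarget(*(dockpt(.0685,.066,0)[:2]),.185,1.7))
```

```text
[0.57824203 0.10847095 0.        ]
t 44.67 tcp [440.2 267.4 178.2] gap 22.5 F [-0.5 -0.2 -0.7]
delta mm [-135.7   -5.8 -161. ] deg [  0.69 -10.58   0.3 ]
```

Call:
{"name": "drive_tool", "arguments": {
  "plan": "-1 -20 -5 -5 0 -4 0; -1 -40 -5 -10 0 -4 0; -1 -45 0 -30 0 -3 0; -1 -40 0 -45 0 0 0; -1 -20 0 -40 0 0 0; -1 0 0 -15 0 0 0; -1 0 0 0 0 0 0; -1 0 0 0 0 0 0"
}}

```text
clock: 45.68
tcp_pos: [0.587, 0.0996, 0.1898]
orientation: [-0.486, 0.492, 0.516, -0.505]
wrist_force: [-0.8, 0.1, -2.2]
finger_gap: 0.023
```

Run:
```python
from h import *
delta(*ftarget(*(dockpt(.0685,.066,0)[:2]),.165,1.7))
```

```text
t 45.67 tcp [587.   99.6 189.8] gap 23.0 F [-0.8  0.1 -2.2]
delta mm [ 9.1 24.7  8.8] deg [0.99 0.78 0.27]
```

Call:
{"name": "drive_tool", "arguments": {
  "plan": "-1 6 8 6 1 0 0; -1 4 8 4 0 1 0; -1 2 6 0 0 0 0; -1 0 3 0 0 0 0; -1 0 0 0 0 0 0"
}}

```text
clock: 46.3
tcp_pos: [0.573, 0.1139, 0.1629]
orientation: [-0.495, 0.491, 0.507, -0.507]
wrist_force: [0.1, 0.0, -0.9]
finger_gap: 0.0227
```

Run:
```python
from h import *
delta(*ftarget(*(dockpt(.0685,.066,0)[:2]),.156,1.7)); shot('32')
s=cv2.imread('pics/side32.png');t=cv2.imread('pics/top32.png');cv2.imwrite('pics/c32.png',np.hstack([cv2.resize(s[195:260,205:270],(400,400)),cv2.resize(t[165:235,190:260],(400,400))]))
```

```text
t 46.30 tcp [573.  113.9 162.9] gap 22.7 F [ 0.1  0.  -0.9]
delta mm [-5.6  6.8 -5.1] deg [-0.19 -0.11  0.26]
```

View pics/c32.png

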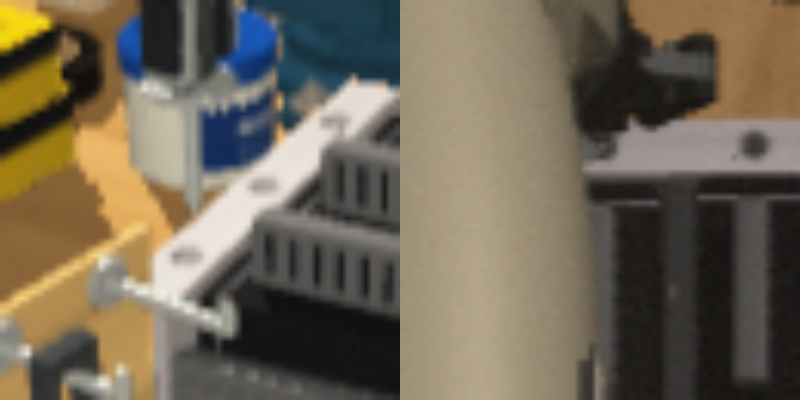

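Run:
```python
from h import *
s=cv2.imread('pics/side32.png'); cv2.imwrite('pics/c32b.png',cv2.resize(s[215:245,220:260],None,fx=20,fy=20,interpolation=cv2.INTER_NEAREST))
```

```text
(no output)
```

View pics/c32b.png

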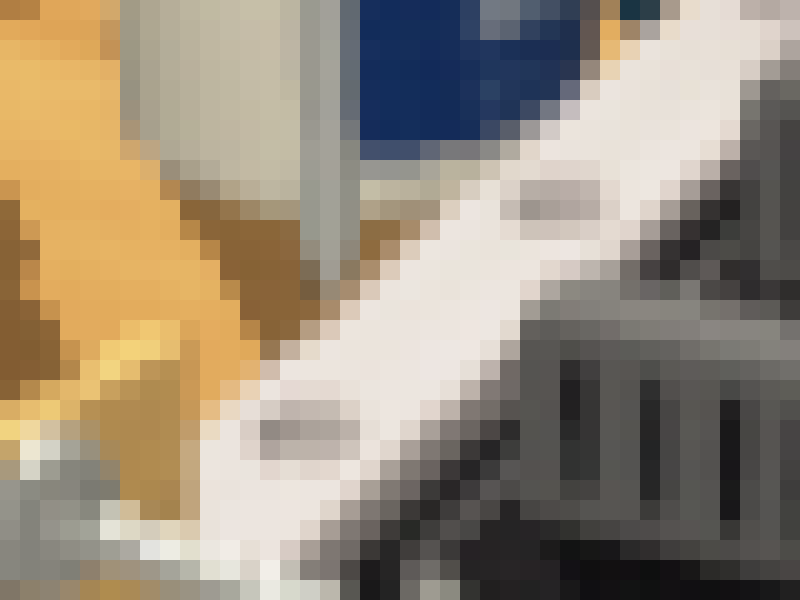

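Run:
```python
from h import *
t=ray('side',236.0,228.7,.0795); h=ray('side',234.9,235.75,.056); h1=ray('side',247.25,224.5,.056)
print(t,h,h1,'move',(h-t)*1000, 'pred tip px', proj('side',[.573,.1139,.0795]), 'target tcp by side',np.array([.573,.1139,0])+h-t)
g=cv2.cvtColor(cv2.imread('pics/top28.png'),cv2.COLOR_BGR2GRAY)
for (u,v) in ((225,190),(252,190),(278,190)):
    w=g[v-4:v+5,u-4:u+5].astype(float); wt=np.clip(w.max()*0.75-w,0,None); vv,uu=np.mgrid[v-4:v+5,u-4:u+5]
    c=((uu*wt).sum()/wt.sum(),(vv*wt).sum()/wt.sum()); print('top hole',ray('top',*c,0.056).round(4))
```

```text
[0.57294455 0.11099531 0.0795    ] [0.57957166 0.105479   0.056     ] [0.58150294 0.04012707 0.056     ] move [  6.62710995  -5.51630427 -23.5       ] pred tip px [235.36996656 229.20246709] target tcp by side [ 0.57962711  0.1083837  -0.0235    ]
top hole [0.5794 0.1085 0.056 ]
top hole [0.5815 0.0423 0.056 ]
top hole [ 0.5832 -0.0234  0.056 ]
```

```bash
sed -i 's/S1=np.array(\[.5802,.0425\])/S1=np.array([.5815,.0424])/' h.py
python3 - <<'E'
from h import *
print([dockpt(.0685,.066*k,0).round(4) for k in (1,0,-1)])
delta(*ftarget(.5795,.1085,.150,1.7))
E
```

```text
[array([0.5795, 0.1084, 0.    ]), array([0.5815, 0.0424, 0.    ]), array([ 0.5835, -0.0236,  0.    ])]
t 46.40 tcp [573.3 113.8 163.3] gap 22.8 F [ 0.5 -0.  -1.2]
delta mm [-5.5 13.2 -6.1] deg [-0.16 -0.12  0.27]
```

Call:
{"name": "drive_tool", "arguments": {
  "plan": "-1 -4 3 -4 0 0 0; -1 -2 3 -3 0 0 0; -1 0 2 0 0 0 0; -1 0 0 0 0 0 0"
}}

```text
clock: 46.9
tcp_pos: [0.5818, 0.107, 0.1551]
orientation: [-0.495, 0.492, 0.507, -0.506]
wrist_force: [0.4, 1.3, -0.6]
finger_gap: 0.0227
```

Run:
```python
from h import *
delta(*ftarget(.5795,.1085,.145,1.7))
```

```text
t 46.90 tcp [581.8 107.  155.1] gap 22.7 F [ 0.4  1.3 -0.6]
delta mm [ 1.5 10.1  2.2] deg [-0.09 -0.18  0.26]
```

Call:
{"name": "drive_tool", "arguments": {
  "plan": "-1 2 0 2 0 0 0; -1 0 0 1 0 0 0; -1 0 0 0 0 0 0"
}}

```text
clock: 47.28
tcp_pos: [0.5784, 0.1092, 0.1552]
orientation: [-0.495, 0.492, 0.507, -0.506]
wrist_force: [0.2, 0.1, -0.5]
finger_gap: 0.0223
```

Run:
```python
from h import *
delta(*ftarget(.5795,.1085,.145,1.7))
shot('33'); s=cv2.imread('pics/side33.png'); cv2.imwrite('pics/c33.png',cv2.resize(s[215:245,220:260],None,fx=20,fy=20,interpolation=cv2.INTER_NEAREST))
```

```text
t 47.27 tcp [578.4 109.2 155.2] gap 22.3 F [ 0.2  0.1 -0.5]
delta mm [-0.8 10.2 -1.1] deg [-0.09 -0.17  0.27]
```

View pics/c33.png

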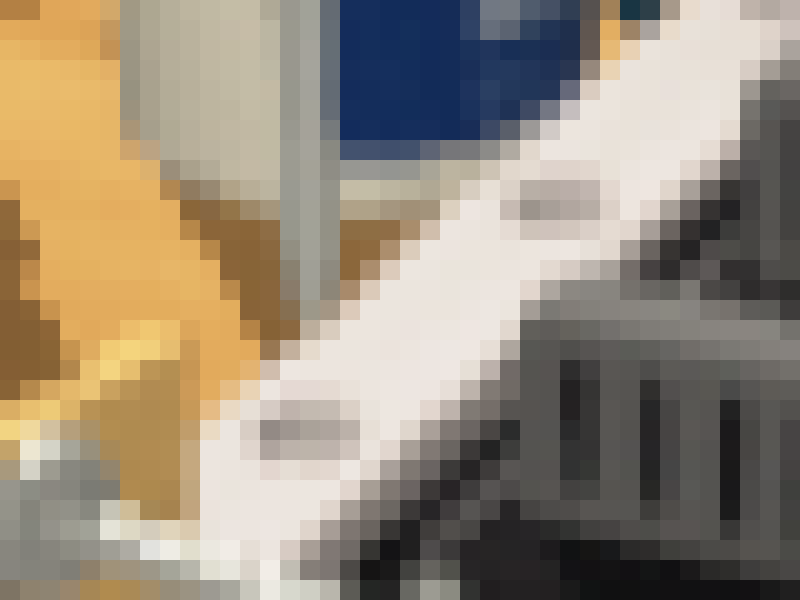

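Call:
{"name": "drive_tool", "arguments": {
  "plan": "-1 -1 3 -1 0 0 0; -1 0 4 0 0 0 0; -1 0 4 0 0 0 0; -1 0 0 0 0 0 0"
}}

```text
clock: 47.88
tcp_pos: [0.5795, 0.1082, 0.1432]
orientation: [-0.495, 0.492, 0.507, -0.506]
wrist_force: [0.0, 0.0, -0.9]
finger_gap: 0.0231
```

Run:
```python
from h import *
delta(*ftarget(.5795,.1085,.0874,1.7))
```

```text
t 47.88 tcp [579.5 108.2 143.2] gap 23.1 F [ 0.   0.  -0.9]
delta mm [ 0.1 55.8 -0.1] deg [-0.1  -0.17  0.27]
```

Aligned. Continue down into the hole.

Call:
{"name": "drive_tool", "arguments": {
  "plan": "-1 0 3 0 0 0 0; -1 0 4 0 0 0 0; -1 0 4 0 0 0 0; -1 0 4 0 0 0 0"
}}

```text
clock: 48.38
tcp_pos: [0.5797, 0.1082, 0.1274]
orientation: [-0.495, 0.492, 0.507, -0.506]
wrist_force: [0.7, 0.1, -1.5]
finger_gap: 0.023
```

Run:
```python
from h import *
delta(*ftarget(.5795,.1085,.0874,1.7)); shot('34'); s=cv2.imread('pics/side34.png'); cv2.imwrite('pics/c34.png',cv2.resize(s[200:250,210:270],None,fx=12,fy=12,interpolation=cv2.INTER_CUBIC))
```

```text
t 48.38 tcp [579.7 108.2 127.4] gap 23.0 F [ 0.7  0.1 -1.5]
delta mm [ 0.1 40.   0.1] deg [-0.07 -0.18  0.27]
```

View pics/c34.png

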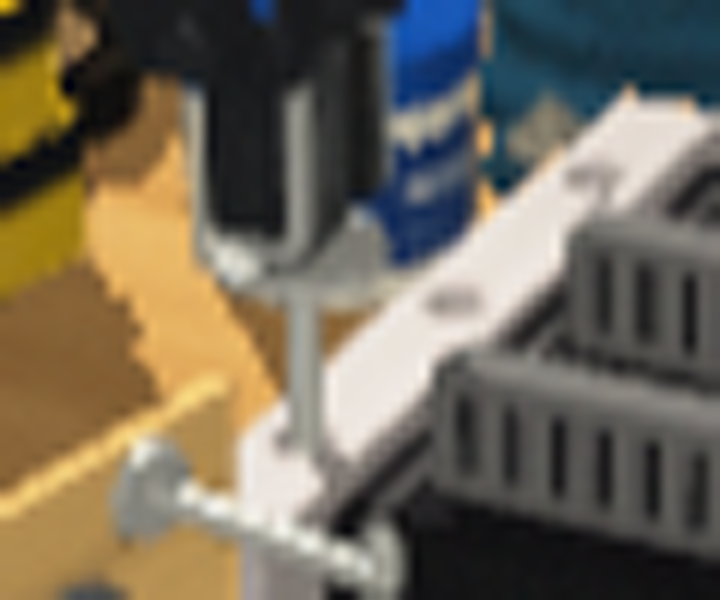

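Call:
{"name": "drive_tool", "arguments": {
  "plan": "-1 0 5 0 0 0 0; -1 0 6 0 0 0 0; -1 0 6 0 0 0 0; -1 0 6 0 0 0 0"
}}

```text
clock: 48.98
tcp_pos: [0.5796, 0.1084, 0.103]
orientation: [-0.495, 0.492, 0.507, -0.506]
wrist_force: [0.2, -0.4, -1.8]
finger_gap: 0.023
```

Run:
```python
from h import *
delta(*ftarget(.5795,.1085,.0874,1.7))
```

```text
t 48.98 tcp [579.6 108.4 103. ] gap 23.0 F [ 0.2 -0.4 -1.8]
delta mm [ 0.1 15.6  0.1] deg [-0.08 -0.17  0.27]
```

Call:
{"name": "drive_tool", "arguments": {
  "plan": "-1 0 5 0 0 0 0; -1 0 5 0 0 0 0; -1 0 4 0 0 0 0; -1 0 3 0 0 0 0; -1 0 3 0 0 0 0"
}}

```text
clock: 49.6
tcp_pos: [0.5794, 0.1084, 0.0873]
orientation: [-0.494, 0.492, 0.508, -0.505]
wrist_force: [-8.1, -0.5, 21.8]
finger_gap: 0.023
```

Run:
```python
from h import *
delta(*ftarget(.5795,.1085,.0874,1.7))
```

```text
t 49.60 tcp [579.4 108.4  87.3] gap 23.0 F [-8.1 -0.5 21.8]
delta mm [ 0.1 -0.1 -0.1] deg [ 0.05 -0.16  0.23]
```

Call:
{"name": "drive_tool", "arguments": {
  "plan": "-0.1 0 0 0 0 0 0; -0.1 0 0 0 0 0 0; -0.1 0 0 0 0 0 0; -0.1 0 -20 0 0 0 0; -0.1 0 -40 0 0 0 0; -0.1 0 -50 0 0 0 0; -0.1 20 -40 10 0 3 0; -0.1 45 0 20 0 4 0"
}}

```text
clock: 50.6
tcp_pos: [0.5508, 0.1718, 0.2397]
orientation: [0.527, -0.524, -0.474, 0.473]
wrist_force: [0.1, 1.2, -0.6]
finger_gap: 0.0385
```

Run:
```python
from h import *
delta(*ftarget(.506,.312,.19,-9.3)); shot('35'); s=cv2.imread('pics/side35.png'); cv2.imwrite('pics/c35.png',cv2.resize(s[190:260,200:290],None,fx=8,fy=8,interpolation=cv2.INTER_CUBIC))
```

```text
t 50.60 tcp [550.8 171.8 239.7] gap 38.5 F [ 0.1  1.2 -0.6]
delta mm [134.5  50.4  59.1] deg [-0.13  3.3   0.24]
```

View pics/c35.png

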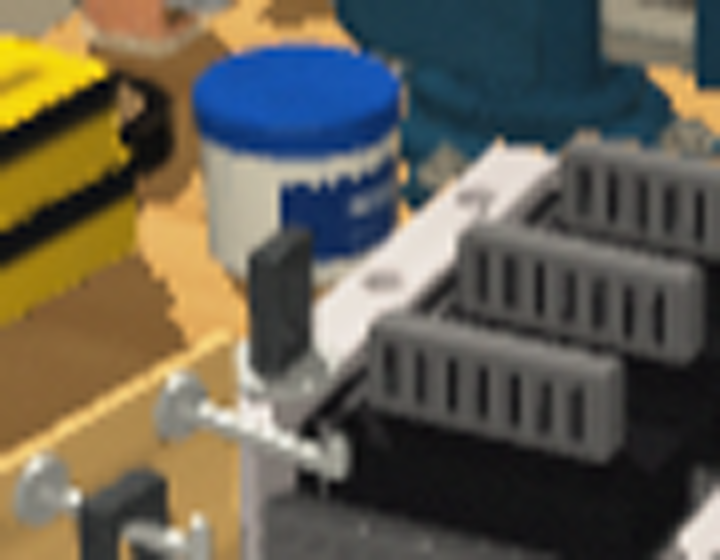

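Call:
{"name": "drive_tool", "arguments": {
  "plan": "-0.1 35 0 15 0 3 0; -0.1 40 0 18 0 0 0; -0.1 35 10 16 0 0 0; -0.1 15 10 6 0 0 0; -0.1 0 10 0 0 0 0; -0.1 0 0 0 0 0 0"
}}

```text
clock: 51.45
tcp_pos: [0.5091, 0.3076, 0.2032]
orientation: [0.539, -0.533, -0.459, 0.464]
wrist_force: [0.2, 0.1, 0.5]
finger_gap: 0.0383
```

Run:
```python
from h import *
delta(*ftarget(.5062,.312,.165,-9.3))
```

```text
t 51.45 tcp [509.1 307.6 203.2] gap 38.3 F [0.2 0.1 0.5]
delta mm [ 3.9 38.2  3.1] deg [-0.62  0.74 -0.03]
```

Call:
{"name": "drive_tool", "arguments": {
  "plan": "-0.1 3 8 2 -1 1 0; -0.1 2 10 2 0 0 0; -0.1 0 8 0 0 0 0; -0.1 0 0 0 0 0 0"
}}

```text
clock: 51.95
tcp_pos: [0.508, 0.3093, 0.1762]
orientation: [-0.539, 0.543, 0.456, -0.454]
wrist_force: [0.3, 0.1, -0.4]
finger_gap: 0.038
```

Run:
```python
from h import *
delta(*ftarget(.5062,.312,.128,-9.3)); shot('36')
s=cv2.imread('pics/side36.png');cv2.imwrite('pics/c36.png',cv2.resize(s[180:290,150:270],None,fx=6,fy=5.4))
```

```text
t 51.95 tcp [508.  309.3 176.2] gap 38.0 F [ 0.3  0.1 -0.4]
delta mm [ 2.4 48.2  2.6] deg [ 0.42 -0.57 -0.08]
```

View pics/c36.png

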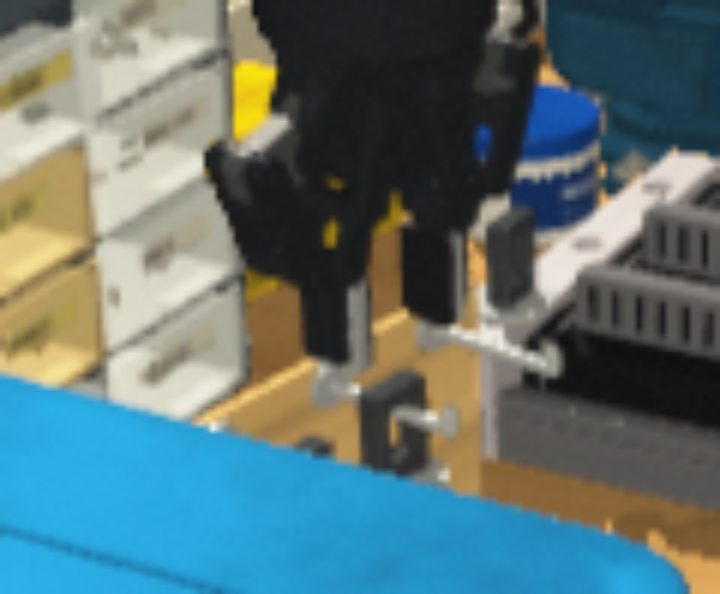

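Call:
{"name": "drive_tool", "arguments": {
  "plan": "-0.1 2 8 2 0 0 0; -0.1 1 12 1 0 0 0; -0.1 0 12 0 0 0 0; -0.1 0 8 0 0 0 0; -0.1 0 4 0 0 0 0; -0.1 0 0 0 0 0 0"
}}

```text
clock: 52.8
tcp_pos: [0.506, 0.3134, 0.1297]
orientation: [-0.539, 0.543, 0.457, -0.454]
wrist_force: [0.5, -0.7, 0.3]
finger_gap: 0.0383
```

Run:
```python
from h import *
delta(*ftarget(.5062,.312,.128,-9.3))
```

```text
t 52.80 tcp [506.  313.4 129.7] gap 38.3 F [ 0.5 -0.7  0.3]
delta mm [-1.4  1.7 -0.4] deg [ 0.46 -0.53 -0.05]
```

Call:
{"name": "drive_tool", "arguments": {
  "plan": "-0.1 -2 2 0 0 0 0; -1 0 0 0 0 0 0; -1 0 0 0 0 0 0; -1 0 0 0 0 0 0; -1 0 0 0 0 0 0; -1 0 -4 0 0 0 0; -1 0 -5 0 0 0 0; -1 0 -2 0 0 0 0"
}}

```text
clock: 53.8
tcp_pos: [0.5061, 0.3115, 0.1402]
orientation: [-0.539, 0.544, 0.457, -0.453]
wrist_force: [-0.4, -0.1, -0.8]
finger_gap: 0.023
```

Run:
```python
from h import *
delta(*ftarget(.506,.312,.1395,-9.3)); shot('37')
s=cv2.imread('pics/side37.png');cv2.imwrite('pics/c37.png',cv2.resize(s[190:280,170:270],None,fx=7,fy=6.5))
```

```text
t 53.80 tcp [506.1 311.5 140.2] gap 23.0 F [-0.4 -0.1 -0.8]
delta mm [0.5 0.7 0.2] deg [ 0.53 -0.54 -0.  ]
```

View pics/c37.png

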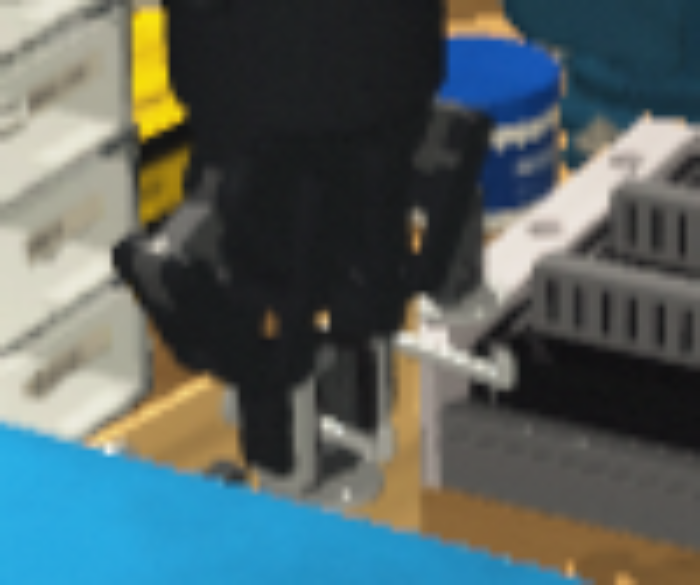

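Call:
{"name": "drive_tool", "arguments": {
  "plan": "-1 0 0 4 0 0 0; -1 0 0 6 0 0 0; -1 0 0 6 0 0 0"
}}

```text
clock: 54.28
tcp_pos: [0.4893, 0.3142, 0.1396]
orientation: [-0.539, 0.544, 0.457, -0.453]
wrist_force: [-0.2, -0.4, -1.1]
finger_gap: 0.023
```

Run:
```python
from h import *
delta(*ftarget(.506-.04*.987,.3115+.04*.162,.1398,-9.3))
```

```text
t 54.27 tcp [489.3 314.2 139.6] gap 23.0 F [-0.2 -0.4 -1.1]
delta mm [-0.2 -0.4 23.1] deg [ 0.5  -0.56 -0.01]
```

Call:
{"name": "drive_tool", "arguments": {
  "plan": "-1 0 0 10 0 0 0; -1 0 -1 12 0 0 0; -1 0 0 12 0 0 0; -1 0 0 5 0 0 0; -1 0 -20 0 0 0 0; -1 -10 -25 0 0 0 0; -1 -35 -10 0 0 -3 0; -1 -45 0 -10 0 -4 0"
}}

```text
clock: 55.28
tcp_pos: [0.4424, 0.2322, 0.197]
orientation: [-0.507, 0.512, 0.492, -0.488]
wrist_force: [1.6, -0.6, -0.3]
finger_gap: 0.0224
```

Run:
```python
from h import *
delta(*ftarget(.5815,.0424,.19,1.7)); shot('38')
s=cv2.imread('pics/side38.png');cv2.imwrite('pics/c38.png',cv2.resize(s[150:290,170:310],None,fx=4,fy=4))
```

```text
t 55.27 tcp [442.4 232.2 197. ] gap 22.4 F [ 1.6 -0.6 -0.3]
delta mm [-184.2    8.6 -146.4] deg [ 0.53 -3.94 -0.1 ]
```

View pics/c38.png

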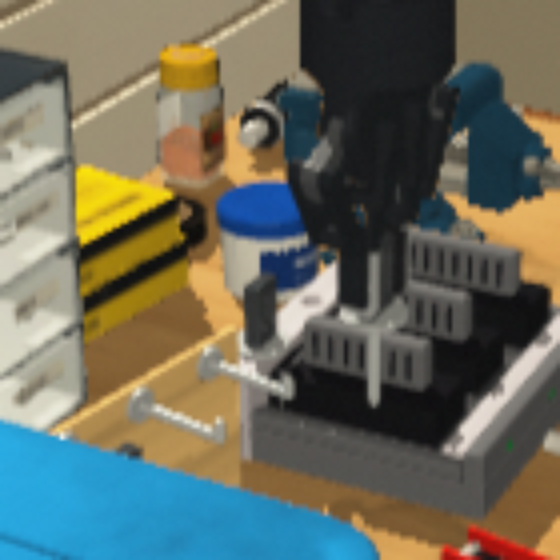

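Call:
{"name": "drive_tool", "arguments": {
  "plan": "-1 -40 0 -10 0 -3 0; -1 -50 0 -25 0 -1 0; -1 -50 0 -35 0 0 0; -1 -30 0 -40 0 0 0; -1 -5 0 -35 0 0 0; -1 0 0 -10 0 0 0; -1 0 0 0 0 0 0"
}}

```text
clock: 56.25
tcp_pos: [0.6026, 0.0552, 0.1985]
orientation: [-0.491, 0.497, 0.508, -0.503]
wrist_force: [-0.3, -0.6, -0.4]
finger_gap: 0.023
```

Run:
```python
from h import *
delta(*ftarget(.5815,.0424,.156,1.7))
```

```text
t 56.25 tcp [602.6  55.2 198.5] gap 23.0 F [-0.3 -0.6 -0.4]
delta mm [-12.3  42.2  21.8] deg [ 0.61 -0.35 -0.06]
```

Call:
{"name": "drive_tool", "arguments": {
  "plan": "-1 -7 10 11 0 0 0; -1 -5 12 9 0 0 0; -1 -2 10 3 0 0 0; -1 0 6 0 0 0 0; -1 0 0 0 0 0 0; -1 0 0 0 0 0 0"
}}

```text
clock: 57.0
tcp_pos: [0.5755, 0.045, 0.1598]
orientation: [-0.49, 0.495, 0.509, -0.505]
wrist_force: [0.0, -0.2, -1.3]
finger_gap: 0.0224
```

Run:
```python
from h import *
delta(*ftarget(.5815,.0424,.15,1.7))
```

```text
t 57.00 tcp [575.5  45.  159.8] gap 22.4 F [ 0.  -0.2 -1.3]
delta mm [-2.8  9.9 -5.8] deg [ 0.51 -0.04 -0.01]
```

Call:
{"name": "drive_tool", "arguments": {
  "plan": "-1 -3 2 -4 0 0 0; -1 -1 1 -2 0 0 0; -1 0 0 0 0 0 0; -1 0 0 0 0 0 0"
}}

```text
clock: 57.5
tcp_pos: [0.5833, 0.0408, 0.1573]
orientation: [-0.49, 0.495, 0.51, -0.505]
wrist_force: [0.4, -1.0, -1.3]
finger_gap: 0.0231
```

Run:
```python
from h import *
delta(*ftarget(.5815,.0424,.15,1.7))
```

```text
t 57.50 tcp [583.3  40.8 157.3] gap 23.1 F [ 0.4 -1.  -1.3]
delta mm [1.7 7.3 1.8] deg [ 0.6  -0.06 -0.02]
```

Call:
{"name": "drive_tool", "arguments": {
  "plan": "-1 2 1 2 1 0 0; -1 0 0 0 0 0 0; -1 0 0 0 0 0 0"
}}

```text
clock: 57.88
tcp_pos: [0.581, 0.0429, 0.1562]
orientation: [0.495, -0.491, -0.505, 0.509]
wrist_force: [-0.1, 0.0, 0.2]
finger_gap: 0.0225
```

Run:
```python
from h import *
delta(*ftarget(.5815,.0424,.15,1.7)); p=tool()[0]['tcp_pos']
shot('39'); s=cv2.imread('pics/side39.png'); cv2.imwrite('pics/c39.png',cv2.resize(s[205:235,230:270],None,fx=20,fy=20,interpolation=cv2.INTER_NEAREST))
print('pred tip',proj('side',[p[0],p[1],p[2]-.0834]))
```

```text
t 57.88 tcp [581.   42.9 156.2] gap 22.5 F [-0.1  0.   0.2]
delta mm [-0.5  6.2 -0.6] deg [-0.48 -0.05 -0.02]
pred tip [246.8596252  219.02242732]
```

View pics/c39.png

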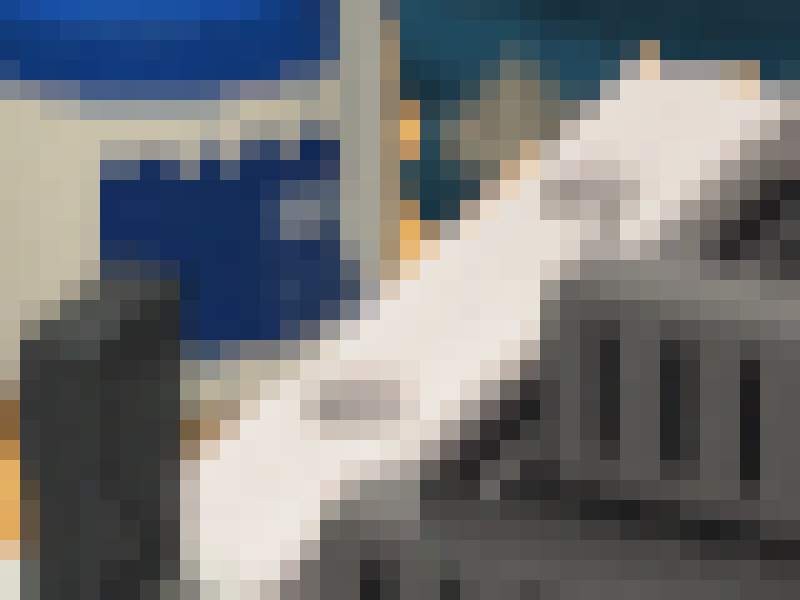

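Run:
```python
from h import *
t=ray('side',248.1,218.75,.0728); h=ray('side',247.35,224.6,.056); print((h-t)*1000)
```

```text
[  2.04407378   0.36684376 -16.8       ]
```

Call:
{"name": "drive_tool", "arguments": {
  "plan": "-1 0 1 -2 0 0 0; -1 0 3 0 0 0 0; -1 0 4 0 0 0 0; -1 0 3 0 0 0 0"
}}

```text
clock: 58.48
tcp_pos: [0.583, 0.0429, 0.1446]
orientation: [0.495, -0.491, -0.505, 0.509]
wrist_force: [0.5, -0.2, -0.6]
finger_gap: 0.0227
```

Run:
```python
from h import *
delta(*ftarget(.5825,.0427,.15,1.7)); p=tool()[0]['tcp_pos']
shot('40'); s=cv2.imread('pics/side40.png'); cv2.imwrite('pics/c40.png',cv2.resize(s[205:235,230:270],None,fx=20,fy=20,interpolation=cv2.INTER_NEAREST))
```

```text
t 58.48 tcp [583.   42.9 144.6] gap 22.7 F [ 0.5 -0.2 -0.6]
delta mm [-0.2 -5.4  0.6] deg [-0.45 -0.06 -0.02]
```

View pics/c40.png

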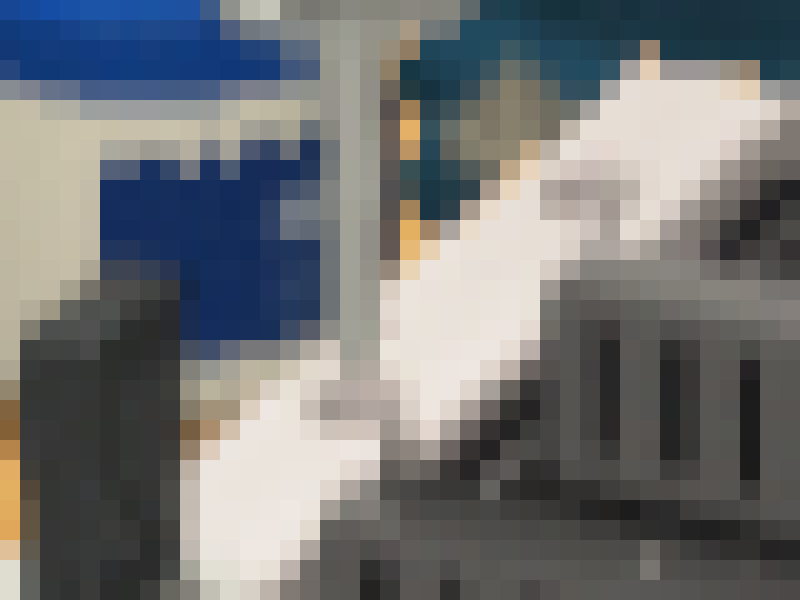

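Call:
{"name": "drive_tool", "arguments": {
  "plan": "-1 0 3 0 0 0 0; -1 0 4 0 0 0 0; -1 0 4 0 0 0 0; -1 0 4 0 0 0 0"
}}

```text
clock: 59.08
tcp_pos: [0.5829, 0.0429, 0.1288]
orientation: [0.495, -0.491, -0.505, 0.509]
wrist_force: [-0.4, -1.2, -1.0]
finger_gap: 0.0228
```

Run:
```python
from h import *
delta(*ftarget(.5825,.0427,.0874,1.7))
```

```text
t 59.08 tcp [582.9  42.9 128.8] gap 22.8 F [-0.4 -1.2 -1. ]
delta mm [-0.2 41.4  0.1] deg [-0.45 -0.06 -0.02]
```

Call:
{"name": "drive_tool", "arguments": {
  "plan": "-1 0 5 0 0 0 0; -1 0 6 0 0 0 0; -1 0 6 0 0 0 0; -1 0 6 0 0 0 0; -1 0 5 0 0 0 0"
}}

```text
clock: 59.7
tcp_pos: [0.5825, 0.0429, 0.0986]
orientation: [0.495, -0.491, -0.505, 0.509]
wrist_force: [-0.1, -0.2, -1.5]
finger_gap: 0.0227
```

Run:
```python
from h import *
delta(*ftarget(.5825,.0427,.0874,1.7))
```

```text
t 59.70 tcp [582.5  42.9  98.6] gap 22.7 F [-0.1 -0.2 -1.5]
delta mm [-0.2 11.2 -0.1] deg [-0.47 -0.06 -0.02]
```

Call:
{"name": "drive_tool", "arguments": {
  "plan": "-1 0 4 0 0 0 0; -1 0 4 0 0 0 0; -1 0 4 0 0 0 0; -1 0 3 0 0 0 0; -1 0 3 0 0 0 0"
}}

```text
clock: 60.32
tcp_pos: [0.5824, 0.0429, 0.0873]
orientation: [0.494, -0.492, -0.506, 0.509]
wrist_force: [-7.5, 0.1, 19.4]
finger_gap: 0.0228
```

Run:
```python
from h import *
delta(*ftarget(.5825,.0427,.0874,1.7))
```

```text
t 60.33 tcp [582.4  42.9  87.3] gap 22.8 F [-7.5  0.1 19.4]
delta mm [-0.2 -0.1 -0.1] deg [-0.27 -0.04 -0.07]
```

Call:
{"name": "drive_tool", "arguments": {
  "plan": "-0.1 0 0 0 0 0 0; -0.1 0 0 0 0 0 0; -0.1 0 0 0 0 0 0; -0.1 0 -20 0 0 0 0; -0.1 0 -40 0 0 0 0; -0.1 0 -50 0 0 0 0; -0.1 20 -40 10 0 3 0; -0.1 45 0 20 0 4 0"
}}

```text
clock: 61.32
tcp_pos: [0.5545, 0.1071, 0.2394]
orientation: [0.526, -0.523, -0.472, 0.476]
wrist_force: [-0.3, 1.1, -0.4]
finger_gap: 0.0383
```

Run:
```python
from h import *
delta(*ftarget(.508,.366,.19,-9.3))
```

```text
t 61.33 tcp [554.5 107.1 239.4] gap 38.3 F [-0.3  1.1 -0.4]
delta mm [252.9  49.5  72.4] deg [-0.39  3.44 -0.09]
```

Call:
{"name": "drive_tool", "arguments": {
  "plan": "-0.1 45 0 10 0 3 0; -0.1 55 0 15 0 0 0; -0.1 55 0 18 0 0 0; -0.1 50 0 15 0 0 0; -0.1 30 10 8 0 0 0; -0.1 10 12 3 0 0 0; -0.1 0 8 0 0 0 0; -0.1 0 0 0 0 0 0"
}}

```text
clock: 62.32
tcp_pos: [0.5203, 0.3682, 0.2058]
orientation: [0.539, -0.536, -0.457, 0.462]
wrist_force: [-0.5, -0.1, 0.9]
finger_gap: 0.0385
```

Run:
```python
from h import *
delta(*ftarget(.5075,.366,.165,-9.3))
```

```text
t 62.33 tcp [520.3 368.2 205.8] gap 38.5 F [-0.5 -0.1  0.9]
delta mm [-4.  40.9 12. ] deg [-0.42  0.34 -0.21]
```

Call:
{"name": "drive_tool", "arguments": {
  "plan": "-0.1 -3 5 7 0 0 0; -0.1 -2 8 5 0 0 0; -0.1 0 10 2 0 0 0; -0.1 0 6 0 0 0 0; -0.1 0 0 0 0 0 0"
}}

```text
clock: 62.95
tcp_pos: [0.5055, 0.3621, 0.1759]
orientation: [0.539, -0.538, -0.456, 0.461]
wrist_force: [-0.1, -0.4, 0.3]
finger_gap: 0.0385
```

Run:
```python
from h import *
delta(*ftarget(.5075,.366,.128,-9.3)); shot('41')
s=cv2.imread('pics/side41.png');cv2.imwrite('pics/c41.png',cv2.resize(s[180:290,140:260],None,fx=6,fy=5.4))
t=cv2.imread('pics/top41.png');cv2.imwrite('pics/d41.png',cv2.resize(t[180:280,60:200],None,fx=5,fy=5))
```

```text
t 62.95 tcp [505.5 362.1 175.9] gap 38.5 F [-0.1 -0.4  0.3]
delta mm [ 4.4 47.9 -1.7] deg [-0.37  0.08 -0.2 ]
```

View pics/c41.png

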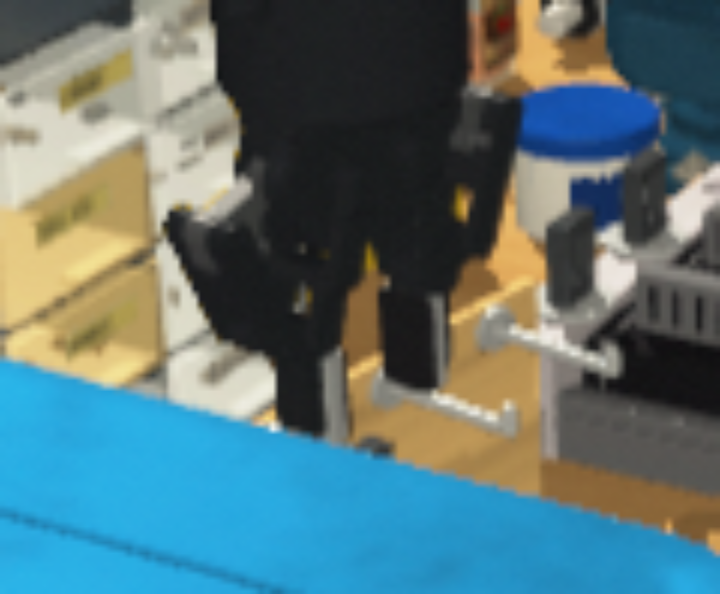

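View pics/d41.png

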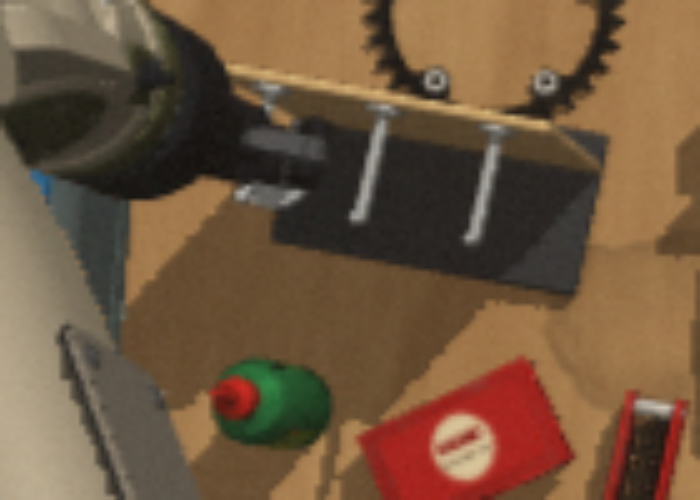

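Straddled OK; shift 4 mm left and descend.

Call:
{"name": "drive_tool", "arguments": {
  "plan": "-0.1 4 6 -1 0 0 0; -0.1 2 10 -1 0 0 0; -0.1 0 12 0 0 0 0; -0.1 0 9 0 0 0 0; -0.1 0 4 0 0 0 0; -0.1 0 0 0 0 0 0"
}}

```text
clock: 63.8
tcp_pos: [0.5087, 0.3685, 0.132]
orientation: [0.539, -0.538, -0.456, 0.461]
wrist_force: [-0.2, -0.2, -0.4]
finger_gap: 0.0385
```

Run:
```python
from h import *
delta(*ftarget(.5075,.366,.128,-9.3))
```

```text
t 63.80 tcp [508.7 368.5 132. ] gap 38.5 F [-0.2 -0.2 -0.4]
delta mm [-2.6  4.   0.8] deg [-0.35  0.11 -0.19]
```

Call:
{"name": "drive_tool", "arguments": {
  "plan": "-0.1 -3 3 0 0 0 0; -0.1 0 2 0 0 0 0; -1 0 0 0 0 0 0; -1 0 0 0 0 0 0; -1 0 0 0 0 0 0; -1 0 0 0 0 0 0"
}}

```text
clock: 64.55
tcp_pos: [0.5087, 0.3654, 0.1277]
orientation: [0.539, -0.538, -0.457, 0.46]
wrist_force: [-0.4, 0.2, 0.2]
finger_gap: 0.0231
```

Run:
```python
from h import *
delta(*ftarget(.5075,.366,.128,-9.3))
```

```text
t 64.55 tcp [508.7 365.4 127.7] gap 23.1 F [-0.4  0.2  0.2]
delta mm [ 0.4 -0.2  1.3] deg [-0.27  0.1  -0.13]
```

Call:
{"name": "drive_tool", "arguments": {
  "plan": "-1 0 -4 0 0 0 0; -1 0 -4 0 0 0 0; -1 0 -3 0 0 0 0; -1 0 0 0 0 0 0; -1 0 0 4 0 0 0; -1 0 0 5 0 0 0"
}}

```text
clock: 65.3
tcp_pos: [0.4996, 0.367, 0.1396]
orientation: [0.539, -0.538, -0.457, 0.46]
wrist_force: [-0.2, 0.1, -1.7]
finger_gap: 0.0228
```

Run:
```python
from h import *
delta(*ftarget(.5087-.04*.987,.3654+.04*.162,.139,-9.3))
```

```text
t 65.30 tcp [499.6 367.  139.6] gap 22.8 F [-0.2  0.1 -1.7]
delta mm [-0.   0.8 30.8] deg [-0.27  0.08 -0.12]
```

Call:
{"name": "drive_tool", "arguments": {
  "plan": "-1 0 1 9 0 0 0; -1 0 0 11 0 0 0; -1 0 0 12 0 0 0; -1 0 0 8 0 0 0; -1 0 -20 0 0 0 0; -1 -10 -25 0 0 0 0; -1 -35 -15 0 0 -3 0; -1 -45 0 0 0 -4 0"
}}

```text
clock: 66.3
tcp_pos: [0.4426, 0.2857, 0.2003]
orientation: [0.508, -0.506, -0.491, 0.495]
wrist_force: [-0.1, -0.1, -0.2]
finger_gap: 0.0228
```

Run:
```python
from h import *
delta(*ftarget(.5835,-.0236,.2,1.7)); shot('42')
s=cv2.imread('pics/side42.png');cv2.imwrite('pics/c42.png',cv2.resize(s[150:290,170:310],None,fx=4,fy=4))
```

```text
t 66.30 tcp [442.6 285.7 200.3] gap 22.8 F [-0.1 -0.1 -0.2]
delta mm [-3.052e+02  1.000e-01 -1.496e+02] deg [-0.3  -3.32 -0.1 ]
```

View pics/c42.png

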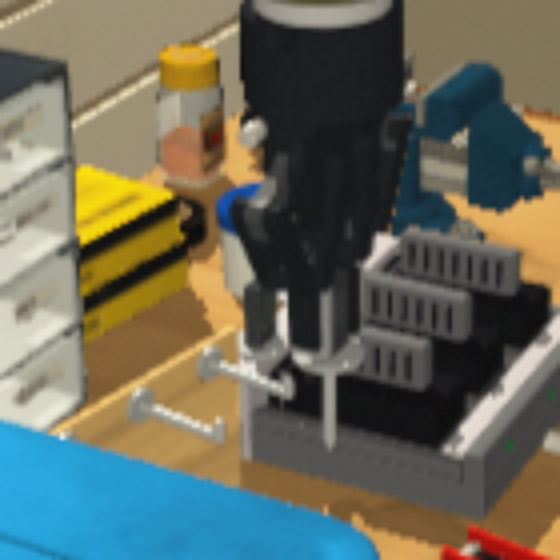

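Call:
{"name": "drive_tool", "arguments": {
  "plan": "-1 -40 -5 0 0 -3 0; -1 -55 0 0 0 0 0; -1 -55 0 -5 0 0 0; -1 -55 0 -15 0 0 0; -1 -50 0 -30 0 0 0; -1 -25 0 -40 0 0 0; -1 -5 0 -35 0 0 0; -1 0 0 -8 0 0 0"
}}

```text
clock: 67.4
tcp_pos: [0.5822, -0.0042, 0.2059]
orientation: [0.495, -0.496, -0.504, 0.505]
wrist_force: [-0.9, 0.2, -1.1]
finger_gap: 0.0232
```

Run:
```python
from h import *
delta(*ftarget(.5835,-.0236,.156,1.7))
```

```text
t 67.40 tcp [582.2  -4.2 205.9] gap 23.2 F [-0.9  0.2 -1.1]
delta mm [-19.4  50.   -1. ] deg [-0.06 -0.69 -0.09]
```

Call:
{"name": "drive_tool", "arguments": {
  "plan": "-1 -10 8 0 0 -1 0; -1 -8 12 0 0 0 0; -1 -3 12 0 0 0 0; -1 0 8 0 0 0 0; -1 0 0 0 0 0 0; -1 0 0 0 0 0 0"
}}

```text
clock: 68.15
tcp_pos: [0.5786, -0.0239, 0.1622]
orientation: [0.492, -0.489, -0.508, 0.511]
wrist_force: [0.0, -0.6, -0.9]
finger_gap: 0.0229
```

Run:
```python
from h import *
delta(*ftarget(.5835,-.0236,.156,1.7))
```

```text
t 68.15 tcp [578.6 -23.9 162.2] gap 22.9 F [ 0.  -0.6 -0.9]
delta mm [ 0.1  6.2 -4.9] deg [-0.32  0.51 -0.02]
```

Call:
{"name": "drive_tool", "arguments": {
  "plan": "-1 0 2 -4 0 0 0; -1 0 2 -2 0 0 0; -1 0 0 0 0 0 0; -1 0 0 0 0 0 0"
}}

```text
clock: 68.65
tcp_pos: [0.5859, -0.0234, 0.159]
orientation: [0.491, -0.489, -0.509, 0.511]
wrist_force: [0.8, 1.3, -0.3]
finger_gap: 0.0225
```

Run:
```python
from h import *
delta(*ftarget(.5835,-.0236,.15,1.7)); p=tool()[0]['tcp_pos']
shot('43'); s=cv2.imread('pics/side43.png'); cv2.imwrite('pics/c43.png',cv2.resize(s[195:225,240:280],None,fx=20,fy=20,interpolation=cv2.INTER_NEAREST))
print('pred tip',proj('side',[p[0],p[1],p[2]-.083]), p)
```

```text
t 68.65 tcp [585.9 -23.4 159. ] gap 22.5 F [ 0.8  1.3 -0.3]
delta mm [-0.1  9.   2.4] deg [-0.19  0.54 -0.04]
pred tip [257.51828098 207.2687506 ] [ 0.58591523 -0.02343271  0.15901267]
```

View pics/c43.png

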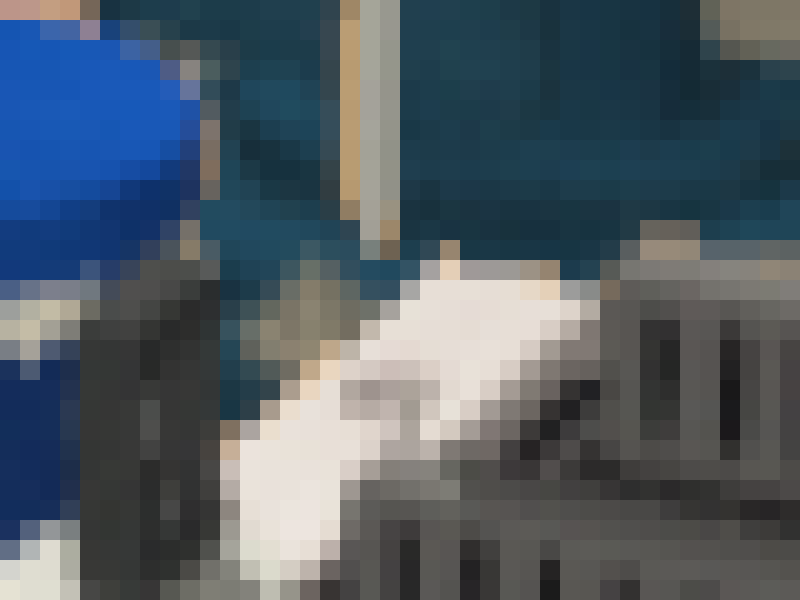

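Run:
```python
from h import *
t=ray('side',258.0,207.0,.076); h=ray('side',259.15,214.4,.056); print((h-t)*1000)
```

```text
[ -4.0654846    1.16566284 -20.        ]
```

Call:
{"name": "drive_tool", "arguments": {
  "plan": "-1 0 2 3 0 0 0; -1 0 3 0 0 0 0; -1 0 3 0 0 0 0; -1 0 0 0 0 0 0"
}}

```text
clock: 69.25
tcp_pos: [0.5823, -0.0236, 0.1504]
orientation: [0.491, -0.489, -0.508, 0.511]
wrist_force: [0.4, 0.6, -1.1]
finger_gap: 0.0228
```

Run:
```python
from h import *
delta(*ftarget(.5832,-.0235,.145,1.7)); p=tool()[0]['tcp_pos']
shot('44'); s=cv2.imread('pics/side44.png'); cv2.imwrite('pics/c44.png',cv2.resize(s[195:225,240:280],None,fx=20,fy=20,interpolation=cv2.INTER_NEAREST))
```

```text
t 69.25 tcp [582.3 -23.6 150.4] gap 22.8 F [ 0.4  0.6 -1.1]
delta mm [ 0.1  5.4 -1. ] deg [-0.22  0.53 -0.04]
```

View pics/c44.png

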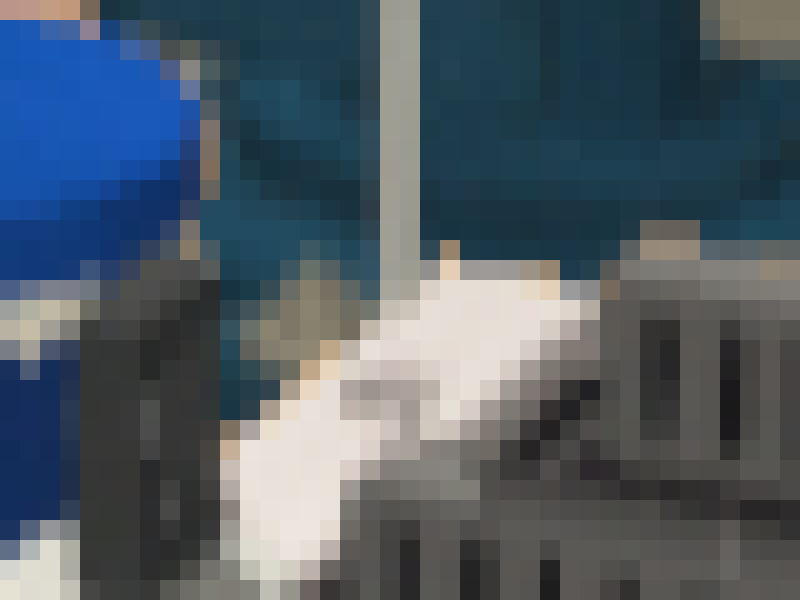

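Call:
{"name": "drive_tool", "arguments": {
  "plan": "-1 0 3 0 0 0 0; -1 0 5 0 0 0 0; -1 0 5 0 0 0 0; -1 0 5 0 0 0 0"
}}

```text
clock: 69.85
tcp_pos: [0.5828, -0.0237, 0.1318]
orientation: [0.491, -0.49, -0.509, 0.511]
wrist_force: [-0.2, 0.3, -0.2]
finger_gap: 0.0227
```

Run:
```python
from h import *
delta(*ftarget(.583,-.0236,.0865,1.7))
```

```text
t 69.85 tcp [582.8 -23.7 131.8] gap 22.7 F [-0.2  0.3 -0.2]
delta mm [ 0.1 45.3 -0.3] deg [-0.15  0.53 -0.05]
```

Call:
{"name": "drive_tool", "arguments": {
  "plan": "-1 0 5 0 0 0 0; -1 0 6 0 0 0 0; -1 0 6 0 0 0 0; -1 0 6 0 0 0 0; -1 0 6 0 0 0 0"
}}

```text
clock: 70.47
tcp_pos: [0.5825, -0.0237, 0.1005]
orientation: [0.491, -0.49, -0.509, 0.511]
wrist_force: [0.1, -0.2, -0.6]
finger_gap: 0.0231
```

Call:
{"name": "drive_tool", "arguments": {
  "plan": "-1 0 4 0 0 0 0; -1 0 4 0 0 0 0; -1 0 4 0 0 0 0; -1 0 4 0 0 0 0; -1 0 3 0 0 0 0"
}}

```text
clock: 71.1
tcp_pos: [0.5825, -0.0237, 0.0867]
orientation: [0.49, -0.491, -0.509, 0.51]
wrist_force: [-9.2, 0.8, 19.7]
finger_gap: 0.0226
```

Run:
```python
from h import *
delta(*ftarget(.583,-.0236,.0865,1.7))
```

```text
t 71.10 tcp [582.5 -23.7  86.7] gap 22.6 F [-9.2  0.8 19.7]
delta mm [ 0.1  0.2 -0.5] deg [-0.01  0.54 -0.1 ]
```

All three home. Release, retreat clear, and check.

Call:
{"name": "drive_tool", "arguments": {
  "plan": "-0.1 0 0 0 0 0 0; -0.1 0 0 0 0 0 0; -0.1 0 0 0 0 0 0; -0.1 0 -20 0 0 0 0; -0.1 0 -40 0 0 0 0; -0.1 0 -50 0 0 0 0; -0.1 -30 -40 30 0 0 0; -0.1 -50 0 50 0 0 0"
}}

```text
clock: 72.1
tcp_pos: [0.5115, -0.1014, 0.2388]
orientation: [0.488, -0.489, -0.51, 0.512]
wrist_force: [-0.5, -0.7, 0.2]
finger_gap: 0.0385
```

Call:
{"name": "drive_tool", "arguments": {
  "plan": "-0.1 -50 0 40 0 0 0; -0.1 -50 0 30 0 0 0; -0.1 -50 0 20 0 0 0; -0.1 -50 0 10 0 0 0; -0.1 0 0 0 0 0 0; -0.1 0 0 0 0 0 0"
}}

```text
clock: 72.85
tcp_pos: [0.4159, -0.3128, 0.2392]
orientation: [0.489, -0.49, -0.509, 0.511]
wrist_force: [-0.2, 0.1, 0.1]
finger_gap: 0.0385
```

Run:
```python
from h import *
s,_=tool(); print(s['clock'],s['tcp_pos'].round(3),s['wrist_force'].round(1)); shot('45'); seated('45')
P=cloud('top',np.load('pics/top45d.npy')); Z=P[...,2]
for k in (1,0,-1):
    c=dockpt(.0685,.066*k,0); r=np.hypot(P[...,0]-c[0],P[...,1]-c[1]); m=(r<.02)
    z=Z[m]*1000; fl=z[(z>57)&(z<66)]; tp=z[z>90]; print('pin',k,'flange z',np.median(fl).round(1),len(fl),'plate top',np.median(tp).round(1) if len(tp) else None,len(tp))
a=cv2.imread('pics/side45.png'); b=cv2.imread('pics/top45.png')
cv2.imwrite('pics/c45.png',np.hstack([cv2.resize(a[185:275,220:330],(440,360)),cv2.resize(b[175:265,200:300],(360,324*360//324))]))
```

```text
72.85 [ 0.416 -0.313  0.239] [-0.2  0.1  0.1]
bay 0 rib n 223 ctr [-2.1 -0.1] z med 59.0 pitch 0.4 x [-39.5  36.2] body z 29.8
bay 1 rib n 211 ctr [0.9 0.9] z med 59.3 pitch -0.6 x [-37.5  37.8] body z 30.0
bay 2 rib n 209 ctr [-4.6 -0.6] z med 59.0 pitch 1.7 x [-40.6  34.8] body z 30.0
pin 1 flange z 60.2 87 plate top 100.0 45
pin 0 flange z 60.2 93 plate top 99.7 48
pin -1 flange z 60.5 94 plate top 99.3 43
```

View pics/c45.png

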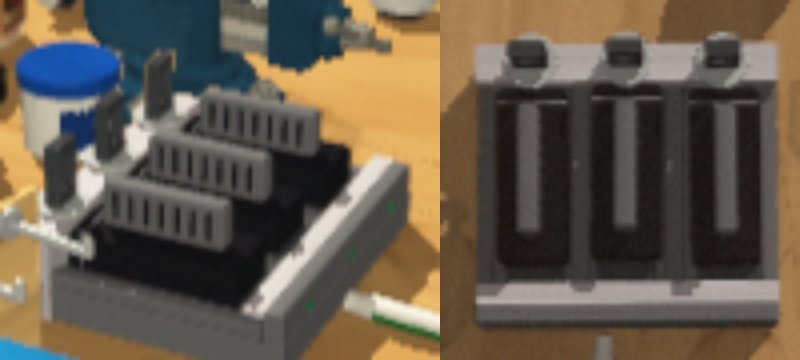

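View pics/top45.png

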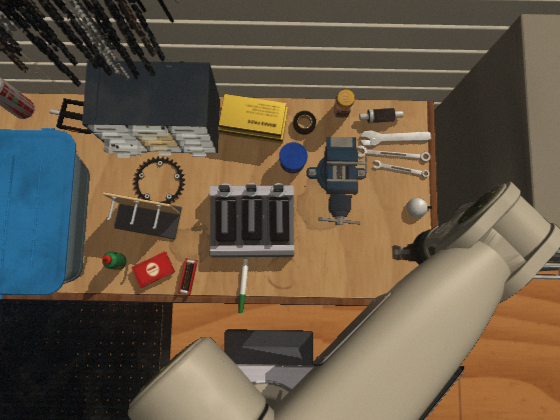

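Run:
```python
from h import *
P=cloud('top',np.load('pics/top45d.npy')); im=cv2.imread('pics/top45.png')
a=np.radians(YAW); M=np.array([[np.cos(a),-np.sin(a),0],[np.sin(a),np.cos(a),0],[0,0,1]])
L=((P-dockpt(0,0,0))@M)*1000
for b in range(3):
    l=L-[0,66*(1-b),24]
    for nm,zl,zh,ya,yb in (('body',22,40,11,22),('rib',52,70,-1,7)):
        r=[]
        for x in range(-48,49,12):
            k=(np.abs(l[...,0]-x)<6)&(np.abs(l[...,1])>ya)&(np.abs(l[...,1])<yb)&(l[...,2]>zl)&(l[...,2]<zh)
            r.append(np.median(l[k][:,2]).round(1) if k.sum()>2 else None)
        print(b,nm,[float(x) if x is not None else x for x in r])
```

```text
0 body [29.2, 30.6, 30.3, 29.1, 30.1, 29.5, 30.9, 29.9, 29.8]
0 rib [None, 58.6, 59.5, 60.0, 59.5, 59.7, 59.3, 58.5, None]
1 body [29.9, 30.1, 30.6, 29.6, 30.3, 31.1, 29.4, 30.6, 29.7]
1 rib [None, 61.1, 59.9, 59.2, 60.2, 59.8, 58.9, 59.5, None]
2 body [30.3, 31.1, 29.8, 30.0, 30.1, 30.5, 30.3, 31.1, 30.0]
2 rib [53.4, 58.1, 59.0, 59.9, 59.6, 59.8, 60.3, 59.2, None]
```

All flat at 30 mm. Handing in.

Run:
```python
from workcell import job
print(job.hand_in())
```

```text
the job is handed in; nothing more can be done
None
```

All three packs are in the dock and each bay is locked with a pin. I handed the job in at about 73 s of robot time, with the gripper retracted and touching nothing.

**Packs:** Each tongue was hooked under the lip and pushed to the end wall, then the rear was swung down. The last depth check put the body tops at 29–31 mm over the bay floor along their whole length, so the packs lie flat.

**Pins:** Each was lifted about 11–13 mm, drawn off its hook and pushed home at about 20 N. The flange tops measured 60 mm above the bench, as they should when fully home.

**What went wrong or disagreed:**
- **First pack:** I tried bay0 first, but the last joint was at its limit and the pack touched the bay divider at about 13 N. The pack also turned a few degrees in the grip. I put it in bay2 instead and gripped the other two packs with the hand turned half round.
- **Cameras:** The side and top cameras disagreed by 2–5 mm in places. For the pins I went by the top view of the holes and corrected it from where each rod tip stood over its hole.
- **Pack in bay1:** It read about 4 mm further back once, within its lengthwise play. Bay2's rib-tilt estimate of 1.7° did not match its flat body, and I took it as depth noise.

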